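# Clear up a shattered prism and check the others

### The job

A glass prism has shattered on the steel tray: with the scraper block, sweep every chip over the tray's open end into its catch pan, never touching the glass chips with the gripper, and stand the scraper back on its cork pad. Then check the prisms on the rubber mat for damage, one by one along the row from the end nearest the microscope: hold each at the microscope's focus, first with the ground (matt white) face square to the lens, then turned a third of a turn clockwise seen from above, then another third, keeping still for two seconds each time, and stand it upright on the cleared tray. Do not let a prism touch the microscope, and leave the beaker, bottle and screwdriver alone.

Things in the scene. Friction and masses are not known exactly. Their poses are not given: they have to be found in the camera images.
- tray: Fixed low steel tray on the right. Origin: centre of its underside, z up. Flat deck on top, 20 mm above the bench, 154 mm (x) by 210 mm (y). Rims 4 mm thick stand 8 mm above the deck along both x sides and the +y end. The -y end, pointing to the robot's right (within 0.25 rad), is open.
- tray_deck (a point): Centre of the tray's deck, on its top face.
- tray_edge (a point): Middle of the deck's open edge (-y end), on its top face: chips pushed over it fall into the catch pan.
- pan_floor (a point): Centre of the floor of the aluminium catch pan fixed to the tray's open end, 3 mm above the bench. Inside 158 mm (tray x) by 85 mm (tray y), touching the tray; its three outer walls are 28 mm high above the bench.
- chip1: Pale green-tinged glass chip of the broken prism, an irregular lump about 25 mm across and 10 mm thick, 11 g, lying on the tray's deck; origin at the centre of its underside. May be absent.
- chip2: Pale green-tinged glass chip of the broken prism, an irregular lump about 25 mm across and 10 mm thick, 11 g, lying on the tray's deck; origin at the centre of its underside. May be absent.
- chip3: Pale green-tinged glass chip of the broken prism, an irregular lump about 25 mm across and 10 mm thick, 11 g, lying on the tray's deck; origin at the centre of its underside. May be absent.
- chip4: Pale green-tinged glass chip of the broken prism, an irregular lump about 25 mm across and 10 mm thick, 11 g, lying on the tray's deck; origin at the centre of its underside. May be absent.
- chip5: Pale green-tinged glass chip of the broken prism, an irregular lump about 25 mm across and 10 mm thick, 11 g, lying on the tray's deck; origin at the centre of its underside. May be absent.
- chip6: Pale green-tinged glass chip of the broken prism, an irregular lump about 25 mm across and 10 mm thick, 11 g, lying on the tray's deck; origin at the centre of its underside. May be absent.
- scraper: Grey scraper block standing on its rubber edge, 160 g. Origin at the centre of its underside, z up. Foot 30 mm (x) by 90 mm (y) by 26 mm high; on it a grip rib 16 mm (x) by 56 mm (y), from 26 to 62 mm height. Its long side (along y) is the one that pushes chips.
- pad: Fixed cork pad, the scraper's place: 75 mm (x) by 125 mm (y), 3 mm thick; origin at the centre of its underside. At the start the scraper stands on it, both long ways about parallel.
- mat: Fixed black rubber mat, 310 mm (x) by 120 mm (y), 3 mm thick, origin at the centre of its underside; the prisms to be checked stand in a row along it, about 95 mm apart.
- prism1: Mounted glass prism, place 1 of the row, nearest the microscope (mat's +x end); may be absent. Origin: centre of its underside, z up. 0.26 kg. Base disc 60 mm across, 8 mm thick; upright equilateral prism of pale green-tinged glass, sides 44 mm, 8 to 48 mm high, faces 12.7 mm from the axis; cap to 52 mm; square stem 16 mm wide, sides along x and y, 52 to 82 mm high, to hold it by.
- prism2: Mounted glass prism, place 2 of the row, the mat's middle; may be absent. Origin: centre of its underside, z up. Same size as prism1; its +x face is the ground one.
- prism3: Mounted glass prism, place 3 of the row, farthest from the microscope (mat's -x end); may be absent. Origin: centre of its underside, z up. Same size as prism1; its +x face is the ground one.
- prism1_ground (a point): Centre of prism1's ground (matt white) face, its +x face, 28 mm above the underside. The other two faces are clear, facing 120 deg (second) and 240 deg (third) anticlockwise from +x seen from above; all prisms are alike. White index lines on cap and base disc mark the ground side.
- microscope: Fixed digital microscope lying level on a low stand. Origin at the centre of the underside of the stand, z up; the lens looks along -x, roughly towards the robot. Barrel 35 mm thick, its axis 45 mm above the bench, lens front at x = -65 mm; foot 90 mm wide, 10 mm high, from x = -45 to +70 mm; post up to 115 mm height at x = 45, y = 30 mm.
- focus (a point): The microscope's focus: on the lens axis, 40 mm in front of the lens, 45 mm above the bench. A face is seen sharply when its centre is within 10 mm of this point, it looks straight into the lens (within about 10 deg) and is held still for two seconds.
- beaker: Glass beaker, 68 mm wide, 85 mm high, a bystander.
- reagent: Amber bottle with black cap, 60 mm wide, 135 mm high, a bystander.
- screwdriver: Black screwdriver, 190 mm, lying on the bench, a bystander.

How it is judged (in metres and radians):
On the way, in this order (a step that is already met when the one before it is completed fails the run):
1. every chip has been swept off the tray into the catch pan and the scraper stands on its pad again (x of chip1 in the frame of tray between -0.082 and 0.082 m and y of chip1 in the frame of tray between -0.195 and -0.103 m and z of each of chip1, chip2, chip3, chip4, chip5, chip6 in the frame of tray below 0.022 m and x of chip2 in the frame of tray between -0.082 and 0.082 m and y of chip2 in the frame of tray between -0.195 and -0.103 m and x of chip3 in the frame of tray between -0.082 and 0.082 m and y of chip3 in the frame of tray between -0.195 and -0.103 m and x of chip4 in the frame of tray between -0.082 and 0.082 m and y of chip4 in the frame of tray between -0.195 and -0.103 m and x of chip5 in the frame of tray between -0.082 and 0.082 m and y of chip5 in the frame of tray between -0.195 and -0.103 m and x of chip6 in the frame of tray between -0.082 and 0.082 m and y of chip6 in the frame of tray between -0.195 and -0.103 m and horizontal distance between scraper and pad below 0.04 m and angle between scraper's own z axis and vertical below 0.1 rad and height (world z) of scraper below 0.01 m and linear speed of scraper below 0.02 m/s), for 0.2 s.
2. prism1: ground face held still at the microscope's focus, square to the lens (x of focus in the frame of prism1 between 0.0007 and 0.0247 m and y of focus in the frame of prism1 between -0.012 and 0.012 m and z of focus in the frame of prism1 between 0.016 and 0.04 m and x of microscope in the frame of prism1 between 0.0877 and 0.1477 m and y of microscope in the frame of prism1 between -0.03 and 0.03 m and angle between prism1's own z axis and vertical below 0.18 rad and linear speed of prism1 below 0.02 m/s and angular speed of prism1 below 0.2 rad/s), for 1.5 s.
3. prism1: second face held still at the microscope's focus, square to the lens (x of focus in the frame of prism1 between -0.0184 and 0.0056 m and y of focus in the frame of prism1 between -0.001 and 0.023 m and z of focus in the frame of prism1 between 0.016 and 0.04 m and x of microscope in the frame of prism1 between -0.0889 and -0.0289 m and y of microscope in the frame of prism1 between 0.0719 and 0.1319 m and angle between prism1's own z axis and vertical below 0.18 rad and linear speed of prism1 below 0.02 m/s and angular speed of prism1 below 0.2 rad/s), for 1.5 s.
4. prism1: third face held still at the microscope's focus, square to the lens (x of focus in the frame of prism1 between -0.0184 and 0.0056 m and y of focus in the frame of prism1 between -0.023 and 0.001 m and z of focus in the frame of prism1 between 0.016 and 0.04 m and x of microscope in the frame of prism1 between -0.0889 and -0.0289 m and y of microscope in the frame of prism1 between -0.1319 and -0.0719 m and angle between prism1's own z axis and vertical below 0.18 rad and linear speed of prism1 below 0.02 m/s and angular speed of prism1 below 0.2 rad/s), for 1.5 s.
5. prism2: ground face held still at the microscope's focus, square to the lens (x of focus in the frame of prism2 between 0.0007 and 0.0247 m and y of focus in the frame of prism2 between -0.012 and 0.012 m and z of focus in the frame of prism2 between 0.016 and 0.04 m and x of microscope in the frame of prism2 between 0.0877 and 0.1477 m and y of microscope in the frame of prism2 between -0.03 and 0.03 m and angle between prism2's own z axis and vertical below 0.18 rad and linear speed of prism2 below 0.02 m/s and angular speed of prism2 below 0.2 rad/s), for 1.5 s.
6. prism2: second face held still at the microscope's focus, square to the lens (x of focus in the frame of prism2 between -0.0184 and 0.0056 m and y of focus in the frame of prism2 between -0.001 and 0.023 m and z of focus in the frame of prism2 between 0.016 and 0.04 m and x of microscope in the frame of prism2 between -0.0889 and -0.0289 m and y of microscope in the frame of prism2 between 0.0719 and 0.1319 m and angle between prism2's own z axis and vertical below 0.18 rad and linear speed of prism2 below 0.02 m/s and angular speed of prism2 below 0.2 rad/s), for 1.5 s.
7. prism2: third face held still at the microscope's focus, square to the lens (x of focus in the frame of prism2 between -0.0184 and 0.0056 m and y of focus in the frame of prism2 between -0.023 and 0.001 m and z of focus in the frame of prism2 between 0.016 and 0.04 m and x of microscope in the frame of prism2 between -0.0889 and -0.0289 m and y of microscope in the frame of prism2 between -0.1319 and -0.0719 m and angle between prism2's own z axis and vertical below 0.18 rad and linear speed of prism2 below 0.02 m/s and angular speed of prism2 below 0.2 rad/s), for 1.5 s.
8. prism3: ground face held still at the microscope's focus, square to the lens (x of focus in the frame of prism3 between 0.0007 and 0.0247 m and y of focus in the frame of prism3 between -0.012 and 0.012 m and z of focus in the frame of prism3 between 0.016 and 0.04 m and x of microscope in the frame of prism3 between 0.0877 and 0.1477 m and y of microscope in the frame of prism3 between -0.03 and 0.03 m and angle between prism3's own z axis and vertical below 0.18 rad and linear speed of prism3 below 0.02 m/s and angular speed of prism3 below 0.2 rad/s), for 1.5 s.
9. prism3: second face held still at the microscope's focus, square to the lens (x of focus in the frame of prism3 between -0.0184 and 0.0056 m and y of focus in the frame of prism3 between -0.001 and 0.023 m and z of focus in the frame of prism3 between 0.016 and 0.04 m and x of microscope in the frame of prism3 between -0.0889 and -0.0289 m and y of microscope in the frame of prism3 between 0.0719 and 0.1319 m and angle between prism3's own z axis and vertical below 0.18 rad and linear speed of prism3 below 0.02 m/s and angular speed of prism3 below 0.2 rad/s), for 1.5 s.
10. prism3: third face held still at the microscope's focus, square to the lens (x of focus in the frame of prism3 between -0.0184 and 0.0056 m and y of focus in the frame of prism3 between -0.023 and 0.001 m and z of focus in the frame of prism3 between 0.016 and 0.04 m and x of microscope in the frame of prism3 between -0.0889 and -0.0289 m and y of microscope in the frame of prism3 between -0.1319 and -0.0719 m and angle between prism3's own z axis and vertical below 0.18 rad and linear speed of prism3 below 0.02 m/s and angular speed of prism3 below 0.2 rad/s), for 1.5 s.
At the end, for the whole second after the job is handed in: All chips lie in the catch pan; every prism stands upright (within about 6 deg) on the tray's deck, at rest, its axis at least 5 mm inside the deck's edges; the scraper stands upright on its pad, centres within 40 mm (all of step 1 and x of prism1 in the frame of tray between -0.07 and 0.07 m and y of prism1 in the frame of tray between -0.1 and 0.1 m and z of prism1 in the frame of tray between 0.015 and 0.025 m and angle between each of prism1, prism2, prism3's own z axis and vertical below 0.1 rad and linear speed of each of prism1, prism2, prism3 below 0.02 m/s and x of prism2 in the frame of tray between -0.07 and 0.07 m and y of prism2 in the frame of tray between -0.1 and 0.1 m and z of prism2 in the frame of tray between 0.015 and 0.025 m and x of prism3 in the frame of tray between -0.07 and 0.07 m and y of prism3 in the frame of tray between -0.1 and 0.1 m and z of prism3 in the frame of tray between 0.015 and 0.025 m); the robot touches nothing.
It fails at once if the beaker is knocked or moved more than 30 mm (distance of beaker from where it was at the start of the episode above 0.03 m).
It fails at once if the reagent is knocked or moved more than 30 mm (distance of reagent from where it was at the start of the episode above 0.03 m).
It fails at once if the screwdriver is knocked or moved more than 30 mm (distance of screwdriver from where it was at the start of the episode above 0.03 m).
It fails at once if the fingers touch a glass chip (contact force between the fingers and chip1 above 0.5 N or contact force between the fingers and chip2 above 0.5 N or contact force between the fingers and chip3 above 0.5 N or contact force between the fingers and chip4 above 0.5 N or contact force between the fingers and chip5 above 0.5 N or contact force between the fingers and chip6 above 0.5 N).
It fails at once if a prism hits the microscope (contact force between any of prism1, prism2, prism3 and microscope above 1 N).
Of prism1, prism2, prism3 only 2 to 3 are there at a start; the rules pass over those that are not, and their reading is None.
Of chip1, chip2, chip3, chip4, chip5, chip6 only 4 to 6 are there at a start; the rules pass over those that are not, and their reading is None.
At some moment in a run one of prism1, prism2, prism3 may be knocked a few centimetres aside while the robot is not near it.
Once in a run the grip may slacken for a moment while it holds something.
It also fails if it takes over 210 s, if anything falls off the work surface, if the arm or the gripper's body presses on something with over 40 N, if the wrist force passes 120 N, or if a joint passes its speed limit or range.

### The arm

A 7-joint arm with a two-finger parallel gripper is mounted at the origin on the work surface. World frame = base frame: x ahead of the robot, y to its left, z up, the work surface at z = 0. Lengths are in m, angles in degrees, forces in N, time in s.
With the tool pointing down it reaches from about 0.425 to 0.875 m from the base axis. Payload 4.7 kg.
Tool frame: the origin (TCP) lies at the very end of the fingers, on their centre line; the grasp point (between the pads) lies 19 mm behind it; x points along the fingers, z is the direction in which the jaws open and shut, and the axes are right-handed (so a half turn about x gives the same grasp; the last joint's range is limited). The gripper opens to 87 mm and grips with 3 to 60 N. Pads are 19 mm wide; open, the fingers measure 117 mm over their backs; the gripper's body (75 mm by 190 mm) begins 51 mm behind the grasp point.
Start: joints at [77.584, 18.392, -4.016, 83.108, 1.295, 78.541, -3.26], TCP at [0.149, -0.633, 0.202] pointing down, gripper open.
Joint ranges: [-163.93, 163.93], [-17.29, 119.83], [-79.2, 71.16], [3.27, 140.29], [-89.18, 269.18], [5.43, 117.66], [-154.24, 154.24]. Speed limits (degrees/s): [147.25, 147.25, 180, 180, 180, 180, 180].

### API

Orientations are given as [roll, pitch, yaw] about the fixed x, y, z axes, in that order (R = Rz(yaw) Ry(pitch) Rx(roll)).
In Python, from cell import env gives the robot as it stands. The module is installed in compiled form; this text tells all that it offers.
- The arm moves only by the tool drive_tool, never from a script. Its argument "increments" is a list of rows, each a list of 2 entries, a list of its own where there are three numbers: the shift along the tool's x, y, z scaled (see below), then the turn, a rotation vector about the tool's x, y, z scaled (see below). In form: [[[dx, dy, dz], [wx, wy, wz]], ...]. A call has 1 to 10 rows; each row shifts and turns the commanded pose from where the row before left it, along the tool's axes as they then stand; what a row does not reach is not made up. The controller multiplies each number of a shift by 0.04 m and each number of a turn by 120 degrees. A row lasts 1/10 s, in which the tool goes at most 50 mm and 8.59 degrees, less where a joint would pass 70% of its speed; a pose out of reach is approached as far as the arm can. A call with a number of a shift or a turn outside -1 to 1 is refused whole. A call with a gripper value outside its range is refused whole. "hand" is the gripper's target within -1 to 1 (fully open at 1, half-way at 0, shut at -1), set as the call begins (left out, the last holds). The fingers move at their own pace and stop on an object; "squeeze" is the grip in N (left out, the last holds). Time passes only in rows, so rows that do not move let the fingers close. It gives the time, the measured TCP pose, the force and the opening at its end, in the units of the state.
- env.get_obs(): the state, without advancing time (a new reading comes with each control period).
- env.read_camera(name): name is "scene" or "side" or "wrist"; returns a dict with "frame" (400x640x3 uint8, red, green, blue), "fx", "fy", "cx", "cy" (pixels), "R" (3x3) and "t" (3): a world point X has camera coordinates R X + t. Camera axes: x right, y down, z forward; pixel columns grow to the right and rows downward; lengths in m; the calibration is good to about 2 mm. A picture is of the moment at which its call begins. There is no depth.
- env.sign_off(): hands the job in, once; it reports no verdict.
The state is a dict: "time_s": time; "qpos": joint angles; "joint_velocities": joint speeds; "effort": joint torques, N m; "tool_pos": TCP position; "tool_rot": TCP orientation; "force": force on the tool from outside, world axes, zero at the start; "wrist_torque": the same for the moment, N m; "grip_width": finger opening in m.
Only numpy, scipy, OpenCV 4.12 (cv2) and the standard library are available. Lean on these libraries where they do the work, as an engineer would, in place of code of your own. Each camera call takes 0.05 s, during which the arm holds its last target.

## Working session

There is one attempt and no reset: what is moved stays moved. The work goes in short steps, Python scripts to look and compute and a tool call to move; the robot and the scene stay as the last step left them, time stands still between calls to the robot, and variables do not carry over. Pictures are saved under pics/ and viewed, and the job is handed in when it is done.

Besides the shell and the picture viewer there is one more tool, called after "Emit:" as name(argument=value, ...), one argument or row to a line, values as JSON. drive_tool: Moves the arm, as the interface text tells. Shifts and turns lie within -1 to 1; 1 stands for 0.04 m of shift or 120 degrees of turn. Its arguments: {"type":"object","properties":{"increments":{"type":"array"},"hand":{"type":"number"},"squeeze":{"type":"number"}},"required":["increments"]}

```bash
ls; mkdir -p pics
cat > h.py <<'E'
from cell import env
import numpy as np, cv2
from scipy.spatial.transform import Rotation as Ro
def snap(name,f):
    c=env.read_camera(name); cv2.imwrite('pics/'+f+'.png',c['frame'][:,:,::-1]); np.savez('pics/'+f+'.npz',**c); return c
def load(f): return dict(np.load('pics/'+f+'.npz'))
def ray(c,u,v,z):
    R=np.array(c['R']);t=np.array(c['t']);C=-R.T@t
    d=R.T@np.array([(u-c['cx'])/c['fx'],(v-c['cy'])/c['fy'],1])
    return C+d*(z-C[2])/d[2]
def proj(c,X):
    p=np.array(c['R'])@np.array(X)+np.array(c['t']); return p[0]/p[2]*c['fx']+c['cx'],p[1]/p[2]*c['fy']+c['cy']
E
python3 - <<'E'
from h import *
o=env.get_obs(); print(o)
for n in ['scene','side','wrist']:
    c=snap(n,n+'0'); print(n,c['fx'],c['cx'],c['cy'],-c['R'].T@c['t'])
E
```

```text
pics
{'time_s': 0.0, 'qpos': array([77.58437866, 18.44008389, -4.01536521, 83.17540344,  1.29299736,
       78.54160994, -3.26054289]), 'joint_velocities': array([-0.04932844,  0.00843308, -0.08010113, -0.01129146,  0.10771709,
        0.01402403,  0.04032885]), 'effort': array([ 3.74094925e-04, -4.91282523e+01, -4.03197370e-01, -3.12528276e+01,
       -6.37278683e-02,  4.34586941e-02,  1.87533419e-04]), 'tool_pos': array([ 0.14850806, -0.63218601,  0.20104553]), 'tool_rot': array([-177.9964891 ,   89.88796776,  105.22779263]), 'force': array([-0.29809948, -0.27860327, -0.13489747]), 'wrist_torque': array([7.91850285e-05, 3.92318348e-02, 3.29731793e-02]), 'grip_width': 0.08695969108692642}
scene 380.8284318064493 323.22998173826335 199.16419046650006 [ 0.91458977 -0.55075122  0.56069686]
side 388.94435645589925 320.4964557537812 201.56438248045416 [0.21953177 0.58666305 0.62431617]
wrist 283.2109916773338 316.86358124677287 203.455246406632 [ 0.22250837 -0.61436196  0.38323645]
```

View pics/scene0.png

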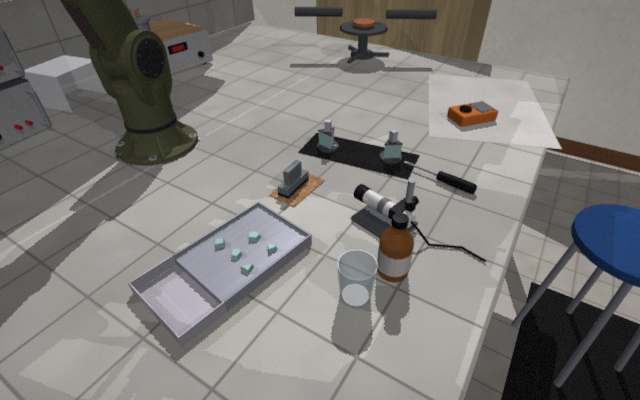

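View pics/side0.png

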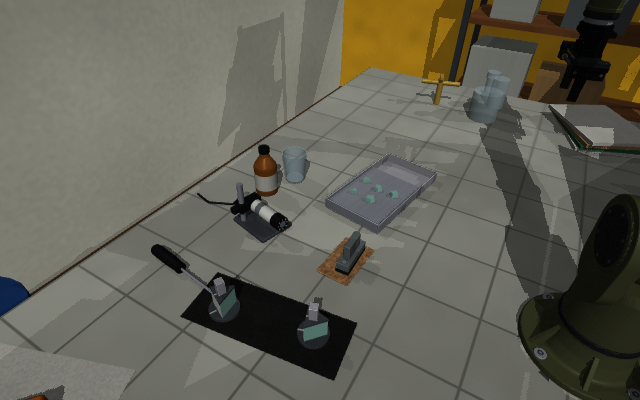

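View pics/wrist0.png

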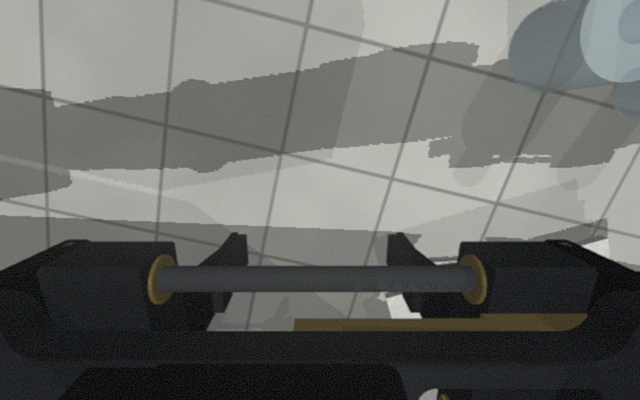

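The scene view shows the tray at about (220,265) with five chips, the scraper on its pad at (293,182), two prisms on the mat at (327,140) and (392,150), and the microscope at (390,208). Next I'll crop in to get precise pixels.

```bash
python3 - <<'E'
from h import *
def crop(f,x0,y0,x1,y1,s,o):
    im=cv2.imread('pics/'+f+'.png')[y0:y1,x0:x1]; im=cv2.resize(im,None,fx=s,fy=s,interpolation=cv2.INTER_CUBIC)
    for x in range((x0//10+1)*10,x1,10):
        cv2.line(im,((x-x0)*s,0),((x-x0)*s,10 if x%50 else 25),(0,0,255),1)
        if x%50==0: cv2.putText(im,str(x),((x-x0)*s,35),0,.4,(0,0,255))
    for y in range((y0//10+1)*10,y1,10):
        cv2.line(im,(0,(y-y0)*s),(10 if y%50 else 25,(y-y0)*s),(0,0,255),1)
        if y%50==0: cv2.putText(im,str(y),(26,(y-y0)*s),0,.4,(0,0,255))
    cv2.imwrite('pics/'+o+'.png',im)
crop('scene0',120,190,320,340,4,'s0a')
crop('scene0',260,110,460,250,4,'s0b')
crop('side0',170,170,370,310,4,'d0a')
crop('side0',150,220,370,390,3,'d0b')
E
cat >> h.py <<'E'
def crop(f,x0,y0,x1,y1,s,o):
    im=cv2.imread('pics/'+f+'.png')[y0:y1,x0:x1]; im=cv2.resize(im,None,fx=s,fy=s,interpolation=cv2.INTER_CUBIC)
    for x in range((x0//10+1)*10,x1,10):
        cv2.line(im,((x-x0)*s,0),((x-x0)*s,10 if x%50 else 25),(0,0,255),1)
        if x%50==0: cv2.putText(im,str(x),((x-x0)*s,35),0,.4,(0,0,255))
    for y in range((y0//10+1)*10,y1,10):
        cv2.line(im,(0,(y-y0)*s),(10 if y%50 else 25,(y-y0)*s),(0,0,255),1)
        if y%50==0: cv2.putText(im,str(y),(26,(y-y0)*s),0,.4,(0,0,255))
    cv2.imwrite('pics/'+o+'.png',im)
E
```

```text
(no output)
```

View pics/s0a.png

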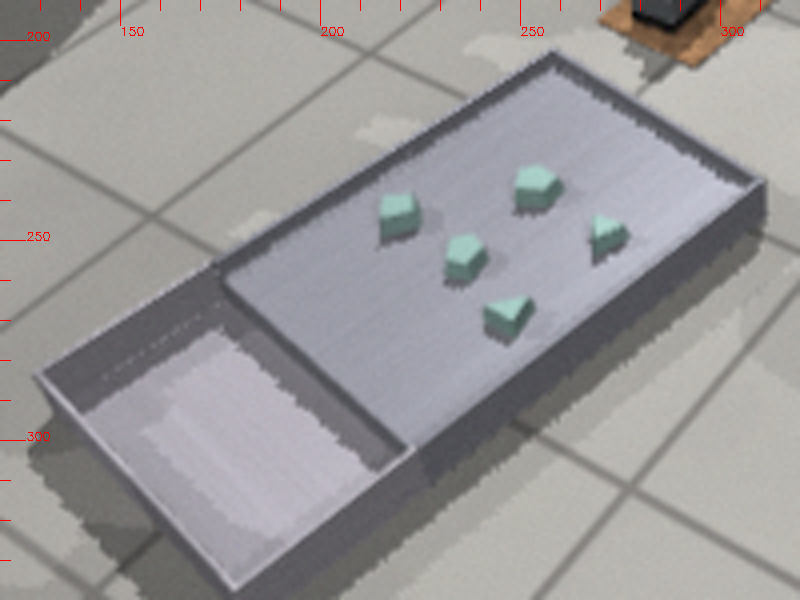

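View pics/s0b.png

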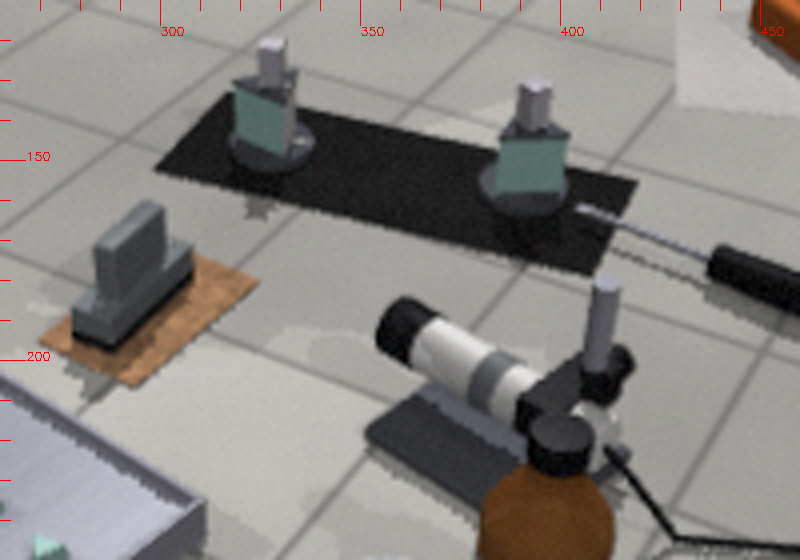

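View pics/d0a.png

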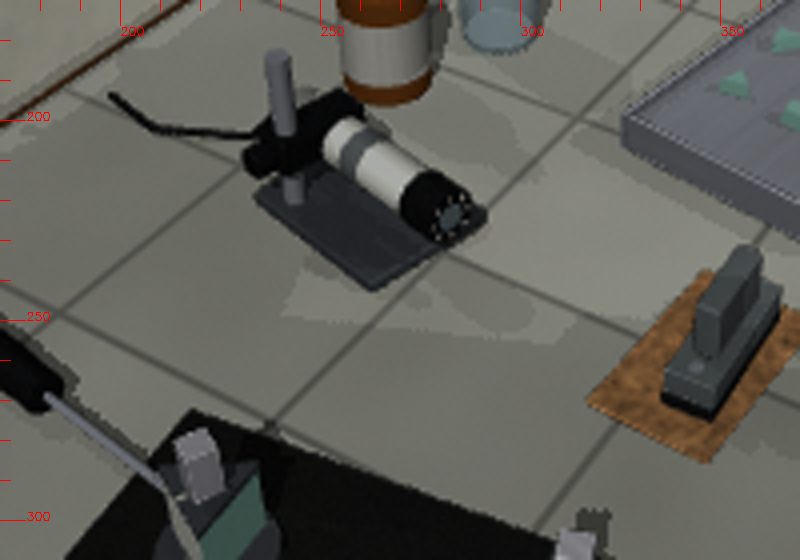

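View pics/d0b.png

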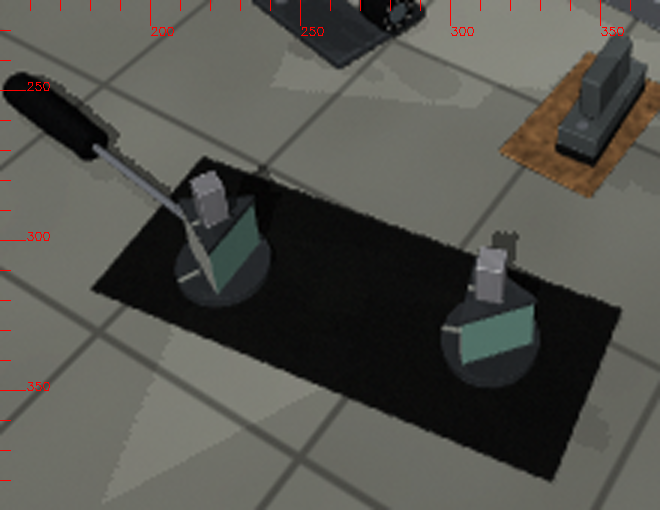

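Run:
```python
from h import *
np.set_printoptions(precision=4,suppress=True)
s=load('scene0');d=load('side0')
def L(c,pts,z,n):
    P=[ray(c,u,v,z)[:2] for u,v in pts]; print(n,*P); 
    print('   seg',[ (round(np.linalg.norm(P[i+1]-P[i]),4), round(np.degrees(np.arctan2(*(P[i+1]-P[i])[::-1])),1)) for i in range(len(P)-1)])
L(s,[(129.5,283.5),(178.75,337.5),(311,235),(258.5,202.5),(129.5,283.5)],.028,'tray rim s')
L(s,[(175.5,260),(221,304)],.02,'edge s')
L(d,[(327,207),(378,231),(437.5,172),(389,155)],.028,'tray d')
L(s,[(270,195),(293,206.2),(324.5,180.5)],.003,'pad s')
L(d,[(317,270),(347,285.5)],.003,'pad d')
L(s,[(298.7,152),(317,133),(419,155),(408,178.8),(298.7,152)],.003,'mat s')
L(d,[(180.7,316.7),(217.7,272.3),(356.7,323.3),(334,380),(180.7,316.7)],.003,'mat d')
L(d,[(219,280.3),(313.7,304.7)],.085,'stems d')
L(s,[(393.7,131.8),(328,120.9)],.085,'stems s')
L(s,[(145,237),(158.5,243)],.065,'rib')
L(s,[(411.7,180)],.115,'post s');L(d,[(239.7,183.2)],.115,'post d')
L(d,[(263,242.5),(291.7,223)],.0,'foot d front');L(d,[(233.7,219.2),(263,241)],.01,'foot d side')
L(d,[(282.5,223.8)],.045,'lens d')
L(s,[(359,193.5)],.045,'lens s')
L(s,[(284+1,168),(300,161)],.065,'rib s')
```

```text
tray rim s [ 0.3959 -0.3739] [ 0.551  -0.3997] [ 0.5997 -0.1054] [ 0.4447 -0.0813] [ 0.3959 -0.3739]
   seg [(np.float64(0.1573), np.float64(-9.4)), (np.float64(0.2983), np.float64(80.6)), (np.float64(0.1569), np.float64(171.2)), (np.float64(0.2966), np.float64(-99.5))]
edge s [ 0.4141 -0.2897] [ 0.5576 -0.3168]
   seg [(np.float64(0.1461), np.float64(-10.7))]
tray d [ 0.5741 -0.0738] [ 0.431  -0.0588] [ 0.3883 -0.3752] [ 0.54   -0.3882]
   seg [(np.float64(0.1439), np.float64(174.0)), (np.float64(0.3192), np.float64(-97.7)), (np.float64(0.1523), np.float64(-4.9))]
pad s [ 0.4278 -0.0234] [ 0.4982 -0.0283] [0.5068 0.0932]
   seg [(np.float64(0.0706), np.float64(-4.0)), (np.float64(0.1218), np.float64(86.0))]
pad d [0.5007 0.0967] [0.4268 0.1009]
   seg [(np.float64(0.0741), np.float64(176.7))]
mat s [0.3759 0.1684] [0.3613 0.2833] [0.6626 0.326 ] [0.6797 0.2078] [0.3759 0.1684]
   seg [(np.float64(0.1159), np.float64(97.2)), (np.float64(0.3043), np.float64(8.1)), (np.float64(0.1193), np.float64(-81.8)), (np.float64(0.3063), np.float64(-172.6))]
mat d [0.6588 0.3298] [0.6752 0.211 ] [
[... 189 characters left out ...]
(0.3076), np.float64(7.7))]
stems d [0.6002 0.2736] [0.4285 0.2312]
   seg [(np.float64(0.1769), np.float64(-166.1))]
stems s [0.6052 0.267 ] [0.4322 0.2306]
   seg [(np.float64(0.1768), np.float64(-168.1))]
rib [ 0.3628 -0.3026] [ 0.3969 -0.2997]
   seg [(np.float64(0.0342), np.float64(4.9))]
post s [0.7346 0.0555]
   seg []
post d [0.733  0.0518]
   seg []
foot d front [0.6511 0.0868] [ 0.6331 -0.0047]
   seg [(np.float64(0.0933), np.float64(-101.1))]
foot d side [0.7534 0.0669] [0.6471 0.0909]
   seg [(np.float64(0.109), np.float64(167.3))]
lens d [0.6194 0.0511]
   seg []
lens s [0.6274 0.0435]
   seg []
rib s [0.4487 0.0152] [0.4614 0.0573]
   seg [(np.float64(0.044), np.float64(73.2))]
```

Run:
```python
from h import *
np.set_printoptions(precision=4,suppress=True)
s=load('scene0');d=load('side0')
def L(c,pts,z,n):
    P=[ray(c,u,v,z)[:2] for u,v in pts]; print(n,*P,'mean',np.mean(P,0)); 
    print('   seg',[ (round(np.linalg.norm(P[i+1]-P[i]),4), round(np.degrees(np.arctan2(*(P[i+1]-P[i])[::-1])),1)) for i in range(len(P)-1)])
L(s,[(288.75,197.5),(308.2,181.2)],.003,'scr foot s bottom right')
L(s,[(279,193.7),(288.75,197.5)],.003,'scr foot s end')
L(d,[(335.5,269),(348.75,274.5),(365,250.5)],.003,'scr foot d')
c1=np.array([.6026,.2703]);c3=np.array([.4304,.231])
L(d,[(209.3,312.7),(216.7,309.3)],.011,'idx p1 d'); 
for u,v in[(209.3,312.7),(216.7,309.3)]:
    q=ray(d,u,v,.011)[:2]-c1; print('p1 rel',np.hypot(*q),np.degrees(np.arctan2(q[1],q[0])))
for u,v in[(297.7,329.3),(304,330)]:
    q=ray(d,u,v,.011)[:2]-c3; print('p3 rel',np.hypot(*q),np.degrees(np.arctan2(q[1],q[0])))
q=ray(s,334,145.75,.011)[:2]-c3; print('p3 rel s',np.hypot(*q),np.degrees(np.arctan2(q[1],q[0])))
# chips
y=np.radians(80.8); ax=np.array([np.sin(y),-np.cos(y)]);ay=np.array([np.cos(y),np.sin(y)])
edge=np.array([.486,-.303]); T=edge+.105*ay; print('tray',T)
h=cv2.cvtColor(s['frame'],cv2.COLOR_RGB2HSV)
m=cv2.inRange(h,(70,40,60),(95,255,255)); m[:,320:]=0;m[:200]=0;m[320:]=0
n,_,st,ce=cv2.connectedComponentsWithStats(m)
for i in range(1,n):
    if st[i,4]>15:
        P=ray(s,*ce[i],.025)[:2]; print('chip',ce[i],st[i,4],P,'tray',(P-T)@ax,(P-T)@ay)
R=Ro.from_euler('xyz',env.get_obs()['tool_rot'],degrees=True).as_matrix(); print(R)
# bystanders
L(s,[(394,278)],0,'bottle s');L(d,[(266.5,190)],0,'bottle d')
L(s,[(354,300)],0,'beaker s')
```

```text
scr foot s bottom right [ 0.4712 -0.0077] [0.474  0.0696] mean [0.4726 0.0309]
   seg [(np.float64(0.0774), np.float64(87.9))]
scr foot s end [ 0.4429 -0.0082] [ 0.4712 -0.0077] mean [ 0.457 -0.008]
   seg [(np.float64(0.0283), np.float64(1.0))]
scr foot d [0.4685 0.0736] [0.4372 0.0726] [ 0.4384 -0.01  ] mean [0.448  0.0454]
   seg [(np.float64(0.0313), np.float64(-178.2)), (np.float64(0.0826), np.float64(-89.2))]
idx p1 d [0.6144 0.2993] [0.6079 0.2864] mean [0.6112 0.2928]
   seg [(np.float64(0.0144), np.float64(-116.8))]
p1 rel 0.031301913016434896 67.81576974956907
p1 rel 0.01694200827904225 71.73004174592754
p3 rel 0.026633040122656295 28.375691998591815
p3 rel 0.015199280434068749 31.72042009835977
p3 rel s 0.018713943322075835 15.042353312176598
tray [ 0.5028 -0.1994]
chip [253.6296 236.321 ] 81 [ 0.5024 -0.1664] tray -0.005673471927067724 0.032508824481322696
chip [219.3919 243.0676] 74 [ 0.4574 -0.2163] tray -0.042107949669167324 -0.023964641910437248
chip [271.125  248.1042] 48 [ 0.5523 -0.1734] tray 0.04475973801299809 0.03351469434980443
chip [235.7013 253.7922] 77 [ 0.5042 -0.2207] tray 0.00477505875730039 -0.02087977005843785
chip [246.6269 268.209 ] 67 [ 0.5456 -0.2369] tray 0.04830277206051368 -0.030252668980644513
[[-0.0004  0.9735  0.2288]
 [ 0.0014  0.2288 -0.9735]
 [-1.     -0.0001 -0.0015]]
bottle s [ 0.7776 -0.0955] mean [ 0.7776 -0.0955]
   seg []
bottle d [ 0.767  -0.0824] mean [ 0.767  -0.0824]
   seg []
beaker s [ 0.738  -0.1778] mean [ 0.738  -0.1778]
   seg []
```

Run:
```python
from h import *
crop('side0',320,225,370,285,10,'d0c'); crop('scene0',265,150,330,210,10,'s0c')
crop('scene0',310,110,345,155,12,'s0d');crop('side0',290,295,335,355,9,'d0d')
```

```text
(no output)
```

View pics/d0c.png

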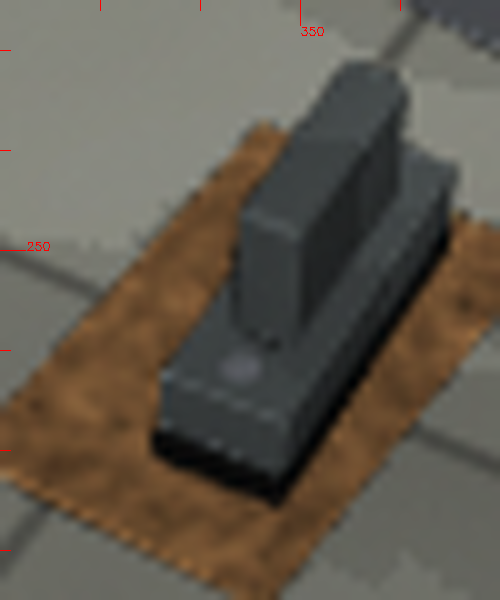

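View pics/s0c.png

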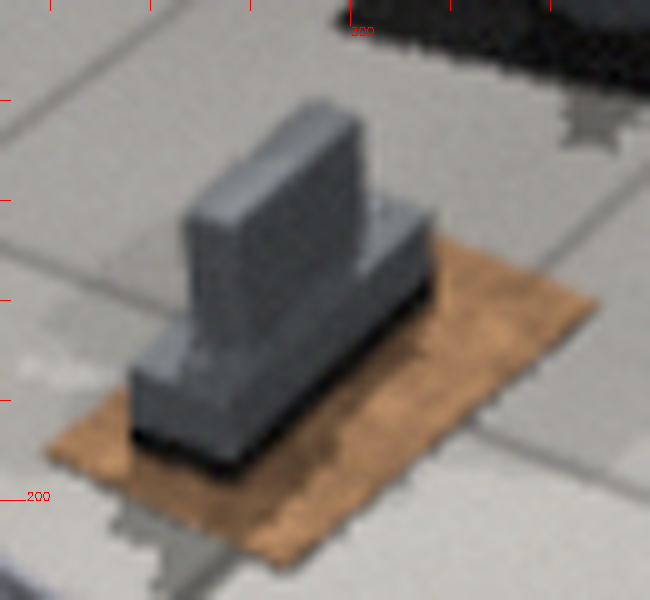

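Run:
```python
from h import *
np.set_printoptions(precision=4,suppress=True)
s=load('scene0');d=load('side0')
def L(c,pts,z,n):
    P=[ray(c,u,v,z)[:2] for u,v in pts]; print(n,*P,'mean',np.mean(P,0)); 
    print('   seg',[ (round(np.linalg.norm(P[i+1]-P[i]),4), round(np.degrees(np.arctan2(*(P[i+1]-P[i])[::-1])),1)) for i in range(len(P)-1)])
L(s,[(278.2,194),(288.2,198),(308.5,179.5)],.003,'foot s')
L(d,[(335.2,270.5),(348,275.5),(364.8,250.5)],.003,'foot d')
L(s,[(283.5,171.8),(289,172.5),(301.2,162),(296.5,160.2)],.065,'rib s')
L(d,[(344,246),(350.3,248),(360.5,235),(354,231.1)],.065,'rib d')
```

```text
foot s [ 0.442  -0.0101] [ 0.4712 -0.0099] [0.4706 0.0759] mean [0.4613 0.0186]
   seg [(np.float64(0.0292), np.float64(0.4)), (np.float64(0.0858), np.float64(90.4))]
foot d [0.467  0.0777] [0.4373 0.0759] [ 0.4388 -0.0098] mean [0.4477 0.0479]
   seg [(np.float64(0.0297), np.float64(-176.5)), (np.float64(0.0857), np.float64(-89.0))]
rib s [0.4549 0.0011] [0.4672 0.0055] [0.4662 0.0553] [0.4523 0.0558] mean [0.4602 0.0294]
   seg [(np.float64(0.013), np.float64(19.3)), (np.float64(0.0499), np.float64(91.1)), (np.float64(0.0139), np.float64(177.9))]
rib d [0.459  0.0604] [0.4453 0.0588] [0.4445 0.0125] [0.4618 0.0087] mean [0.4527 0.0351]
   seg [(np.float64(0.0138), np.float64(-173.3)), (np.float64(0.0463), np.float64(-90.9)), (np.float64(0.0177), np.float64(-12.4))]
```

View pics/s0d.png

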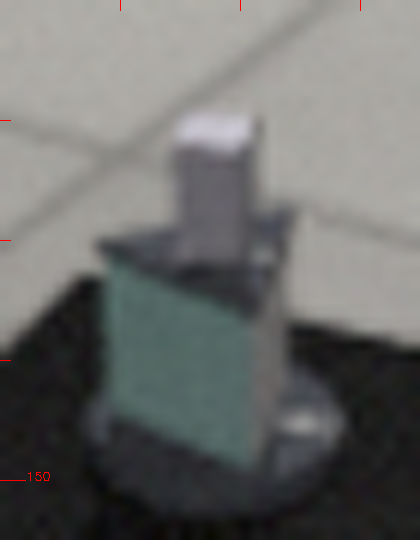

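View pics/d0d.png

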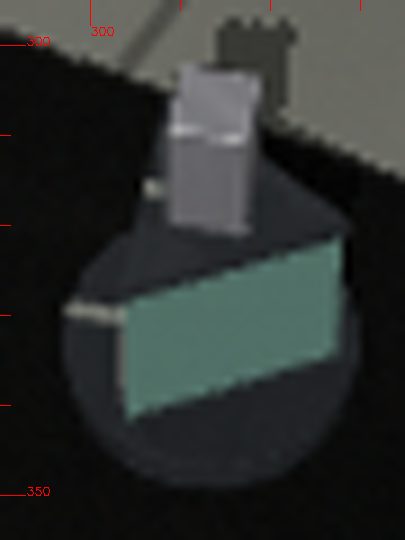

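Measurements hold up against the given sizes. The scraper is at about (0.4555, 0.033) with its long axis at about 90°, and the tray is at (0.503, -0.199) with yaw -9°. Prisms 1 and 3 are present. First I turn the jaws to heading 0.

Emit:
drive_tool(
  increments=[
    [[0,0,0],[-0.0715,0,0]],
    [[0,0,0],[-0.0715,0,0]],
    [[0,0,0],[-0.0715,0,0]],
    [[0,0,0],[-0.0715,0,0]],
    [[0,0,0],[-0.0715,0,0]],
    [[0,0,0],[-0.0715,0,0]],
    [[0,0,0],[-0.0715,0,0]],
    [[0,0,0],[-0.0715,0,0]],
    [[0,0,0],[-0.0715,0,0]],
    [[0,0,0],[0,0,0]],
  ],
  hand=1,
)

```text
time_s: 1.15
tool_pos: [0.1485, -0.6326, 0.2017]
tool_rot: [95.3, 90.0, 95.8]
force: [0.3, 0.4, -0.3]
grip_width: 0.0868
```

```bash
cat >> h.py <<'E'
np.set_printoptions(precision=4,suppress=True)
def st():
    o=env.get_obs(); R=Ro.from_euler('xyz',o['tool_rot'],degrees=True).as_matrix()
    print('t',round(o['time_s'],2),'pos',o['tool_pos'],'jawhead',round(np.degrees(np.arctan2(R[1,2],R[0,2])),2),'tilt',R[:2,0].round(4),'w',round(o['grip_width'],4),'F',o['force'].round(1),'q',o['qpos'].round(1)); return o,R
def plan(p,head=None):
    o,R=st()
    if head is not None:
        h0=np.degrees(np.arctan2(R[1,2],R[0,2])); dh=(head-h0)
        h=np.radians(head); z=np.array([np.cos(h),np.sin(h),0]);x=np.array([0,0,-1.]);y=np.cross(z,x)
        T=np.stack([x,y,z],1); rv=Ro.from_matrix(R.T@T).as_rotvec(degrees=True)/120; print('turn total',rv.round(4),'dh',round(dh,1)); R=T
    sh=R.T@(np.array(p)-o['tool_pos'])/.04; print('shift total',sh.round(3)); return sh
E
python3 - <<'E'
from h import *
plan([.47,-.25,.2],0.5)
E
```

```text
t 1.15 pos [ 0.1485 -0.6326  0.2017] jawhead 0.46 tilt [-0.0001  0.0007] w 0.0868 F [ 0.3  0.4 -0.3] q [ 85.5  19.  -14.2  82.8   4.7  78.8  71.6]
turn total [-0.0003 -0.     -0.0003] dh 0.0
shift total [0.043 9.494 8.12 ]
```

Emit:
drive_tool(
  increments=[
    [[0,0.7,0.6],[0,0,0]],
    [[0,0.7,0.6],[0,0,0]],
    [[0,0.7,0.6],[0,0,0]],
    [[0,0.7,0.6],[0,0,0]],
    [[0,0.7,0.6],[0,0,0]],
    [[0,0.7,0.6],[0,0,0]],
    [[0,0.7,0.6],[0,0,0]],
    [[0,0.7,0.6],[0,0,0]],
    [[0,0.7,0.6],[0,0,0]],
    [[0,0.7,0.6],[0,0,0]],
  ],
)

```text
time_s: 2.15
tool_pos: [0.3872, -0.3496, 0.2022]
tool_rot: [-84.4, 90.0, -84.2]
force: [0.4, -0.3, -0.3]
grip_width: 0.087
```

Run:
```python
from h import *
plan([.47,-.25,.2],0.5)
plan([.4555,.033,.1],0.5)
```

```text
t 2.15 pos [ 0.3872 -0.3496  0.2022] jawhead 0.2 tilt [ 0.     -0.0004] w 0.087 F [ 0.4 -0.3 -0.3] q [ 66.5   4.2 -28.5 100.4   2.1  76.   37.7]
turn total [-0.0025  0.      0.0002] dh 0.3
shift total [0.055 2.473 2.092]
t 2.15 pos [ 0.3872 -0.3496  0.2022] jawhead 0.2 tilt [ 0.     -0.0004] w 0.087 F [ 0.4 -0.3 -0.3] q [ 66.5   4.2 -28.5 100.4   2.1  76.   37.7]
turn total [-0.0025  0.      0.0002] dh 0.3
shift total [2.555 9.55  1.791]
```

Emit:
drive_tool(
  increments=[
    [[0,0.8,0.7],[-0.0025,0,0]],
    [[0,0.8,0.7],[0,0,0]],
    [[0,0.85,0.68],[0,0,0]],
    [[0,0.9,0],[0,0,0]],
    [[0,0.9,0],[0,0,0]],
    [[0,0.9,0],[0,0,0]],
    [[0,0.9,0],[0,0,0]],
    [[0,0.9,-0.1],[0,0,0]],
    [[0,0.9,-0.1],[0,0,0]],
    [[0,0.9,-0.1],[0,0,0]],
  ],
)

```text
time_s: 3.15
tool_pos: [0.4529, 0.0013, 0.2021]
tool_rot: [-62.7, 90.0, -62.2]
force: [-0.1, 0.3, 0.0]
grip_width: 0.0871
```

Emit:
drive_tool(
  increments=[
    [[0,0.5,0],[0,0,0]],
    [[0,0.25,0],[0,0,0]],
    [[0.5,0,0],[0,0,0]],
    [[0.5,0,0],[0,0,0]],
    [[0.5,0,0],[0,0,0]],
    [[0.5,0,0],[0,0,0]],
    [[0,0,0],[0,0,0]],
  ],
)

```text
time_s: 3.85
tool_pos: [0.4508, 0.0289, 0.1198]
tool_rot: [170.0, 89.7, 170.6]
force: [-0.4, -0.0, 0.0]
grip_width: 0.0867
```

Run:
```python
from h import *
plan([.4555,.033,.034],0.5)
snap('wrist','w1')
```

```text
t 3.85 pos [0.4508 0.0289 0.1198] jawhead 0.57 tilt [-0.0051  0.0008] w 0.0867 F [-0.4 -0.   0. ] q [ 45.   -0.7 -51.  114.4  -0.6  66.3  -5.1]
turn total [ 0.0006 -0.0024 -0.0004] dh -0.1
shift total [2.144 0.102 0.119]
```

View pics/w1.png

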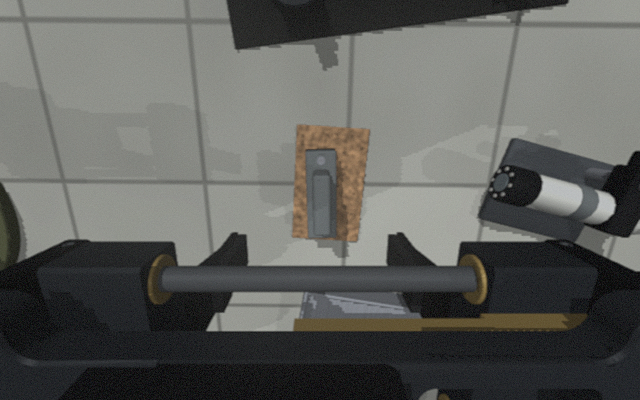

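Run:
```python
from h import *
c=load('w1'); print(ray(c,322,170,.065),ray(c,322,236,.065),ray(c,321,203,.065), 'pad',[ray(c,u,v,.003)[:2] for u,v in[(298,125),(369,129),(357,241),(292,239)]])
print('lens',ray(c,502,182,.045),'C',-c['R'].T@c['t'])
crop('w1',280,110,380,250,5,'w1c')
```

```text
[0.4545 0.0666 0.065 ] [0.4554 0.0068 0.065 ] [0.4541 0.0377 0.065 ] pad [array([0.4304, 0.1023]), array([0.5028, 0.099 ]), array([ 0.4966, -0.0247]), array([ 0.4224, -0.023 ])]
lens [0.6207 0.0539 0.045 ] C [0.451  0.1055 0.3019]
```

View pics/w1c.png

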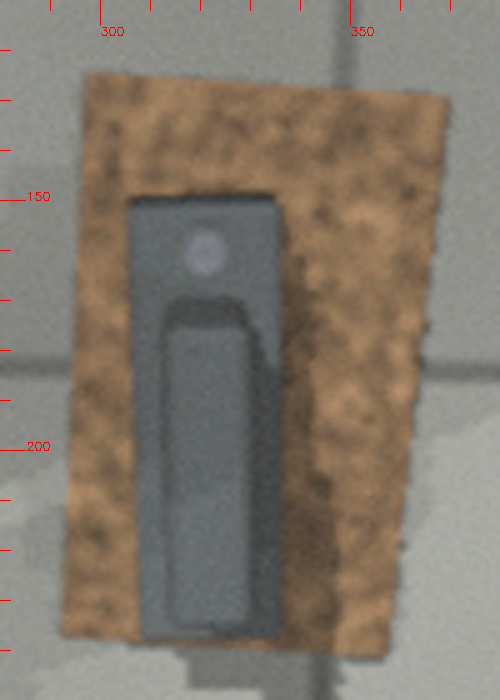

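Emit:
drive_tool(
  increments=[
    [[0.4,0.12,0.1],[0,-0.0024,0]],
    [[0.5,0,0],[0,0,0]],
    [[0.5,0,0],[0,0,0]],
    [[0.5,0,0],[0,0,0]],
    [[0.24,0,0],[0,0,0]],
    [[0,0,0],[0,0,0]],
  ],
)

```text
time_s: 4.5
tool_pos: [0.4569, 0.0344, 0.0363]
tool_rot: [6.7, 89.8, 7.4]
force: [0.8, -0.0, -0.1]
grip_width: 0.087
```

Run:
```python
from h import *
plan([.4545,.034,.034],0.5)
```

```text
t 4.5 pos [0.4569 0.0344 0.0363] jawhead 0.68 tilt [0.0037 0.0005] w 0.087 F [ 0.8 -0.  -0.1] q [ 42.    8.3 -51.7 118.9   7.9  55.9 -13.2]
turn total [ 0.0015  0.0018 -0.0002] dh -0.2
shift total [ 0.057 -0.009 -0.061]
```

Close on the rib with 40 N.

Emit:
drive_tool(
  increments=[
    [[0.05,0,-0.06],[0,0.0018,0]],
    [[0,0,0],[0,0,0]],
    [[0,0,0],[0,0,0]],
    [[0,0,0],[0,0,0]],
    [[0,0,0],[0,0,0]],
    [[0,0,0],[0,0,0]],
    [[0,0,0],[0,0,0]],
    [[0,0,0],[0,0,0]],
  ],
  hand=-1,
  squeeze=40,
)

```text
time_s: 5.3
tool_pos: [0.4548, 0.0346, 0.0345]
tool_rot: [-3.4, 89.9, -2.7]
force: [0.6, -0.1, 0.5]
grip_width: 0.0308
```

Run:
```python
from h import *
st()
```

```text
t 5.3 pos [0.4548 0.0346 0.0345] jawhead 0.74 tilt [ 0.0012 -0.0001] w 0.0308 F [ 0.6 -0.1  0.5] q [ 42.    8.3 -51.8 119.1   7.9  55.8 -13.2]
```

Emit:
drive_tool(
  increments=[
    [[0,0,0],[0,0,0]],
    [[0,0,0],[0,0,0]],
    [[0,0,0],[0,0,0]],
    [[0,0,0],[0,0,0]],
    [[0,0,0],[0,0,0]],
  ],
)

```text
time_s: 5.8
tool_pos: [0.4548, 0.0347, 0.0345]
tool_rot: [0.3, 89.9, 1.1]
force: [-0.4, 0.3, 0.4]
grip_width: 0.0155
```

Emit:
drive_tool(
  increments=[
    [[-0.5,0,0],[0,0,0]],
    [[-0.6,0,0],[0,0,0]],
    [[-0.6,0,0],[0,0,0]],
    [[-0.5,0,0],[0,0,0]],
    [[0,0,0],[0,0,0]],
  ],
)

```text
time_s: 6.3
tool_pos: [0.4567, 0.0346, 0.1247]
tool_rot: [-13.9, 89.6, -13.1]
force: [0.7, 0.5, -1.6]
grip_width: 0.0156
```

Run:
```python
from h import *
plan([.4545,.034,.034],0.5)
snap('wrist','w2');snap('scene','s2');crop('s2',230,90,350,220,5,'s2c')
```

```text
t 6.3 pos [0.4567 0.0346 0.1247] jawhead 0.73 tilt [ 0.0061 -0.0014] w 0.0156 F [ 0.7  0.5 -1.6] q [ 45.4  -0.7 -52.1 113.8  -0.4  66.3  -5.8]
turn total [0.0019 0.0029 0.0007] dh -0.2
shift total [ 2.267 -0.015 -0.054]
```

View pics/s2c.png

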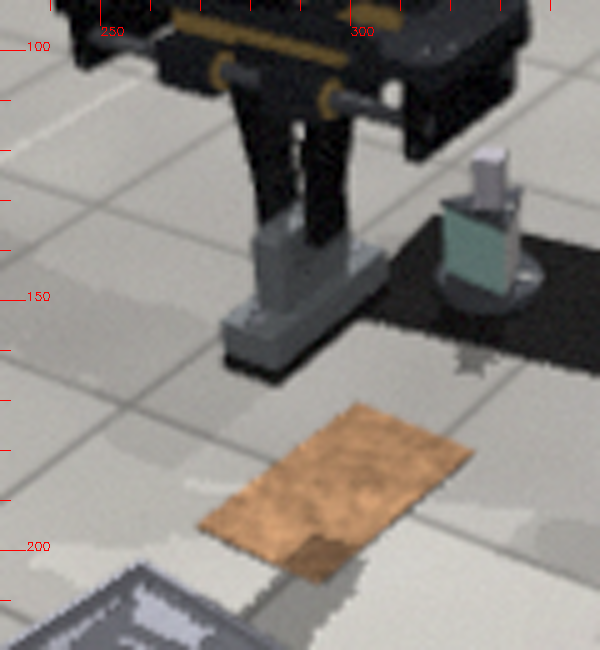

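View pics/w2.png

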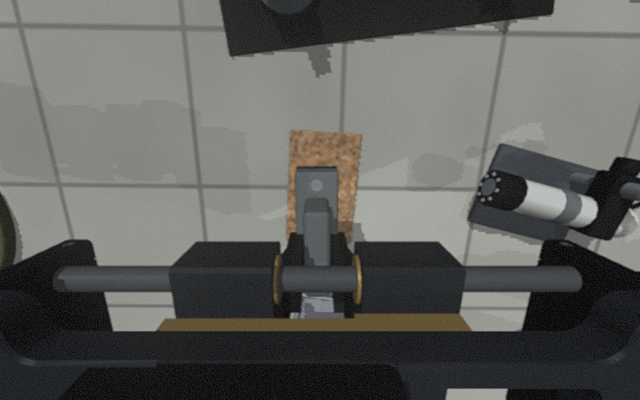

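The scraper is held; in scene crop s2c it hangs level above the pad at about (290,150). Now I turn it clockwise by about 100°.

Emit:
drive_tool(
  increments=[
    [[-0.1,0,0],[0.0715,0,0]],
    [[-0.1,0,0],[0.0715,0,0]],
    [[-0.1,0,0],[0.0715,0,0]],
    [[-0.1,0,0],[0.0715,0,0]],
    [[-0.1,0,0],[0.0715,0,0]],
    [[0,0,0],[0.0715,0,0]],
    [[0,0,0],[0.0715,0,0]],
    [[0,0,0],[0.0715,0,0]],
    [[0,0,0],[0.0715,0,0]],
    [[0,0,0],[0.0715,0,0]],
  ],
)

```text
time_s: 7.4
tool_pos: [0.4534, 0.0346, 0.1406]
tool_rot: [-115.5, 89.9, 159.1]
force: [0.2, 0.3, -0.7]
grip_width: 0.0152
```

Emit:
drive_tool(
  increments=[
    [[0,0,0],[0.0715,0,0]],
    [[0,0,0],[0.045,0,0]],
    [[0,0,0],[0,0,0]],
  ],
)

```text
time_s: 7.7
tool_pos: [0.4535, 0.0346, 0.1408]
tool_rot: [-104.3, 89.9, 156.6]
force: [-0.0, 0.0, -2.6]
grip_width: 0.0154
```

Run:
```python
from h import *
plan([.4922,-.1147,.13],-99.2)
```

```text
t 7.7 pos [0.4535 0.0346 0.1408] jawhead -99.04 tilt [-0.0017  0.0007] w 0.0154 F [-0.   0.  -2.6] q [  48.1   -2.   -54.   112.6   -1.8   68.7 -104.2]
turn total [ 0.0013 -0.0002  0.0008] dh -0.2
shift total [0.271 1.553 3.529]
```

Emit:
drive_tool(
  increments=[
    [[0,0.25,0.6],[0.0013,0,0]],
    [[0,0.25,0.6],[0,0,0]],
    [[0,0.25,0.6],[0,0,0]],
    [[0,0.25,0.6],[0,0,0]],
    [[0,0.28,0.6],[0,0,0]],
    [[0,0.28,0.55],[0,0,0]],
    [[0,0,0],[0,0,0]],
    [[0,0,0],[0,0,0]],
  ],
)

```text
time_s: 8.5
tool_pos: [0.4929, -0.1152, 0.1413]
tool_rot: [-149.1, 89.9, 111.7]
force: [0.2, 0.4, -1.7]
grip_width: 0.0155
```

Run:
```python
from h import *
plan([.4922,-.1147,.053],-99.2)
snap('wrist','w3')
```

```text
t 8.5 pos [ 0.4929 -0.1152  0.1413] jawhead -99.14 tilt [-0.0008  0.002 ] w 0.0155 F [ 0.2  0.4 -1.7] q [ 54.5   6.6 -46.6 106.5   5.   69.2 -92.8]
turn total [ 0.0005 -0.0009  0.0005] dh -0.1
shift total [ 2.208 -0.02  -0.01 ]
```

View pics/w3.png

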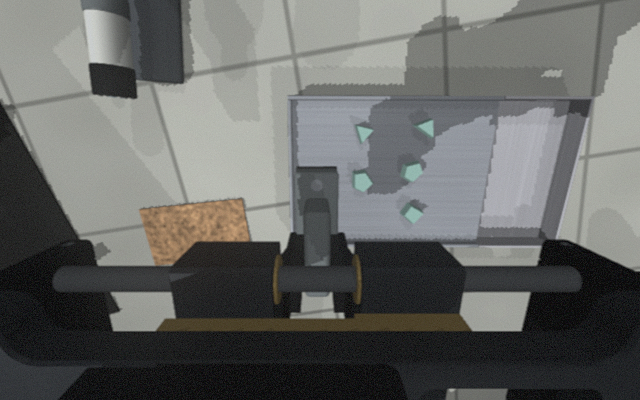

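Run:
```python
from h import *
c=load('w3')
y=np.radians(80.8); ax=np.array([np.sin(y),-np.cos(y)]);ay=np.array([np.cos(y),np.sin(y)]);T=np.array([.5028,-.1994])
def tr(u,v,z): P=ray(c,u,v,z)[:2]-T; return np.array([P@ax,P@ay])
for u,v in [(363,133),(426,128),(361,181),(412,172),(412,214)]: print('chip',tr(u,v,.025))
print('rim far +x+y',tr(290,97,.028),'pan far',tr(592,97,.028),'edge',tr(496,115,.02),tr(478,235,.02))
crop('w3',270,80,610,260,2,'w3c')
```

```text
chip [0.0417 0.0353]
chip [ 0.0466 -0.0286]
chip [-0.0083  0.0351]
chip [ 0.0015 -0.0186]
chip [-0.0455 -0.023 ]
rim far +x+y [0.076  0.1088] pan far [ 0.076  -0.1866] edge [ 0.0594 -0.1006] [-0.0725 -0.103 ]
```

View pics/w3c.png

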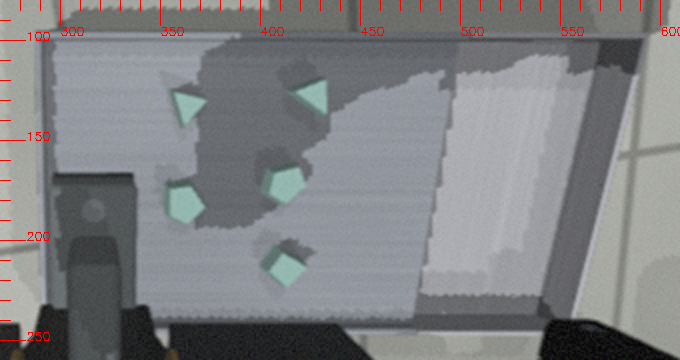

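Emit:
drive_tool(
  increments=[
    [[0.5,0,0],[0,-0.0009,0]],
    [[0.5,0,0],[0,0,0]],
    [[0.5,0,0],[0,0,0]],
    [[0.4,0,0],[0,0,0]],
    [[0.25,0,0],[0,0,0]],
    [[0,0,0],[0,0,0]],
    [[0,0,0],[0,0,0]],
  ],
)

```text
time_s: 9.25
tool_pos: [0.4941, -0.1151, 0.057]
tool_rot: [45.3, 89.9, -53.8]
force: [-0.1, 0.4, -1.2]
grip_width: 0.0155
```

Run:
```python
from h import *
plan([.4625,-.2982,.053],-99.2)
```

```text
t 9.25 pos [ 0.4941 -0.1151  0.057 ] jawhead -99.12 tilt [ 0.0014 -0.0019] w 0.0155 F [-0.1  0.4 -1.2] q [ 52.   12.8 -45.8 111.6  10.7  59.7 -97.6]
turn total [ 0.0007  0.0008 -0.0008] dh -0.1
shift total [ 0.1   -0.047  4.645]
```

Emit:
drive_tool(
  increments=[
    [[0.1,-0.01,0],[0,0.0008,-0.0008]],
    [[0,-0.01,0.1],[0,0,0]],
    [[0,0,0.25],[0,0,0]],
    [[0,0,0.25],[0,0,0]],
    [[0,0,0.25],[0,0,0]],
    [[0,0,0.25],[0,0,0]],
    [[0,0,0.25],[0,0,0]],
    [[0,0,0.25],[0,0,0]],
    [[0,0,0.25],[0,0,0]],
    [[0,0,0.25],[0,0,0]],
  ],
)

```text
time_s: 10.25
tool_pos: [0.4794, -0.1992, 0.0526]
tool_rot: [-91.3, 90.0, 169.5]
force: [-0.2, 0.9, -1.1]
grip_width: 0.0154
```

Run:
```python
from h import *
plan([.4625,-.2982,.053],-99.2)
snap('scene','s4');crop('s4',110,150,330,345,3,'s4c')
```

```text
t 10.25 pos [ 0.4794 -0.1992  0.0526] jawhead -99.19 tilt [-0.0005  0.0001] w 0.0154 F [-0.2  0.9 -1.1] q [ 58.1  14.3 -42.6 110.2  11.2  59.7 -88.4]
turn total [ 0.0001 -0.      0.0002] dh -0.0
shift total [-0.011 -0.021  2.51 ]
```

View pics/s4c.png

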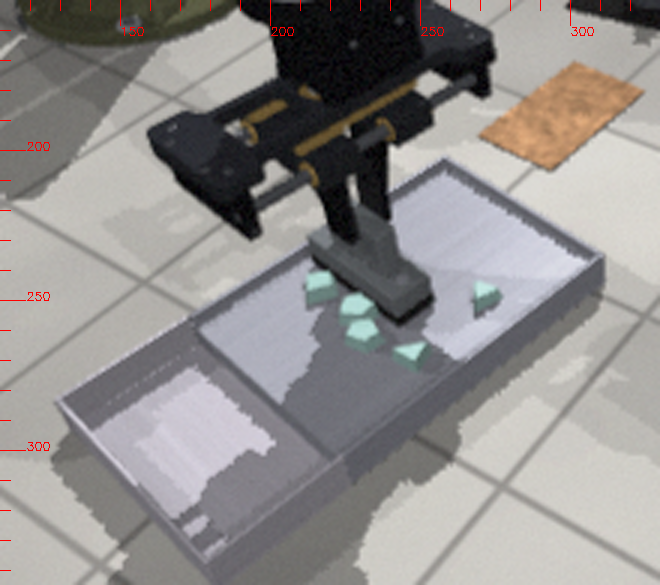

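Three chips (at about (210,246), (224,252) and (226,261)) are moving ahead of the scraper. I keep going.

Emit:
drive_tool(
  increments=[
    [[0,0,0.25],[0,0,0]],
    [[0,0,0.25],[0,0,0]],
    [[0,0,0.25],[0,0,0]],
    [[0,0,0.25],[0,0,0]],
    [[0,0,0.25],[0,0,0]],
    [[0,0,0.25],[0,0,0]],
    [[0,0,0.25],[0,0,0]],
    [[0,0,0.25],[0,0,0]],
    [[0,0,0.25],[0,0,0]],
    [[0,0,0.25],[0,0,0]],
  ],
)

```text
time_s: 11.3
tool_pos: [0.4639, -0.2978, 0.053]
tool_rot: [108.8, 90.0, 9.7]
force: [0.2, 1.5, 5.7]
grip_width: 0.0154
```

Run:
```python
from h import *
plan([.4625,-.2982,.053],-99.2)
snap('scene','s5');crop('s5',110,150,330,345,3,'s5c')
```

```text
t 11.3 pos [ 0.4639 -0.2978  0.053 ] jawhead -99.19 tilt [0.0002 0.    ] w 0.0154 F [0.2 1.5 5.7] q [ 64.   17.7 -39.  106.   12.6  60.7 -79.1]
turn total [ 0.0001 -0.     -0.0001] dh -0.0
shift total [ 0.    -0.033  0.015]
```

View pics/s5c.png

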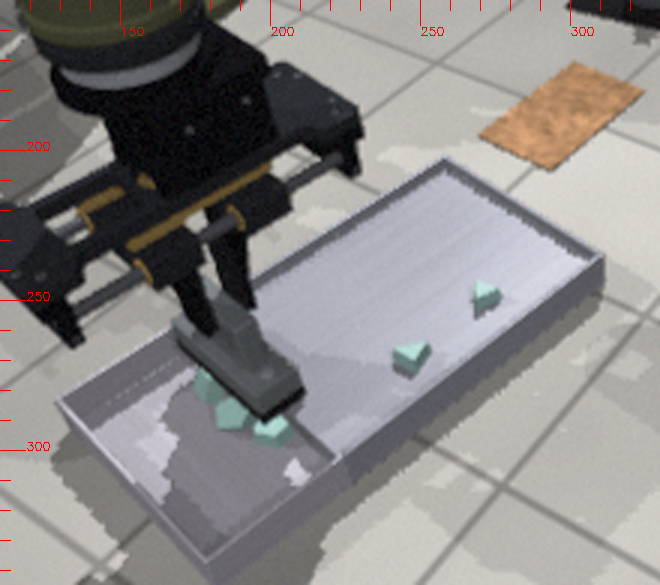

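Emit:
drive_tool(
  increments=[
    [[0,0,0.1],[0,0,0]],
    [[0,0,0.1],[0,0,0]],
    [[0,0,0.1],[0,0,0]],
    [[0,0,0],[0,0,0]],
  ],
)

```text
time_s: 11.75
tool_pos: [0.4629, -0.3088, 0.0537]
tool_rot: [87.8, 89.9, -11.3]
force: [0.6, 1.3, 6.4]
grip_width: 0.0155
```

Run:
```python
from h import *
st()
snap('scene','s6');crop('s6',110,200,250,345,5,'s6c')
```

```text
t 11.75 pos [ 0.4629 -0.3088  0.0537] jawhead -99.16 tilt [ 0.0014 -0.0003] w 0.0155 F [0.6 1.3 6.4] q [ 64.5  18.1 -38.6 105.3  12.8  60.9 -78.1]
```

View pics/s6c.png

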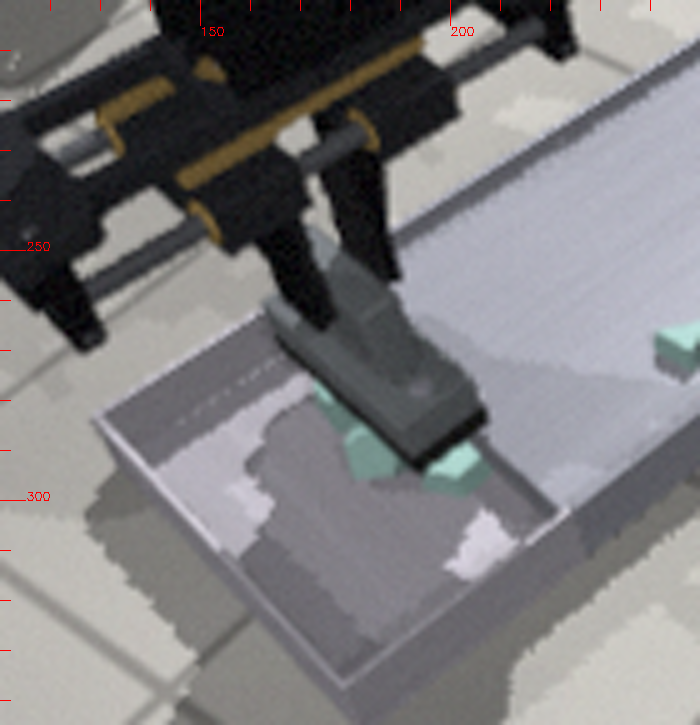

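Emit:
drive_tool(
  increments=[
    [[-0.4,0,0],[0,0,0]],
    [[-0.5,0,-0.2],[0,0,0]],
    [[-0.5,0,-0.7],[0,0,0]],
    [[0,0,-0.7],[0,0,0]],
    [[0,0,-0.7],[0,0,0]],
    [[0,0,-0.7],[0,0,0]],
    [[0,0,0],[0,0,0]],
  ],
)

```text
time_s: 12.5
tool_pos: [0.4817, -0.1854, 0.1093]
tool_rot: [-165.7, 89.9, 95.5]
force: [0.5, -0.0, -0.7]
grip_width: 0.0156
```

Run:
```python
from h import *
plan([.5425,-.1228,.115],-99.2)
snap('scene','s7');crop('s7',110,240,250,345,5,'s7c'); snap('wrist','w7')
```

```text
t 12.5 pos [ 0.4817 -0.1854  0.1093] jawhead -98.78 tilt [-0.0001  0.0011] w 0.0156 F [ 0.5 -0.  -0.7] q [ 59.4   9.8 -44.5 107.4   7.5  65.8 -86.6]
turn total [ 0.0035 -0.0005  0.0001] dh -0.4
shift total [-0.143  1.25  -1.789]
```

View pics/s7c.png

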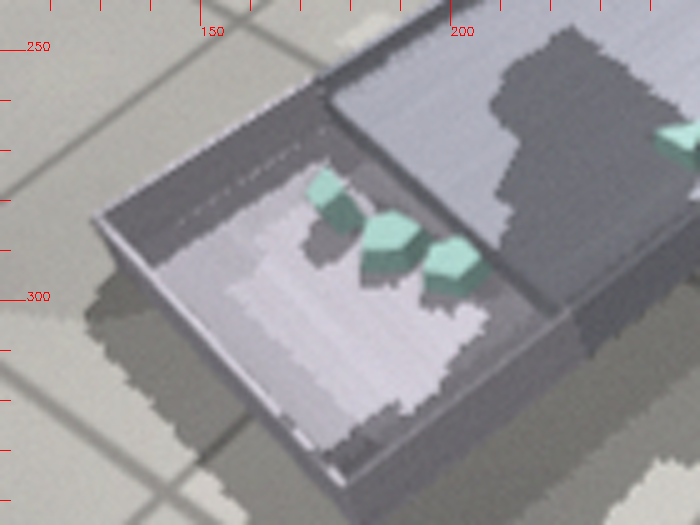

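View pics/w7.png

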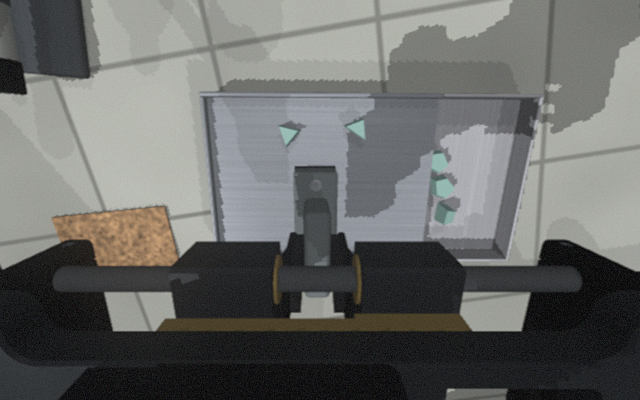

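Emit:
drive_tool(
  increments=[
    [[0,0.3,-0.45],[0.0035,0,0]],
    [[0,0.3,-0.45],[0,0,0]],
    [[0,0.3,-0.45],[0,0,0]],
    [[0,0.35,-0.44],[0,0,0]],
    [[0,0,0],[0,0,0]],
    [[0.5,0,0],[0,0,0]],
    [[0.5,0,0],[0,0,0]],
    [[0.3,0,0],[0,0,0]],
    [[0,0,0],[0,0,0]],
    [[0,0,0],[0,0,0]],
  ],
)

```text
time_s: 13.6
tool_pos: [0.542, -0.129, 0.0569]
tool_rot: [-61.2, 90.0, -160.8]
force: [-0.2, -0.5, -0.7]
grip_width: 0.0156
```

Run:
```python
from h import *
plan([.5425,-.1228,.053],-99.2)
plan([.5128,-.3064,.053],-99.2)
```

```text
t 13.6 pos [ 0.542  -0.129   0.0569] jawhead -99.67 tilt [-0.0004 -0.0001] w 0.0156 F [-0.2 -0.5 -0.7] q [  49.2   19.6  -44.7  104.8   15.5   61.9 -101. ]
turn total [-0.0039  0.0001  0.0002] dh 0.5
shift total [ 0.096 -0.012 -0.154]
t 13.6 pos [ 0.542  -0.129   0.0569] jawhead -99.67 tilt [-0.0004 -0.0001] w 0.0156 F [-0.2 -0.5 -0.7] q [  49.2   19.6  -44.7  104.8   15.5   61.9 -101. ]
turn total [-0.0039  0.0001  0.0002] dh 0.5
shift total [ 0.096 -0.011  4.495]
```

Emit:
drive_tool(
  increments=[
    [[0.095,-0.01,0],[-0.0039,0,0]],
    [[0,0,0.15],[0,0,0]],
    [[0,0,0.25],[0,0,0]],
    [[0,0,0.25],[0,0,0]],
    [[0,0,0.25],[0,0,0]],
    [[0,0,0.25],[0,0,0]],
    [[0,0,0.25],[0,0,0]],
    [[0,0,0.25],[0,0,0]],
    [[0,0,0.25],[0,0,0]],
    [[0,0,0.25],[0,0,0]],
  ],
)

```text
time_s: 14.6
tool_pos: [0.5278, -0.2138, 0.0527]
tool_rot: [-93.8, 90.0, 167.0]
force: [-0.5, -0.1, -0.6]
grip_width: 0.0156
```

Emit:
drive_tool(
  increments=[
    [[0,0,0.25],[0,0,0]],
    [[0,0,0.25],[0,0,0]],
    [[0,0,0.25],[0,0,0]],
    [[0,0,0.25],[0,0,0]],
    [[0,0,0.25],[0,0,0]],
    [[0,0,0.25],[0,0,0]],
    [[0,0,0.25],[0,0,0]],
    [[0,0,0.25],[0,0,0]],
    [[0,0,0.25],[0,0,0]],
    [[0,0,0],[0,0,0]],
  ],
)

```text
time_s: 15.6
tool_pos: [0.5129, -0.3043, 0.0526]
tool_rot: [-32.1, 89.9, -131.4]
force: [-0.6, -0.1, -1.4]
grip_width: 0.0154
```

Run:
```python
from h import *
plan([.5128,-.3064,.053],-99.2)
snap('scene','s8');crop('s8',110,200,310,345,4,'s8c')
```

```text
t 15.6 pos [ 0.5129 -0.3043  0.0526] jawhead -99.3 tilt [-0.0008 -0.0009] w 0.0154 F [-0.6 -0.1 -1.4] q [ 60.9  23.6 -39.9  99.6  16.8  62.9 -83.7]
turn total [-0.0008  0.0005  0.0003] dh 0.1
shift total [-0.009  0.007  0.052]
```

View pics/s8c.png

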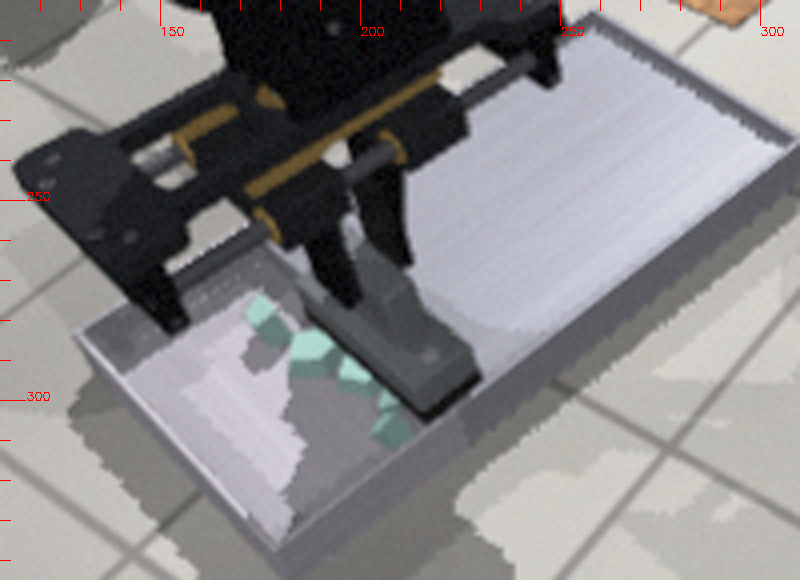

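Emit:
drive_tool(
  increments=[
    [[0,0,0.1],[0,0,0]],
    [[0,0,0.1],[0,0,0]],
    [[0,0,0],[0,0,0]],
    [[-0.4,0,0],[0,0,0]],
    [[-0.5,0,0],[0,0,0]],
    [[-0.5,0,-0.5],[0,0,0]],
    [[-0.3,0,-0.7],[0,0,0]],
    [[0,0,-0.7],[0,0,0]],
    [[0,0,-0.7],[0,0,0]],
    [[0,0,0],[0,0,0]],
  ],
)

```text
time_s: 16.65
tool_pos: [0.5307, -0.2009, 0.1227]
tool_rot: [134.7, 89.9, 36.0]
force: [-0.2, -0.1, -0.5]
grip_width: 0.0154
```

Run:
```python
from h import *
plan([.4565,.036,.125],-99.2)
snap('scene','s9');crop('s9',110,200,310,345,4,'s9c');snap('wrist','w9')
```

```text
t 16.65 pos [ 0.5307 -0.2009  0.1227] jawhead -98.68 tilt [0.0018 0.0013] w 0.0154 F [-0.2 -0.1 -0.5] q [ 56.7  16.3 -44.7  99.8  12.2  68.8 -90. ]
turn total [ 0.0043 -0.0008 -0.0008] dh -0.5
shift total [-0.058 -2.778 -5.55 ]
```

View pics/s9c.png

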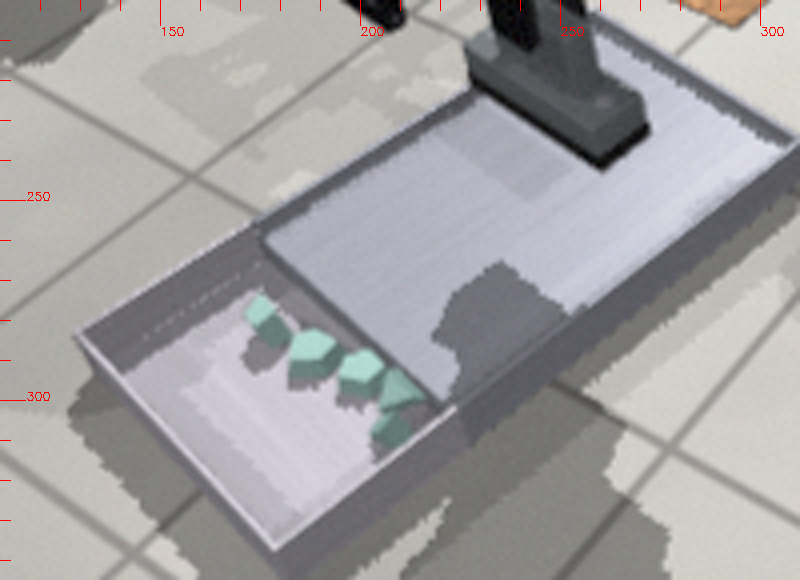

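View pics/w9.png

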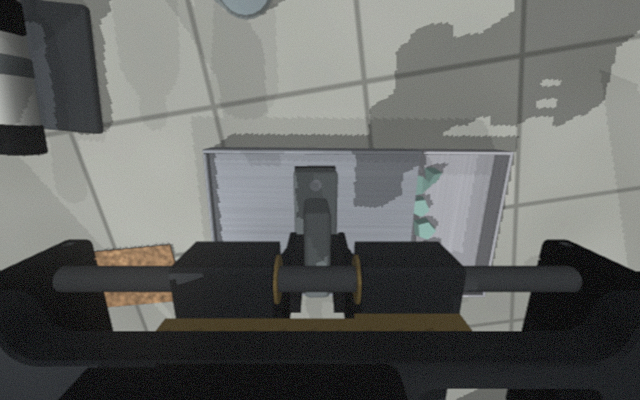

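Run:
```python
from h import *
crop('s9',190,280,240,325,14,'s9d');snap('side','d9');crop('d9',380,140,450,190,10,'d9c');crop('w9',390,150,470,245,8,'w9c')
c=load('s9')
y=np.radians(80.8); ax=np.array([np.sin(y),-np.cos(y)]);ay=np.array([np.cos(y),np.sin(y)]);T=np.array([.5018,-.1994])
for z in(.01,.015,.02,.025):
    for u,v in[(208,292),(216,300)]:
        P=ray(c,u,v,z)[:2]-T; print(z,u,v,P@ax,P@ay)
```

```text
0.01 208 292 0.028598940762508723 -0.1034455611045282
0.01 216 300 0.0533542340756956 -0.10438279410928389
0.015 208 292 0.032548983845133383 -0.10505614457206698
0.015 216 300 0.05707951381645179 -0.10598486805849076
0.02 208 292 0.03649902692775813 -0.10666672803960564
0.02 216 300 0.06080479355720775 -0.10758694200769761
0.025 208 292 0.040449070010382886 -0.1082773115071443
0.025 216 300 0.06453007329796392 -0.10918901595690443
```

View pics/s9d.png

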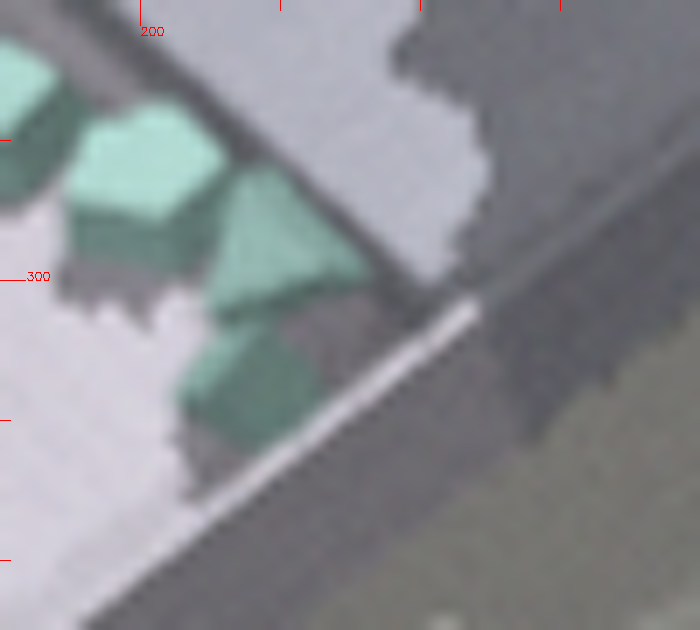

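View pics/w9c.png

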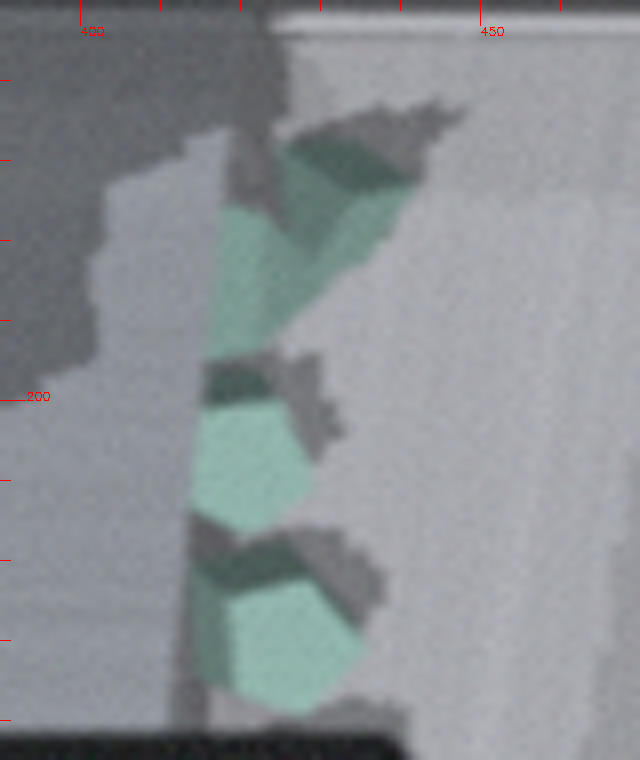

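View pics/d9c.png

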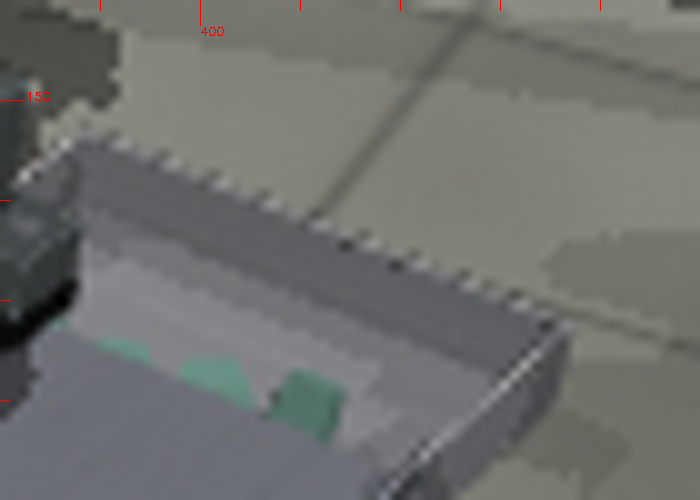

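All five chips lie in the pan: four flat, and one at (209,297) leaning against the end wall below the deck edge. Now I take the scraper back to its pad.

Emit:
drive_tool(
  increments=[
    [[0,-0.3,-0.6],[0,0,0]],
    [[0,-0.3,-0.6],[0,0,0]],
    [[0,-0.3,-0.6],[0,0,0]],
    [[0,-0.3,-0.6],[0,0,0]],
    [[0,-0.3,-0.6],[0,0,0]],
    [[0,-0.3,-0.6],[0,0,0]],
    [[0,-0.3,-0.6],[0,0,0]],
    [[0,-0.3,-0.6],[0,0,0]],
    [[0,-0.3,-0.6],[0,0,0]],
    [[0,-0.1,-0.2],[0,0,0]],
  ],
)

```text
time_s: 17.8
tool_pos: [0.4536, 0.0335, 0.1213]
tool_rot: [13.4, 90.0, -85.6]
force: [-0.2, 0.0, -1.3]
grip_width: 0.0155
```

Emit:
drive_tool(
  increments=[
    [[0,0,0],[-0.0715,0,0]],
    [[0,0,0],[-0.0715,0,0]],
    [[0,0,0],[-0.0715,0,0]],
    [[0,0,0],[-0.0715,0,0]],
    [[0,0,0],[-0.0715,0,0]],
    [[0,0,0],[-0.0715,0,0]],
    [[0,0,0],[-0.0715,0,0]],
    [[0,0,0],[-0.0715,0,0]],
    [[0,0,0],[-0.0715,0,0]],
    [[0,0,0],[-0.0715,0,0]],
  ],
)

```text
time_s: 18.8
tool_pos: [0.4545, 0.0301, 0.1211]
tool_rot: [-61.2, 90.0, -74.3]
force: [-0.6, -0.8, -1.6]
grip_width: 0.0154
```

Emit:
drive_tool(
  increments=[
    [[0,0,0],[-0.0715,0,0]],
    [[0,0,0],[-0.025,0,0]],
    [[0,0,0],[0,0,0]],
  ],
)

```text
time_s: 19.1
tool_pos: [0.4544, 0.0303, 0.121]
tool_rot: [-94.4, 90.0, -96.3]
force: [-1.0, -0.2, -1.5]
grip_width: 0.0157
```

Run:
```python
from h import *
plan([.458,.037,.037],-1)
```

```text
t 19.1 pos [0.4544 0.0303 0.121 ] jawhead -1.89 tilt [-0.     -0.0003] w 0.0157 F [-1.  -0.2 -1.5] q [ 48.6  -0.3 -54.8 114.   -0.3  66.2  -8. ]
turn total [-0.0074 -0.      0.0001] dh 0.9
shift total [2.101 0.168 0.087]
```

Emit:
drive_tool(
  increments=[
    [[0.4,0.17,0.08],[-0.0074,0,0]],
    [[0.5,0,0],[0,0,0]],
    [[0.5,0,0],[0,0,0]],
    [[0.4,0,0],[0,0,0]],
    [[0.25,0,0],[0,0,0]],
    [[0,0,0],[0,0,0]],
    [[0,0,0],[0,0,0]],
  ],
)

```text
time_s: 19.8
tool_pos: [0.4578, 0.0384, 0.0392]
tool_rot: [64.1, 90.0, 63.2]
force: [-0.5, 0.2, -1.8]
grip_width: 0.0158
```

Run:
```python
from h import *
plan([.458,.037,.035],-1)
```

```text
t 19.8 pos [0.4578 0.0384 0.0392] jawhead -0.93 tilt [0.0001 0.0002] w 0.0158 F [-0.5  0.2 -1.8] q [ 44.8   9.2 -55.4 118.4   9.   56.7 -16.1]
turn total [ 0.0006  0.0001 -0.0001] dh -0.1
shift total [ 0.106 -0.034  0.005]
```

Emit:
drive_tool(
  increments=[
    [[0.06,0,0],[0,0,0]],
    [[0.04,0,0],[0,0,0]],
    [[0.02,0,0],[0,0,0]],
    [[0,0,0],[0,0,0]],
    [[0,0,0],[0,0,0]],
  ],
)

```text
time_s: 20.3
tool_pos: [0.4577, 0.0387, 0.0344]
tool_rot: [-16.9, 90.0, -17.7]
force: [-0.5, 0.3, 2.5]
grip_width: 0.0156
```

Run:
```python
from h import *
st()
```

```text
t 20.3 pos [0.4577 0.0387 0.0344] jawhead -0.87 tilt [ 0.0004 -0.0001] w 0.0156 F [-0.5  0.3  2.5] q [ 44.5   9.7 -55.3 118.6   9.6  56.2 -16.7]
```

The upward force is 2.5 N, so the scraper is seated. Release and rise.

Emit:
drive_tool(
  increments=[
    [[0,0,0],[0,0,0]],
    [[0,0,0],[0,0,0]],
    [[0,0,0],[0,0,0]],
    [[0,0,0],[0,0,0]],
    [[0,0,0],[0,0,0]],
    [[0,0,0],[0,0,0]],
    [[-0.3,0,0],[0,0,0]],
    [[-0.5,0,0],[0,0,0]],
    [[-0.5,0,0],[0,0,0]],
    [[-0.5,0,0],[0,0,0]],
  ],
  hand=0.1,
)

```text
time_s: 21.3
tool_pos: [0.4574, 0.0389, 0.1075]
tool_rot: [5.6, 90.0, 4.7]
force: [0.3, -0.9, 0.3]
grip_width: 0.0478
```

Emit:
drive_tool(
  increments=[
    [[-0.5,0,0],[0,0,0]],
    [[-0.7,0,0],[0,0,0]],
    [[-0.7,0,0],[0,0,0]],
    [[-0.5,0,0],[0,0,0]],
    [[0,0,0],[0,0,0]],
  ],
)

```text
time_s: 21.8
tool_pos: [0.4594, 0.039, 0.2055]
tool_rot: [-14.7, 89.7, -15.5]
force: [0.5, 0.0, 0.8]
grip_width: 0.0478
```

Run:
```python
from h import *
st()
snap('wrist','w10');snap('scene','s10')
```

```text
t 21.8 pos [0.4594 0.039  0.2055] jawhead -0.85 tilt [ 0.0056 -0.0016] w 0.0478 F [0.5 0.  0.8] q [ 50.2  -5.6 -54.3 107.   -4.6  76.   -3.8]
```

View pics/w10.png

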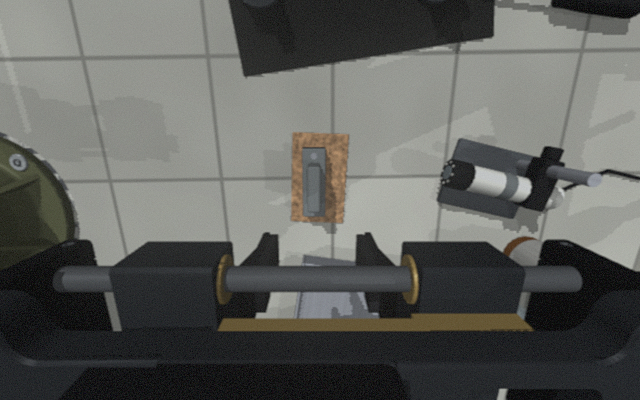

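View pics/s10.png

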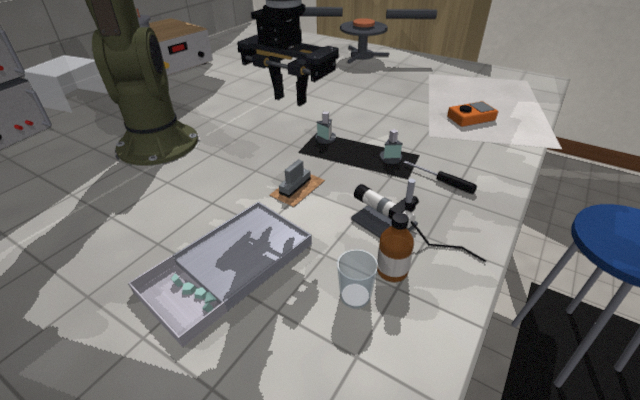

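Run:
```python
from h import *
c=load('w10')
F=[ray(c,u,v,.01)[:2] for u,v in[(459,139),(438,202)]];print('foot',F, np.degrees(np.arctan2(*(F[0]-F[1])[::-1]))-90)
print('post',ray(c,593,180,.115)[:2],'lens',ray(c,445,175,.045)[:2])
plan([.57,.19,.2],-1)
crop('w10',430,130,610,230,4,'w10c')
```

```text
foot [array([0.647 , 0.0908]), array([0.6284, 0.0056])] -12.299840283058202
post [0.732  0.0562] lens [0.6178 0.0502]
t 21.9 pos [0.4574 0.0387 0.2024] jawhead -0.86 tilt [ 0.0005 -0.0008] w 0.0477 F [-0.8 -0.4 -0.7] q [ 50.2  -5.5 -54.3 107.3  -4.5  75.9  -3.8]
turn total [0.0012 0.0003 0.0004] dh -0.1
shift total [0.06  3.832 2.748]
```

View pics/w10c.png

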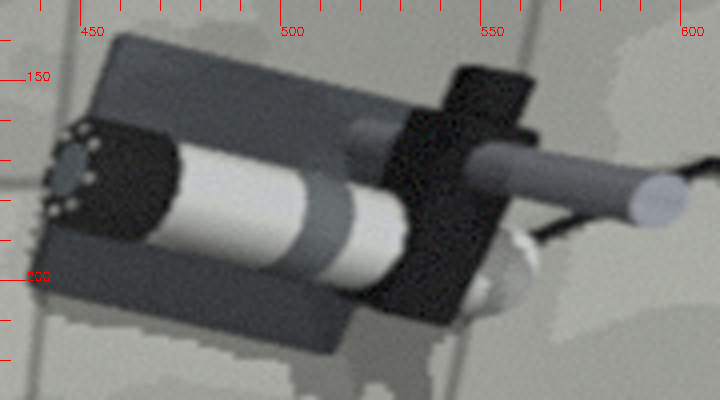

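Emit:
drive_tool(
  increments=[
    [[0,0.5,0.35],[0,0,0]],
    [[0,0.5,0.35],[0,0,0]],
    [[0,0.5,0.35],[0,0,0]],
    [[0,0.5,0.35],[0,0,0]],
    [[0,0.5,0.35],[0,0,0]],
    [[0,0.5,0.35],[0,0,0]],
    [[0,0.5,0.35],[0,0,0]],
    [[0,0.33,0.3],[0,0,0]],
    [[0,0,0],[0,0,0]],
    [[0,0,0],[0,0,0]],
  ],
)

```text
time_s: 22.9
tool_pos: [0.5686, 0.1901, 0.2007]
tool_rot: [-177.0, 89.8, -177.8]
force: [-0.3, -1.1, 0.7]
grip_width: 0.0476
```

Run:
```python
from h import *
st()
snap('wrist','w11');crop('w11',160,60,460,240,2,'w11c')
```

```text
t 22.9 pos [0.5686 0.1901 0.2007] jawhead -0.8 tilt [-0.0032 -0.0001] w 0.0476 F [-0.3 -1.1  0.7] q [ 26.2  22.1 -59.8  89.1  19.2  80.1 -35.9]
```

View pics/w11.png

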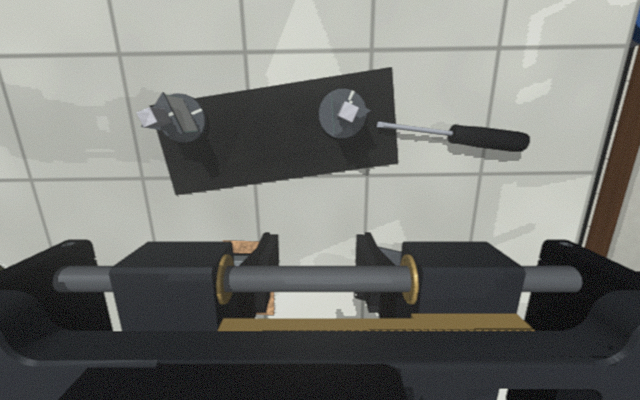

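Run:
```python
from h import *
crop('w11',300,80,400,150,8,'w11d');crop('w11',130,80,220,150,8,'w11e')
c=load('w11')
print('p1',ray(c,347,111,.085)[:2],'p3',ray(c,148,116,.085)[:2],'p1base',ray(c,343,113.5,.011)[:2],'p3base',ray(c,182,118,.011)[:2])
```

```text
p1 [0.5997 0.2766] p3 [0.3995 0.2747] p1base [0.602  0.2761] p3base [0.3995 0.2737]
```

View pics/w11d.png

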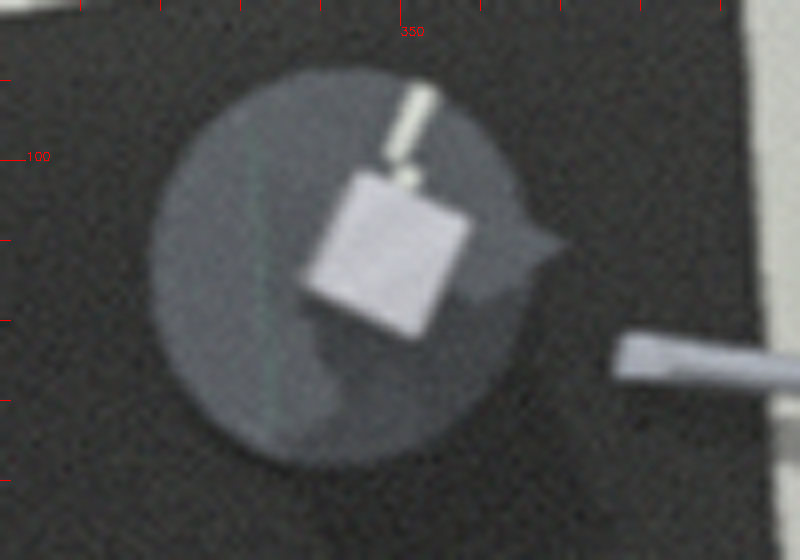

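View pics/w11e.png

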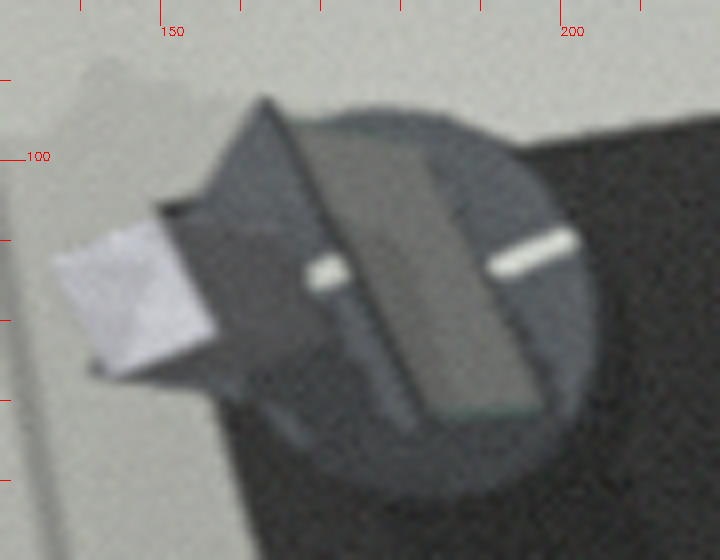

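p3, at crop centre (182,118), has been knocked to about (0.400, 0.274), yaw about 24°, and is still upright. p1 is at about (0.6005, 0.274), yaw about 65.6°. I turn the jaws to heading 155.6.

Emit:
drive_tool(
  increments=[
    [[0,0,0],[-0.0715,0,0]],
    [[0,0,0],[-0.0715,0,0]],
    [[0,0,0],[-0.0715,0,0]],
    [[0,0,0],[-0.0715,0,0]],
    [[0,0,0],[-0.0715,0,0]],
    [[0,0,0],[-0.0715,0,0]],
    [[0,0,0],[-0.0715,0,0]],
    [[0,0,0],[-0.0715,0,0]],
    [[0,0,0],[-0.0715,0,0]],
    [[0,0,0],[-0.0715,0,0]],
  ],
  hand=0.5,
)

```text
time_s: 23.95
tool_pos: [0.5693, 0.1884, 0.2018]
tool_rot: [168.2, 89.9, -106.6]
force: [-0.1, -0.0, 0.4]
grip_width: 0.0653
```

Emit:
drive_tool(
  increments=[
    [[0,0,0],[-0.0715,0,0]],
    [[0,0,0],[-0.0715,0,0]],
    [[0,0,0],[-0.0715,0,0]],
    [[0,0,0],[-0.0715,0,0]],
    [[0,0,0],[-0.0715,0,0]],
    [[0,0,0],[-0.0715,0,0]],
    [[0,0,0],[-0.0715,0,0]],
    [[0,0,0],[-0.0715,0,0]],
    [[0,0,0],[-0.016,0,0]],
    [[0,0,0],[0,0,0]],
  ],
)

```text
time_s: 24.95
tool_pos: [0.5693, 0.1886, 0.2018]
tool_rot: [101.3, 89.9, -103.3]
force: [1.4, 0.2, -0.6]
grip_width: 0.0652
```

Run:
```python
from h import *
plan([.6005,.274,.13],155.6)
```

```text
t 24.95 pos [0.5693 0.1886 0.2018] jawhead 155.41 tilt [-0.0004 -0.0019] w 0.0652 F [ 1.4  0.2 -0.6] q [ 35.4  32.3 -78.   88.8  31.8  84.7 111.6]
turn total [-0.0016 -0.0002 -0.0009] dh 0.2
shift total [ 1.795 -2.267  0.173]
```

Emit:
drive_tool(
  increments=[
    [[0,-0.4,0.03],[0,0,0]],
    [[0,-0.4,0.03],[0,0,0]],
    [[0,0,0],[0,0,0]],
  ],
)

```text
time_s: 25.25
tool_pos: [0.5802, 0.2214, 0.202]
tool_rot: [-32.8, 90.0, 122.8]
force: [-0.0, 0.5, 0.8]
grip_width: 0.065
```

Run:
```python
from h import *
plan([.6005,.274,.13],155.6)
```

```text
t 25.25 pos [0.5802 0.2214 0.202 ] jawhead 155.54 tilt [-0.0003  0.0005] w 0.065 F [-0.   0.5  0.8] q [ 29.4  34.2 -75.7  85.8  33.1  85.6 109.1]
turn total [-0.0005  0.0002  0.0002] dh 0.1
shift total [ 1.801 -1.406  0.081]
```

Emit:
drive_tool(
  increments=[
    [[0.2,-0.5,0.03],[0,0,0]],
    [[0.3,-0.5,0.03],[0,0,0]],
    [[0.4,-0.4,0.02],[0,0,0]],
    [[0.5,0,0],[0,0,0]],
    [[0.4,0,0],[0,0,0]],
    [[0,0,0],[0,0,0]],
    [[0,0,0],[0,0,0]],
  ],
)

```text
time_s: 25.95
tool_pos: [0.6013, 0.2713, 0.1301]
tool_rot: [68.5, 90.0, -136.1]
force: [0.7, 0.0, 1.3]
grip_width: 0.0654
```

Run:
```python
from h import *
plan([.6005,.274,.0585],155.6)
snap('side','d12');crop('d12',150,170,300,320,5,'d12c')
snap('scene','s12');crop('s12',320,70,460,190,5,'s12c')
```

```text
t 25.95 pos [0.6013 0.2713 0.1301] jawhead 155.4 tilt [-0.0006 -0.0005] w 0.0654 F [0.7 0.  1.3] q [ 20.   40.3 -70.   85.2  38.   81.  104. ]
turn total [-0.0016  0.0001 -0.0003] dh 0.2
shift total [ 1.79  -0.053  0.045]
```

View pics/d12c.png

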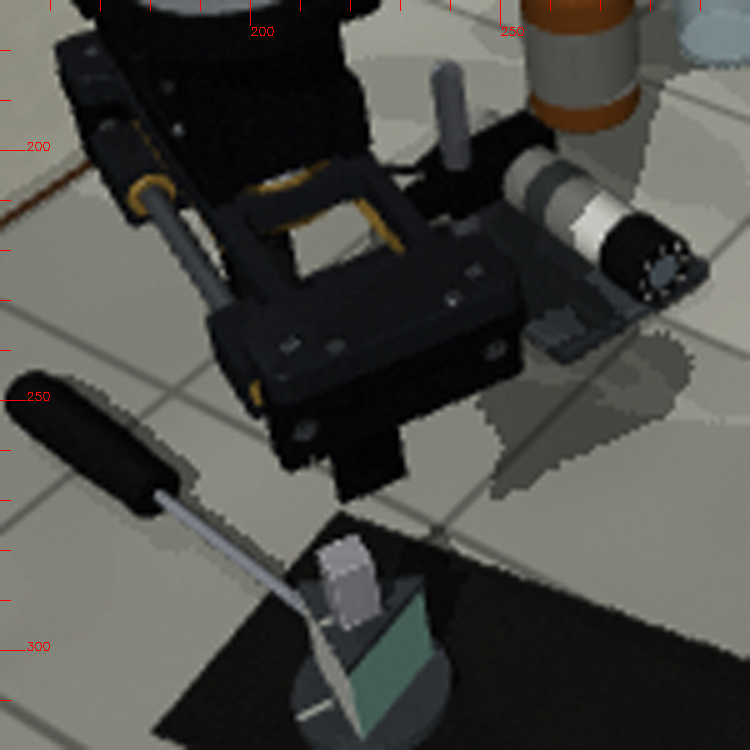

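View pics/s12c.png

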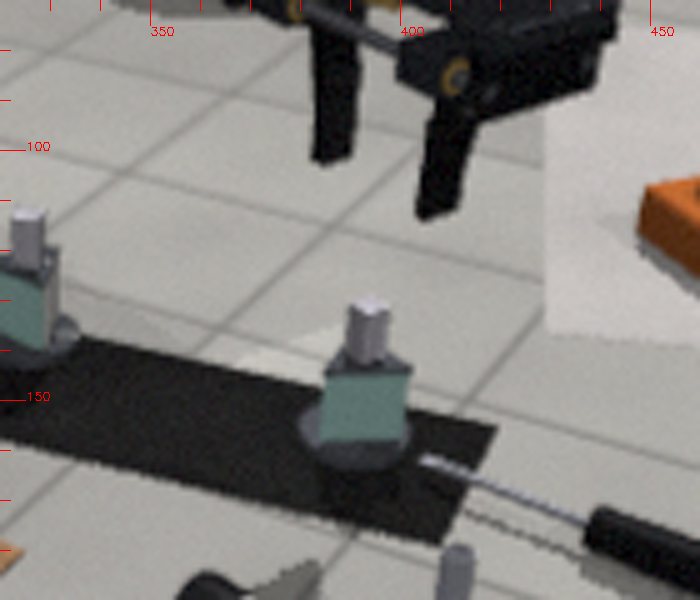

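Emit:
drive_tool(
  increments=[
    [[0.3,-0.05,0.04],[-0.0016,0,0]],
    [[0.4,0,0],[0,0,0]],
    [[0.4,0,0],[0,0,0]],
    [[0.4,0,0],[0,0,0]],
    [[0.2,0,0],[0,0,0]],
    [[0,0,0],[0,0,0]],
    [[0,0,0],[0,0,0]],
  ],
)

```text
time_s: 26.75
tool_pos: [0.6004, 0.2752, 0.062]
tool_rot: [-8.7, 90.0, 147.0]
force: [0.3, -0.1, -0.6]
grip_width: 0.0654
```

Run:
```python
from h import *
plan([.6005,.274,.0585],155.6)
snap('side','d13');crop('d13',170,220,290,320,6,'d13c')
snap('scene','s13');crop('s13',340,90,440,180,6,'s13c')
```

```text
t 26.75 pos [0.6004 0.2752 0.062 ] jawhead 155.68 tilt [-0.0005  0.0004] w 0.0654 F [ 0.3 -0.1 -0.6] q [ 18.7  43.6 -67.2  88.9  41.1  75.3 102.1]
turn total [0.0007 0.0003 0.    ] dh -0.1
shift total [ 0.086  0.026 -0.013]
```

View pics/d13c.png

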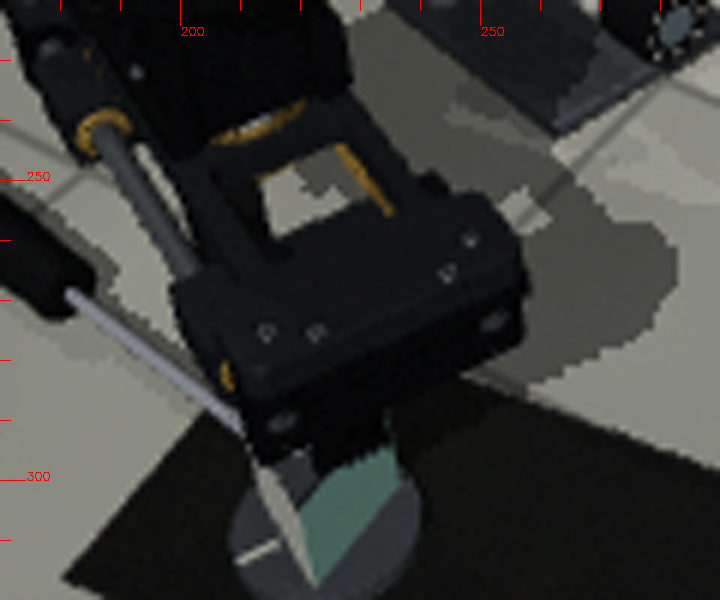

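View pics/s13c.png

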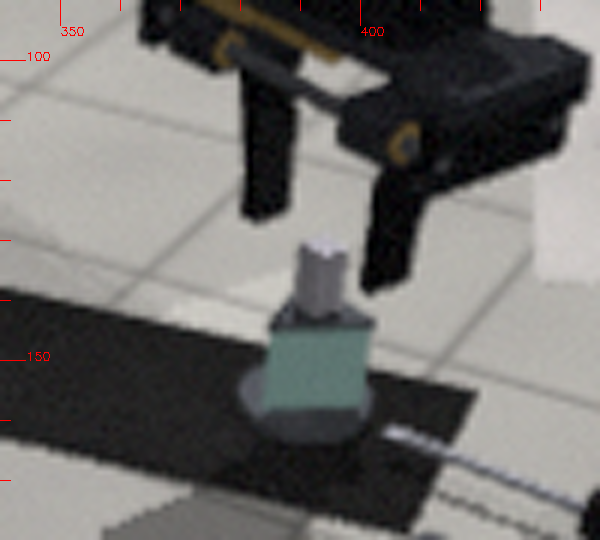

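Run:
```python
from h import *
for f in('s13','d13'):
    c=load(f); h=np.radians(155.7); z=np.array([np.cos(h),np.sin(h),0]);p=np.array([.6004,.2752,.062])
    print(f,[np.round(proj(c,q),1) for q in(p,p+z*.033,p-z*.033,[.6005,.274,.085],[.6005,.274,.055])])
```

```text
s13 [array([392.3, 137.9]), array([384. , 132.7]), array([401.1, 143.3]), array([393.1, 130.2]), array([391.9, 140.5])]
d13 [array([220.1, 289.3]), array([227.8, 301.5]), array([212.8, 277.8]), array([218.7, 280.4]), array([221. , 291.3])]
```

Emit:
drive_tool(
  increments=[
    [[0.1,0.02,0],[0,0,0]],
    [[0.02,0,0],[0,0,0]],
    [[0,0,0],[0,0,0]],
    [[0,0,0],[0,0,0]],
  ],
)

```text
time_s: 27.25
tool_pos: [0.6001, 0.2742, 0.0572]
tool_rot: [25.2, 90.0, -179.1]
force: [0.1, -0.6, 0.4]
grip_width: 0.0655
```

Emit:
drive_tool(
  increments=[
    [[0,0,0],[0,0,0]],
    [[0,0,0],[0,0,0]],
    [[0,0,0],[0,0,0]],
    [[0,0,0],[0,0,0]],
    [[0,0,0],[0,0,0]],
    [[0,0,0],[0,0,0]],
    [[0,0,0],[0,0,0]],
    [[0,0,0],[0,0,0]],
    [[0,0,0],[0,0,0]],
    [[0,0,0],[0,0,0]],
  ],
  hand=-1,
  squeeze=40,
)

```text
time_s: 28.25
tool_pos: [0.6001, 0.2742, 0.0571]
tool_rot: [13.1, 90.0, 168.8]
force: [0.3, -0.1, -0.6]
grip_width: 0.0157
```

Run:
```python
from h import *
st()
snap('scene','s14');crop('s14',340,90,440,180,6,'s14c')
```

```text
t 28.25 pos [0.6001 0.2742 0.0571] jawhead 155.68 tilt [-0.0003  0.0001] w 0.0157 F [ 0.3 -0.1 -0.6] q [ 18.7  43.8 -67.   89.3  41.3  74.8 102. ]
```

View pics/s14c.png

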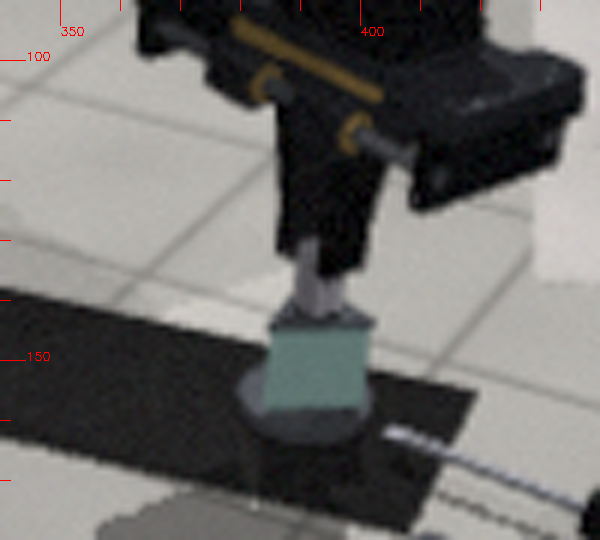

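Emit:
drive_tool(
  increments=[
    [[-0.3,0,0],[0,0,0]],
    [[-0.5,0,0],[0,0,0]],
    [[-0.6,0,0],[0,0,0]],
    [[-0.6,0,0],[0,0,0]],
    [[-0.4,0,0],[0,0,0]],
    [[0,0,0],[0,0,0]],
  ],
)

```text
time_s: 28.9
tool_pos: [0.6012, 0.2756, 0.1568]
tool_rot: [-125.5, 89.7, 30.1]
force: [0.3, -0.1, -2.8]
grip_width: 0.0153
```

Emit:
drive_tool(
  increments=[
    [[0,0,0],[0.0715,0,0]],
    [[0,0,0],[0.0715,0,0]],
    [[0,0,0],[0.0715,0,0]],
    [[0,0,0],[0.0715,0,0]],
    [[0,0,0],[0.0715,0,0]],
    [[0,0,0],[0.0715,0,0]],
    [[0,0,0],[0.0715,0,0]],
    [[0,0,0],[0.0715,0,0]],
    [[0,0,0],[0.0715,0,0]],
    [[0,0,0],[0,0,0]],
  ],
)

```text
time_s: 29.9
tool_pos: [0.5996, 0.2739, 0.1523]
tool_rot: [142.2, 89.9, -139.3]
force: [0.0, 0.9, -2.7]
grip_width: 0.0155
```

Run:
```python
from h import *
plan([.569,.0605,.15],78)
snap('scene','s15');crop('s15',320,50,460,180,5,'s15c')
```

```text
t 29.9 pos [0.5996 0.2739 0.1523] jawhead 78.45 tilt [-0.0014 -0.0012] w 0.0155 F [ 0.   0.9 -2.7] q [ 12.8  31.4 -55.9  83.9  26.1  78.6  34.1]
turn total [ 0.0037 -0.0007 -0.0005] dh -0.4
shift total [ 0.057 -0.362 -5.376]
```

View pics/s15c.png

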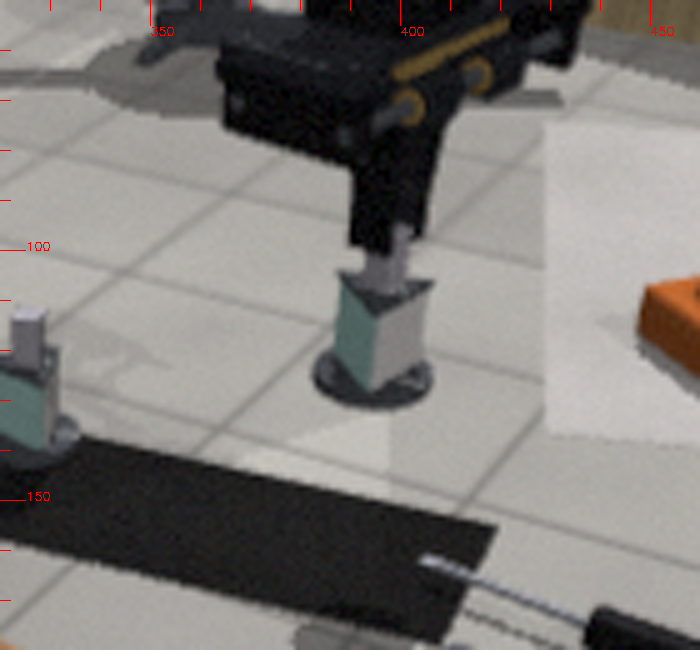

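p1 hangs upright, ground face at (399,118). Next I carry it over the focus.

Emit:
drive_tool(
  increments=[
    [[0,-0.1,-0.6],[0.0037,0,0]],
    [[0,-0.1,-0.6],[0,0,0]],
    [[0,-0.1,-0.6],[0,0,0]],
    [[0,-0.06,-0.6],[0,0,0]],
    [[0,0,-0.6],[0,0,0]],
    [[0,0,-0.6],[0,0,0]],
    [[0,0,-0.6],[0,0,0]],
    [[0,0,-0.6],[0,0,0]],
    [[0,0,-0.55],[0,0,0]],
    [[0,0,0],[0,0,0]],
  ],
)

```text
time_s: 30.95
tool_pos: [0.5695, 0.0571, 0.1523]
tool_rot: [158.9, 89.8, -123.2]
force: [1.0, -0.2, -3.4]
grip_width: 0.0153
```

Run:
```python
from h import *
plan([.569,.0605,.068],78)
```

```text
t 30.95 pos [0.5695 0.0571 0.1523] jawhead 77.9 tilt [-0.0021 -0.0032] w 0.0153 F [ 1.  -0.2 -3.4] q [ 40.6  19.9 -58.9  96.6  17.8  73.8  55.9]
turn total [-0.0009 -0.0017 -0.0007] dh 0.1
shift total [2.107 0.029 0.082]
```

Emit:
drive_tool(
  increments=[
    [[0.4,0.02,0.08],[-0.0009,-0.0017,0]],
    [[0.5,0,0],[0,0,0]],
    [[0.5,0,0],[0,0,0]],
    [[0.4,0,0],[0,0,0]],
    [[0.25,0,0],[0,0,0]],
    [[0.05,0,0],[0,0,0]],
    [[0,0,0],[0,0,0]],
    [[0,0,0],[0,0,0]],
  ],
)

```text
time_s: 31.75
tool_pos: [0.5705, 0.0658, 0.0699]
tool_rot: [-12.3, 89.8, 65.8]
force: [0.1, 0.2, -2.0]
grip_width: 0.0153
```

Run:
```python
from h import *
plan([.569,.0605,.068],78)
snap('scene','s16');crop('s16',300,120,440,240,5,'s16c')
snap('side','d16');crop('d16',220,160,350,270,6,'d16c')
```

```text
t 31.75 pos [0.5705 0.0658 0.0699] jawhead 78.14 tilt [0.0017 0.0038] w 0.0153 F [ 0.1  0.2 -2. ] q [ 37.3  24.9 -56.3 101.7  22.4  65.5  52.1]
turn total [0.0011 0.0019 0.0004] dh -0.1
shift total [ 0.048  0.01  -0.137]
```

View pics/s16c.png

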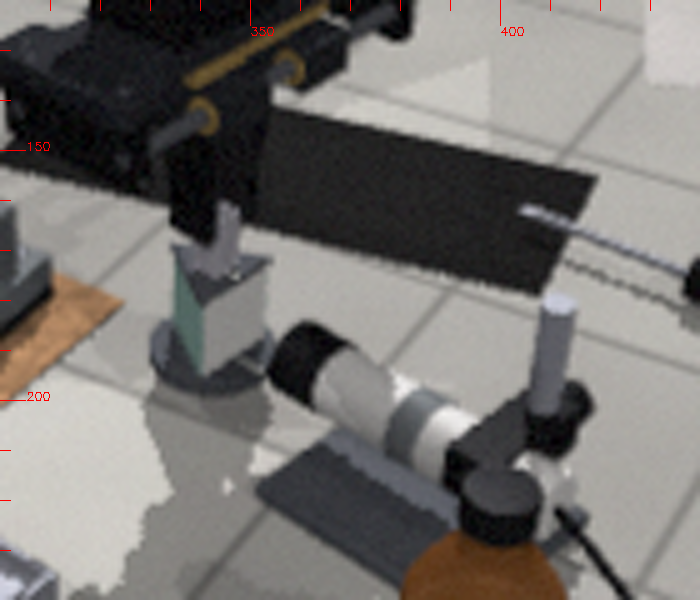

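View pics/d16c.png

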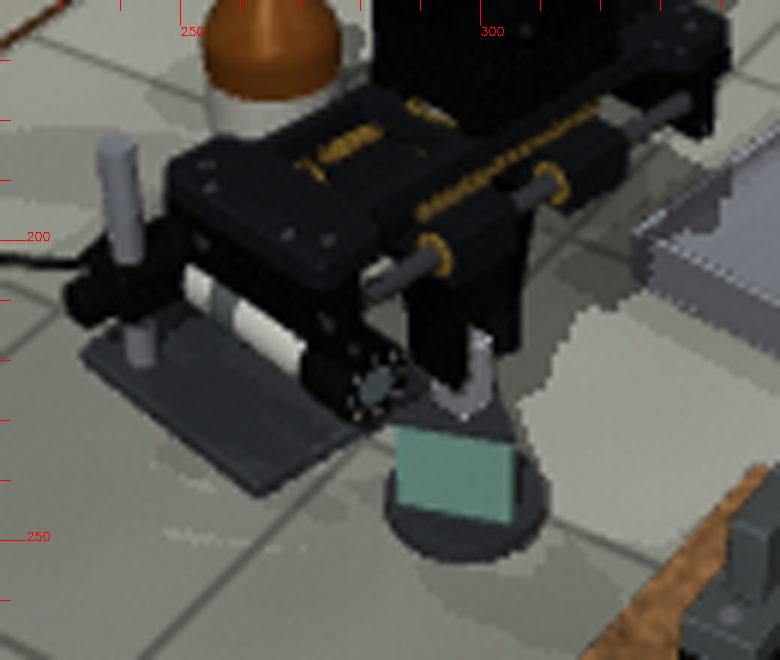

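Run:
```python
from h import *
s=load('s16');d=load('d16')
# base disc extents
print('s',ray(s,342.4,191,.0165)[:2],'d',ray(d,297.8,244.2,.02)[:2])
print('base proj',proj(s,[.5705,.0658,.02]),proj(d,[.5705,.0658,.02]))
print('disc l/r scene',[proj(s,[.5705+.03*np.cos(a),.0658+.03*np.sin(a),.02]) for a in np.radians([-121+180+0,-31,149,59,-121])])
```

```text
s [0.5742 0.0644] d [0.5684 0.0668]
base proj (np.float64(341.37711199831944), np.float64(188.9895253153679)) (np.float64(297.2746027016203), np.float64(243.58094749148796))
disc l/r scene [(np.float64(352.5221427534257), np.float64(185.42829014219078)), (np.float64(347.74822744785234), np.float64(196.1084450568789)), (np.float64(335.2988426658726), np.float64(182.19782425646642)), (np.float64(352.5221427534257), np.float64(185.42829014219078)), (np.float64(329.9689819386353), np.float64(192.6348301082786))]
```

Emit:
drive_tool(
  increments=[
    [[0,0,-0.07],[0,0.0019,0]],
    [[0,0,-0.06],[0,0,0]],
    [[0,0,0],[0,0,0]],
    [[0,0,0],[0,0,0]],
    [[0,0,0],[0,0,0]],
    [[0,0,0],[0,0,0]],
    [[0,0,0],[0,0,0]],
    [[0,0,0],[0,0,0]],
    [[0,0,0],[0,0,0]],
    [[0,0,0],[0,0,0]],
  ],
)

```text
time_s: 32.85
tool_pos: [0.5688, 0.0603, 0.0691]
tool_rot: [137.6, 90.0, -144.3]
force: [0.9, 0.3, -1.3]
grip_width: 0.015
```

Emit:
drive_tool(
  increments=[
    [[0,0,0],[0,0,0]],
    [[0,0,0],[0,0,0]],
    [[0,0,0],[0,0,0]],
    [[0,0,0],[0,0,0]],
    [[0,0,0],[0,0,0]],
    [[0,0,0],[0,0,0]],
    [[0,0,0],[0,0,0]],
    [[0,0,0],[0,0,0]],
    [[0,0,0],[0,0,0]],
    [[0,0,0],[0,0,0]],
  ],
)

```text
time_s: 33.85
tool_pos: [0.5688, 0.0603, 0.0691]
tool_rot: [142.0, 90.0, -139.9]
force: [0.1, -0.7, -2.2]
grip_width: 0.0153
```

Run:
```python
from h import *
st()
snap('wrist','w17')
snap('scene','s17');crop('s17',300,120,440,240,5,'s17c')
```

```text
t 33.85 pos [0.5688 0.0603 0.0691] jawhead 78.12 tilt [-0.0005 -0.0004] w 0.0153 F [ 0.1 -0.7 -2.2] q [ 37.7  24.7 -56.2 101.9  22.4  65.6  52.5]
```

View pics/w17.png

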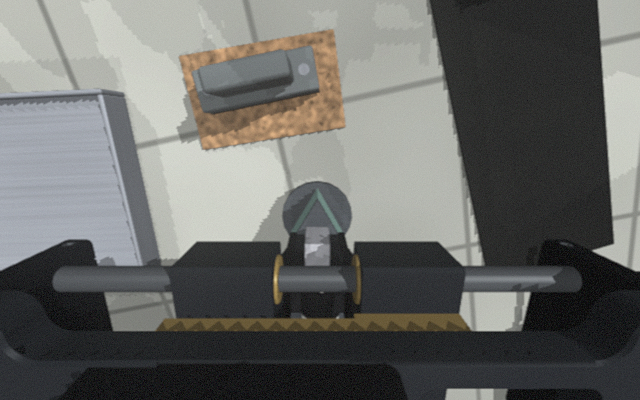

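View pics/s17c.png

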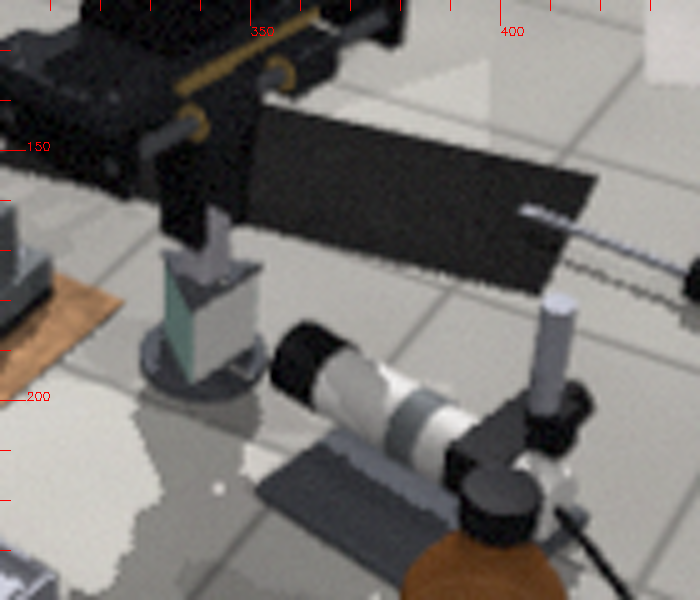

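Run:
```python
from h import *
for f in('s17','d16'):
    c=load(f);O=np.array([.684,.036,.045]);u=np.array([.978,-.208,0])
    print(f,'lensfront',proj(c,O-.065*u),'focus',proj(c,O-.105*u),'face',proj(c,[.5688+.0127*.978,.0603-.0127*.208,.043]),'post',proj(c,[.684+.978*.045+.208*.03,.036-.208*.045+.978*.03,.115]))
```

```text
s17 lensfront (np.float64(357.5018834758807), np.float64(191.03337710208478)) focus (np.float64(343.9830702470816), np.float64(183.56932568554384)) face (np.float64(343.88615217139585), np.float64(184.30580169686814)) post (np.float64(411.60846579805025), np.float64(179.82954981939736))
d16 lensfront (np.float64(282.5215287502712), np.float64(223.23721466315916)) focus (np.float64(294.9591133888345), np.float64(231.45406587463637)) face (np.float64(295.05584371215156), np.float64(232.0933752618594)) post (np.float64(238.06974956246464), np.float64(183.93186117960693))
```

The ground face is square to the lens: the projected face centre (344,184) and focus (344,183.6) agree. Next I turn 120° clockwise and hold.

Emit:
drive_tool(
  increments=[
    [[0,0,0],[0,0,0]],
    [[0,0,0],[0.0714,0,0]],
    [[0,0,0],[0.0714,0,0]],
    [[0,0,0],[0.0714,0,0]],
    [[0,0,0],[0.0714,0,0]],
    [[0,0,0],[0.0714,0,0]],
    [[0,0,0],[0.0714,0,0]],
    [[0,0,0],[0.0714,0,0]],
    [[0,0,0],[0.0714,0,0]],
    [[0,0,0],[0.0714,0,0]],
  ],
)

```text
time_s: 34.95
tool_pos: [0.5687, 0.0605, 0.0691]
tool_rot: [-149.3, 90.0, -148.6]
force: [-0.4, 0.9, -2.4]
grip_width: 0.0153
```

Emit:
drive_tool(
  increments=[
    [[0,0,0],[0.0714,0,0]],
    [[0,0,0],[0.0714,0,0]],
    [[0,0,0],[0.0714,0,0]],
    [[0,0,0],[0.0714,0,0]],
    [[0,0,0],[0.0714,0,0]],
    [[0,0,0],[0,0,0]],
    [[0,0,0],[0,0,0]],
  ],
)

```text
time_s: 35.65
tool_pos: [0.5687, 0.0605, 0.0691]
tool_rot: [-101.5, 90.0, -143.1]
force: [-0.1, -0.5, -3.0]
grip_width: 0.0154
```

Run:
```python
from h import *
plan([.569,.0605,.069],-42)
snap('scene','s18');crop('s18',300,120,440,240,5,'s18c')
```

```text
t 35.65 pos [0.5687 0.0605 0.0691] jawhead -41.61 tilt [-0.0006 -0.0005] w 0.0154 F [-0.1 -0.5 -3. ] q [ 21.2  18.3 -34.9 102.4  11.7  63.  -59.3]
turn total [ 0.0033 -0.0001  0.0004] dh -0.4
shift total [0.003 0.005 0.006]
```

View pics/s18c.png

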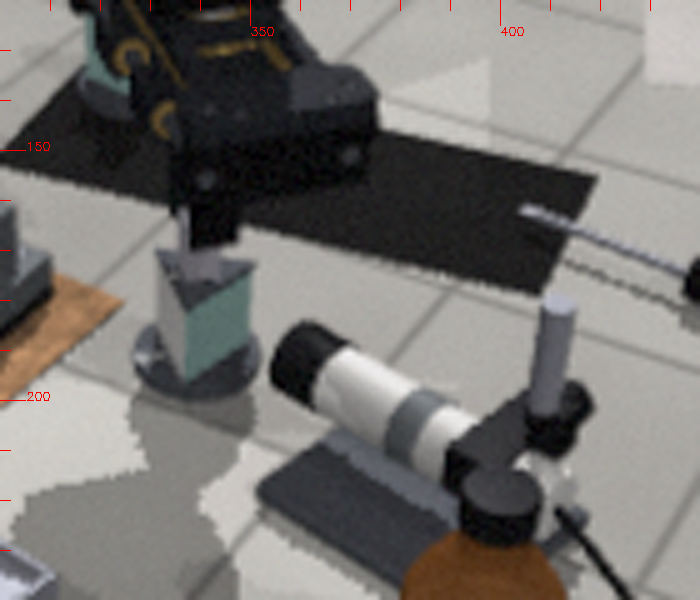

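Emit:
drive_tool(
  increments=[
    [[0,0,0],[0.003,0,0]],
    [[0,0,0],[0,0,0]],
    [[0,0,0],[0,0,0]],
    [[0,0,0],[0,0,0]],
    [[0,0,0],[0,0,0]],
    [[0,0,0],[0,0,0]],
    [[0,0,0],[0,0,0]],
    [[0,0,0],[0,0,0]],
    [[0,0,0],[0,0,0]],
    [[0,0,0],[0,0,0]],
  ],
)

```text
time_s: 36.7
tool_pos: [0.5688, 0.0603, 0.0691]
tool_rot: [-98.3, 90.0, -140.5]
force: [-0.8, 0.7, -2.1]
grip_width: 0.0154
```

Emit:
drive_tool(
  increments=[
    [[0,0,0],[0,0,0]],
    [[0,0,0],[0,0,0]],
    [[0,0,0],[0,0,0]],
    [[0,0,0],[0,0,0]],
    [[0,0,0],[0,0,0]],
    [[0,0,0],[0,0,0]],
    [[0,0,0],[0,0,0]],
    [[0,0,0],[0,0,0]],
    [[0,0,0],[0,0,0]],
    [[0,0,0],[0,0,0]],
  ],
)

```text
time_s: 37.7
tool_pos: [0.5688, 0.0603, 0.0691]
tool_rot: [-97.6, 90.0, -139.8]
force: [0.1, -0.7, -2.2]
grip_width: 0.0155
```

Run:
```python
from h import *
st()
snap('side','d19');crop('d19',220,160,350,270,6,'d19c')
```

```text
t 37.7 pos [0.5688 0.0603 0.0691] jawhead -42.19 tilt [-0.0005 -0.0004] w 0.0155 F [ 0.1 -0.7 -2.2] q [ 21.1  18.3 -34.8 102.4  11.6  63.  -59.8]
```

View pics/d19c.png

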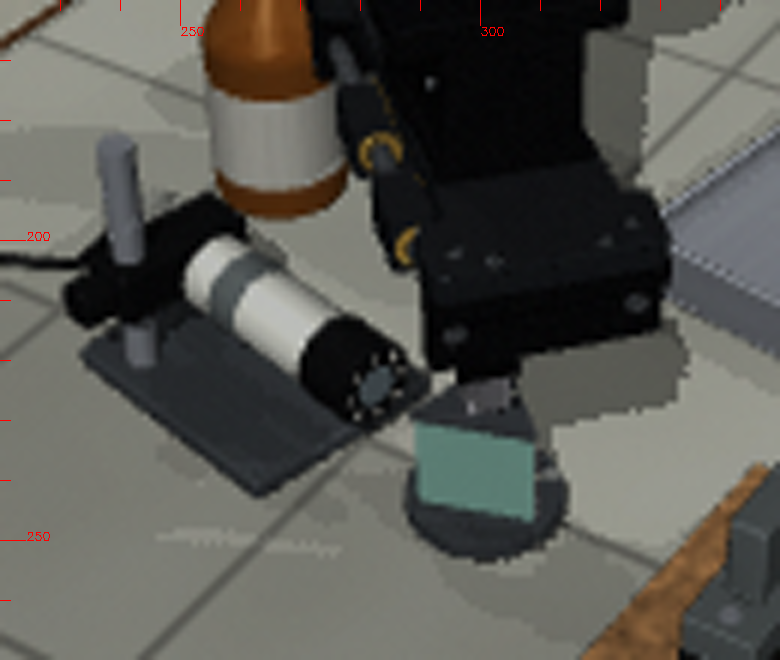

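Run:
```python
from h import *
c=load('d19');print(proj(c,[.5688,.0603,.0185]),'obs ->',ray(c,301,243.8,.0185)[:2])
c=load('s18');print(proj(c,[.5688,.0603,.0185]),'obs ->',ray(c,339.5,191.3,.0185)[:2])
```

```text
(np.float64(299.2700094456593), np.float64(242.88319675537429)) obs -> [0.5639 0.0607]
(np.float64(339.54355448517185), np.float64(190.4936168378119)) obs -> [0.5703 0.0576]
```

Emit:
drive_tool(
  increments=[
    [[0.15,0,0],[0,0,0]],
    [[0.12,0,0],[0,0,0]],
    [[0.06,0,0],[0,0,0]],
    [[0.03,0,0],[0,0,0]],
    [[0,0,0],[0,0,0]],
    [[0,0,0],[0,0,0]],
  ],
)

```text
time_s: 38.35
tool_pos: [0.5689, 0.0604, 0.0548]
tool_rot: [-82.5, 90.0, -124.7]
force: [-0.6, -0.3, -2.7]
grip_width: 0.0154
```

Run:
```python
from h import *
st()
```

```text
t 38.35 pos [0.5689 0.0604 0.0548] jawhead -42.19 tilt [-0.0003 -0.0004] w 0.0154 F [-0.6 -0.3 -2.7] q [ 20.8  19.2 -34.6 103.1  12.3  61.5 -60.4]
```

Emit:
drive_tool(
  increments=[
    [[0.02,0,0],[0,0,0]],
    [[0.02,0,0],[0,0,0]],
    [[0.01,0,0],[0,0,0]],
    [[0,0,0],[0,0,0]],
  ],
)

```text
time_s: 38.75
tool_pos: [0.5692, 0.0604, 0.054]
tool_rot: [-24.8, 89.9, -67.0]
force: [-3.0, -0.6, 5.4]
grip_width: 0.0157
```

Run:
```python
from h import *
st()
```

```text
t 38.75 pos [0.5692 0.0604 0.054 ] jawhead -42.19 tilt [ 0.0004 -0.0009] w 0.0157 F [-3.  -0.6  5.4] q [ 20.8  19.3 -34.6 103.1  12.4  61.4 -60.4]
```

The base is on the bench (+5 N). Release, rise 6 mm, turn 90° anticlockwise.

Emit:
drive_tool(
  increments=[
    [[0,0,0],[0,0,0]],
    [[0,0,0],[0,0,0]],
    [[0,0,0],[0,0,0]],
    [[0,0,0],[0,0,0]],
    [[0,0,0],[0,0,0]],
    [[-0.15,0,0],[0,0,0]],
    [[0,0,0],[0,0,0]],
  ],
  hand=0.4,
)

```text
time_s: 39.45
tool_pos: [0.5695, 0.0605, 0.0597]
tool_rot: [26.0, 89.9, -16.2]
force: [-0.0, -0.5, 0.4]
grip_width: 0.0585
```

Emit:
drive_tool(
  increments=[
    [[0,0,0],[-0.0715,0,0]],
    [[0,0,0],[-0.0715,0,0]],
    [[0,0,0],[-0.0715,0,0]],
    [[0,0,0],[-0.0715,0,0]],
    [[0,0,0],[-0.0715,0,0]],
    [[0,0,0],[-0.0715,0,0]],
    [[0,0,0],[-0.0715,0,0]],
    [[0,0,0],[-0.0715,0,0]],
    [[0,0,0],[-0.0715,0,0]],
    [[0,0,0],[-0.0715,0,0]],
  ],
)

```text
time_s: 40.45
tool_pos: [0.569, 0.0602, 0.059]
tool_rot: [-135.7, 90.0, -91.8]
force: [0.4, 1.1, 0.3]
grip_width: 0.0607
```

Emit:
drive_tool(
  increments=[
    [[0,0,0],[-0.035,0,0]],
    [[0,0,0],[0,0,0]],
    [[0,0,0],[0,0,0]],
  ],
)

```text
time_s: 40.75
tool_pos: [0.5689, 0.0602, 0.0588]
tool_rot: [177.5, 90.0, -134.8]
force: [0.5, -0.6, 0.1]
grip_width: 0.061
```

Run:
```python
from h import *
plan([.568,.0605,.0545],47.8)
snap('scene','s20');crop('s20',300,120,440,240,5,'s20c')
snap('side','d20');crop('d20',220,160,350,270,6,'d20c')
```

```text
t 40.75 pos [0.5689 0.0602 0.0588] jawhead 47.68 tilt [-0.0004 -0.0004] w 0.061 F [ 0.5 -0.6  0.1] q [ 33.1  23.1 -50.1 102.5  19.7  63.6  24.1]
turn total [-0.001  -0.0002 -0.    ] dh 0.1
shift total [ 0.108  0.021 -0.009]
```

View pics/s20c.png

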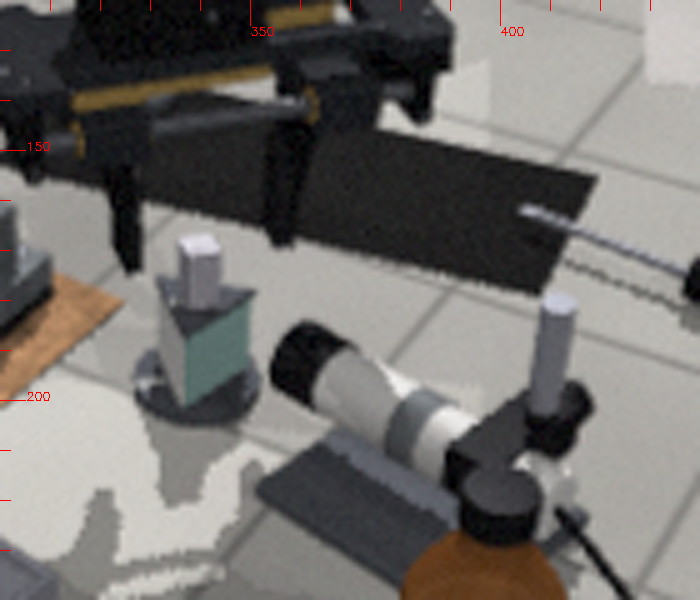

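View pics/d20c.png

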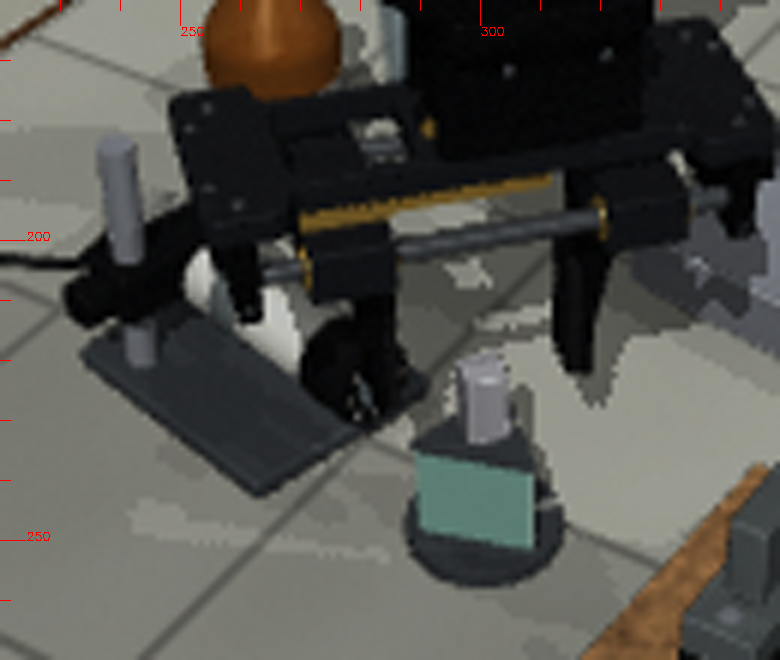

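Run:
```python
from h import *
print(ray(load('s20'),340,168.3,.082)[:2],ray(load('d20'),300.4,220.8,.082)[:2])
```

```text
[0.5695 0.0588] [0.5669 0.0572]
```

Emit:
drive_tool(
  increments=[
    [[0.1,0,0],[0,0,0]],
    [[0,0,0],[0,0,0]],
    [[0,0,0],[0,0,0]],
  ],
)

```text
time_s: 41.15
tool_pos: [0.5686, 0.0603, 0.0545]
tool_rot: [158.4, 89.9, -153.8]
force: [-0.3, -0.1, -0.3]
grip_width: 0.061
```

Emit:
drive_tool(
  increments=[
    [[0,0,0],[0,0,0]],
    [[0,0,0],[0,0,0]],
    [[0,0,0],[0,0,0]],
    [[0,0,0],[0,0,0]],
    [[0,0,0],[0,0,0]],
    [[0,0,0],[0,0,0]],
    [[0,0,0],[0,0,0]],
    [[0,0,0],[0,0,0]],
    [[0,0,0],[0,0,0]],
    [[0,0,0],[0,0,0]],
  ],
  hand=-1,
)

```text
time_s: 42.15
tool_pos: [0.5686, 0.06, 0.0547]
tool_rot: [175.4, 89.9, -136.8]
force: [-0.6, -1.1, 1.2]
grip_width: 0.0152
```

Run:
```python
from h import *
st()
```

```text
t 42.15 pos [0.5686 0.06   0.0547] jawhead 47.8 tilt [-0.0008 -0.0008] w 0.0152 F [-0.6 -1.1  1.2] q [ 33.   23.4 -49.9 102.7  20.   63.2  24. ]
```

Emit:
drive_tool(
  increments=[
    [[-0.2,0,0],[0,0,0]],
    [[-0.19,0,0],[0,0,0]],
    [[0,0,0],[0,0,0]],
    [[0,0,0],[0.0714,0,0]],
    [[0,0,0],[0.0714,0,0]],
    [[0,0,0],[0.0714,0,0]],
    [[0,0,0],[0.0714,0,0]],
    [[0,0,0],[0.0714,0,0]],
    [[0,0,0],[0.0714,0,0]],
    [[0,0,0],[0.0714,0,0]],
  ],
)

```text
time_s: 43.15
tool_pos: [0.5687, 0.0605, 0.0703]
tool_rot: [-141.3, 90.0, -153.8]
force: [0.1, 0.9, -2.2]
grip_width: 0.0152
```

Emit:
drive_tool(
  increments=[
    [[0,0,0],[0.0714,0,0]],
    [[0,0,0],[0.0714,0,0]],
    [[0,0,0],[0.0714,0,0]],
    [[0,0,0],[0.0714,0,0]],
    [[0,0,0],[0.0714,0,0]],
    [[0,0,0],[0.0714,0,0]],
    [[0,0,0],[0.0714,0,0]],
    [[0,0,0],[0,0,0]],
    [[0,0,0],[0,0,0]],
  ],
)

```text
time_s: 44.05
tool_pos: [0.5687, 0.0606, 0.0703]
tool_rot: [-76.4, 90.0, -148.3]
force: [-0.5, 0.7, -2.9]
grip_width: 0.015
```

Run:
```python
from h import *
plan([.569,.0605,.0695],-72)
snap('scene','s21');crop('s21',300,120,440,240,5,'s21c')
```

```text
t 44.05 pos [0.5687 0.0606 0.0703] jawhead -71.92 tilt [-0.0006 -0.0004] w 0.015 F [-0.5  0.7 -2.9] q [ 17.6  17.4 -30.5 102.4   9.9  62.8 -88.3]
turn total [0.0007 0.0001 0.0003] dh -0.1
shift total [0.02  0.007 0.004]
```

View pics/s21c.png

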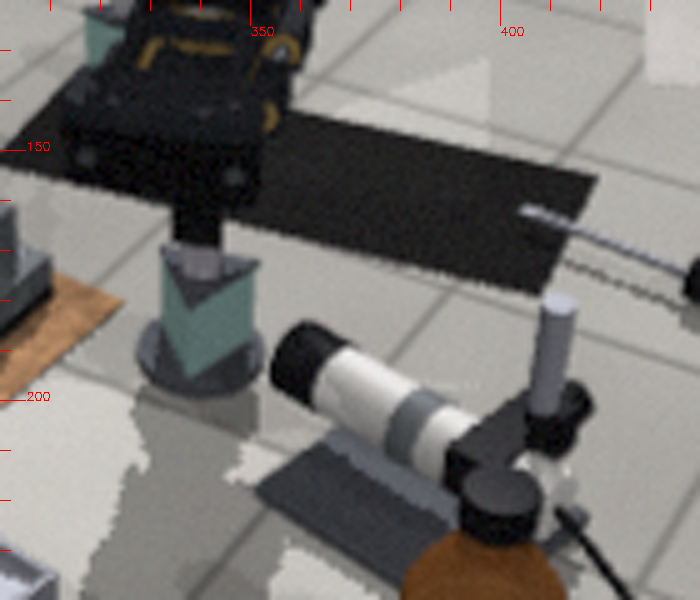

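The ground face now points away and the third face looks at the lens. Hold for two seconds.

Emit:
drive_tool(
  increments=[
    [[0,0,0],[0,0,0]],
    [[0,0,0],[0,0,0]],
    [[0,0,0],[0,0,0]],
    [[0,0,0],[0,0,0]],
    [[0,0,0],[0,0,0]],
    [[0,0,0],[0,0,0]],
    [[0,0,0],[0,0,0]],
    [[0,0,0],[0,0,0]],
    [[0,0,0],[0,0,0]],
    [[0,0,0],[0,0,0]],
  ],
)

```text
time_s: 45.1
tool_pos: [0.5688, 0.0603, 0.0703]
tool_rot: [-65.4, 90.0, -137.6]
force: [0.4, 0.1, -2.9]
grip_width: 0.0151
```

Emit:
drive_tool(
  increments=[
    [[0,0,0],[0,0,0]],
    [[0,0,0],[0,0,0]],
    [[0,0,0],[0,0,0]],
    [[0,0,0],[0,0,0]],
    [[0,0,0],[0,0,0]],
    [[0,0,0],[0,0,0]],
    [[0,0,0],[0,0,0]],
    [[0,0,0],[0,0,0]],
    [[0,0,0],[0,0,0]],
    [[0,0,0],[0,0,0]],
  ],
)

```text
time_s: 46.1
tool_pos: [0.5688, 0.0603, 0.0703]
tool_rot: [-72.1, 90.0, -144.2]
force: [-0.3, 0.9, -2.9]
grip_width: 0.0154
```

Run:
```python
from h import *
st()
snap('wrist','w22')
snap('side','d22');crop('d22',220,160,350,270,6,'d22c')
```

```text
t 46.1 pos [0.5688 0.0603 0.0703] jawhead -72.14 tilt [-0.0006 -0.0004] w 0.0154 F [-0.3  0.9 -2.9] q [ 17.6  17.4 -30.5 102.4   9.9  62.8 -88.5]
```

View pics/d22c.png

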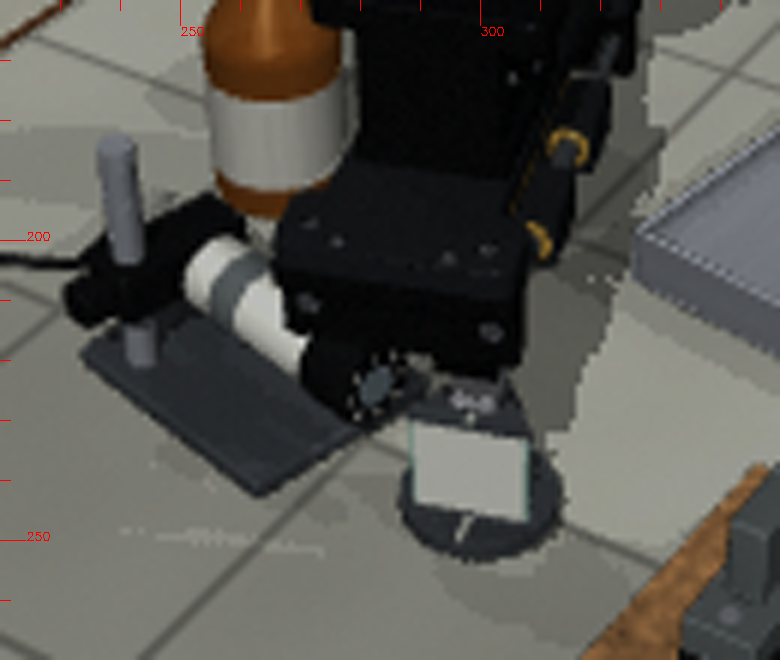

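View pics/w22.png

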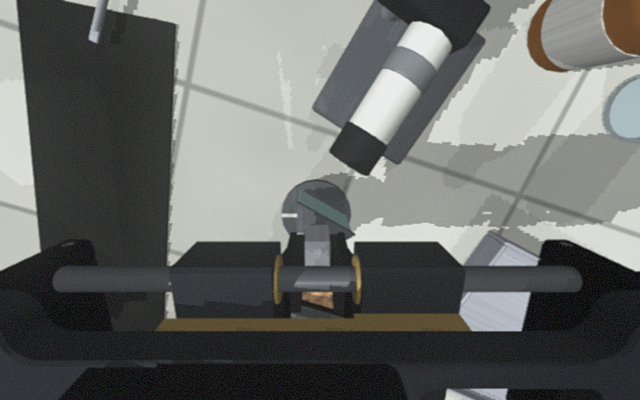

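Emit:
drive_tool(
  increments=[
    [[-0.4,0,0],[0,0,0]],
    [[-0.6,0,0],[0,0,0]],
    [[-0.6,0,0],[0,0,0]],
    [[-0.5,0,0],[0,0,0]],
    [[0,0,0],[0,0,0]],
  ],
)

```text
time_s: 46.7
tool_pos: [0.5715, 0.061, 0.1588]
tool_rot: [70.8, 89.6, -1.3]
force: [0.6, -0.2, -2.4]
grip_width: 0.0153
```

Run:
```python
from h import *
plan([.5106,-.1451,.15],-72)
```

```text
t 46.7 pos [0.5715 0.061  0.1588] jawhead -72.13 tilt [ 0.0071 -0.0002] w 0.0153 F [ 0.6 -0.2 -2.4] q [ 18.6  12.7 -31.3  97.    7.   71.8 -86.3]
turn total [-0.0011  0.0011 -0.0032] dh 0.1
shift total [ 0.219 -3.04   4.429]
```

Emit:
drive_tool(
  increments=[
    [[0,-0.3,0.5],[0,0,0]],
    [[0,-0.4,0.55],[0,0,0]],
    [[0,-0.4,0.55],[0,0,0]],
    [[0,-0.4,0.55],[0,0,0]],
    [[0,-0.4,0.55],[0,0,0]],
    [[0,-0.4,0.55],[0,0,0]],
    [[0,-0.4,0.6],[0,0,0]],
    [[0,-0.34,0.58],[0,0,0]],
    [[0,0,0],[0,0,0]],
    [[0,0,0],[0,0,0]],
  ],
)

```text
time_s: 47.7
tool_pos: [0.5069, -0.1458, 0.1539]
tool_rot: [-127.6, 89.9, 160.2]
force: [-0.3, 0.5, -3.1]
grip_width: 0.015
```

Run:
```python
from h import *
plan([.5106,-.1451,.079],-72)
```

```text
t 47.7 pos [ 0.5069 -0.1458  0.1539] jawhead -72.23 tilt [-0.0013  0.0005] w 0.015 F [-0.3  0.5 -3.1] q [ 34.5   6.5 -22.8 103.5   2.6  70.6 -61.2]
turn total [-0.002  -0.0004  0.0005] dh 0.2
shift total [1.872 0.093 0.013]
```

Emit:
drive_tool(
  increments=[
    [[0.4,0.08,0],[0,0,0]],
    [[0.5,0,0],[0,0,0]],
    [[0.4,0,0],[0,0,0]],
    [[0.3,0,0],[0,0,0]],
    [[0.2,0,0],[0,0,0]],
    [[0,0,0],[0,0,0]],
    [[0,0,0],[0,0,0]],
  ],
)

```text
time_s: 48.4
tool_pos: [0.5109, -0.1444, 0.0829]
tool_rot: [1.7, 90.0, -70.4]
force: [0.3, 0.1, -2.7]
grip_width: 0.0154
```

Run:
```python
from h import *
plan([.5106,-.1451,.0752],-72)
```

```text
t 48.4 pos [ 0.5109 -0.1444  0.0829] jawhead -72.11 tilt [ 0.0002 -0.0004] w 0.0154 F [ 0.3  0.1 -2.7] q [ 33.7  10.7 -22.8 107.7   4.7  62.5 -63. ]
turn total [-0.001   0.0002 -0.    ] dh 0.1
shift total [ 0.192 -0.013  0.014]
```

Emit:
drive_tool(
  increments=[
    [[0.08,0,0],[0,0,0]],
    [[0.06,0,0],[0,0,0]],
    [[0.04,0,0],[0,0,0]],
    [[0.02,0,0],[0,0,0]],
    [[0,0,0],[0,0,0]],
    [[0,0,0],[0,0,0]],
  ],
)

```text
time_s: 49.0
tool_pos: [0.5105, -0.1446, 0.0746]
tool_rot: [-55.2, 90.0, -127.4]
force: [-0.4, 0.7, -2.3]
grip_width: 0.0152
```

Run:
```python
from h import *
st()
```

```text
t 49.0 pos [ 0.5105 -0.1446  0.0746] jawhead -72.14 tilt [-0.0003 -0.0005] w 0.0152 F [-0.4  0.7 -2.3] q [ 33.7  11.2 -22.8 108.1   4.9  61.6 -63.2]
```

Emit:
drive_tool(
  increments=[
    [[0.02,0,0],[0,0,0]],
    [[0.02,0,0],[0,0,0]],
    [[0,0,0],[0,0,0]],
    [[0,0,0],[0,0,0]],
  ],
)

```text
time_s: 49.4
tool_pos: [0.5109, -0.1444, 0.0745]
tool_rot: [4.0, 90.0, -68.1]
force: [-4.4, 2.7, 8.4]
grip_width: 0.0154
```

Run:
```python
from h import *
st()
```

```text
t 49.4 pos [ 0.5109 -0.1444  0.0745] jawhead -72.13 tilt [ 0.0003 -0.0008] w 0.0154 F [-4.4  2.7  8.4] q [ 33.6  11.2 -22.8 108.1   4.9  61.6 -63.2]
```

The prism is on the deck. Release and rise.

Emit:
drive_tool(
  increments=[
    [[0,0,0],[0,0,0]],
    [[0,0,0],[0,0,0]],
    [[0,0,0],[0,0,0]],
    [[0,0,0],[0,0,0]],
    [[0,0,0],[0,0,0]],
    [[-0.2,0,0],[0,0,0]],
    [[-0.5,0,0],[0,0,0]],
    [[-0.6,0,0],[0,0,0]],
    [[-0.6,0,0],[0,0,0]],
    [[-0.6,0,0],[0,0,0]],
  ],
  hand=0.5,
)

```text
time_s: 50.4
tool_pos: [0.5105, -0.1446, 0.1744]
tool_rot: [-12.6, 90.0, -84.7]
force: [0.5, -0.6, -0.4]
grip_width: 0.0651
```

Emit:
drive_tool(
  increments=[
    [[-0.3,0,0],[-0.0715,0,0]],
    [[-0.3,0,0],[-0.0715,0,0]],
    [[0,0,0],[-0.0715,0,0]],
    [[0,0,0],[-0.0715,0,0]],
    [[0,0,0],[-0.0715,0,0]],
    [[0,0,0],[-0.0715,0,0]],
    [[0,0,0],[-0.0715,0,0]],
    [[0,0,0],[-0.0715,0,0]],
    [[0,0,0],[-0.0715,0,0]],
    [[0,0,0],[-0.0715,0,0]],
  ],
)

```text
time_s: 51.4
tool_pos: [0.5106, -0.1446, 0.1975]
tool_rot: [-103.4, 90.0, -89.4]
force: [0.3, -0.1, 0.2]
grip_width: 0.065
```

Run:
```python
from h import *
plan([.45,.18,.2],-1)
snap('scene','s23')
```

```text
t 51.4 pos [ 0.5106 -0.1446  0.1975] jawhead 14.02 tilt [ 0.     -0.0007] w 0.065 F [ 0.3 -0.1  0.2] q [ 38.4   5.4 -27.   99.7   2.6  75.5  24.9]
turn total [ 0.1251 -0.      0.0003] dh -15.0
shift total [-0.063  8.087 -1.656]
```

View pics/s23.png

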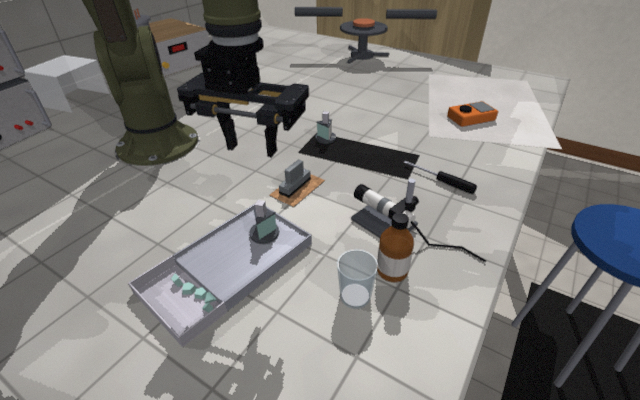

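p1 stands upright on the tray at (264,225). On to p3.

Run:
```python
from h import *
plan([.455,.17,.2],14)
```

```text
t 51.45 pos [ 0.5105 -0.1446  0.1974] jawhead 14.34 tilt [-0.0001 -0.0007] w 0.0655 F [-1.1 -1.  -0.1] q [ 38.4   5.4 -27.   99.7   2.6  75.5  25.2]
turn total [ 0.0028 -0.0001  0.0003] dh -0.3
shift total [-0.064  7.968  0.556]
```

Emit:
drive_tool(
  increments=[
    [[0,0.8,0.06],[0,0,0]],
    [[0,0.8,0.06],[0,0,0]],
    [[0,0.8,0.06],[0,0,0]],
    [[0,0.8,0.06],[0,0,0]],
    [[0,0.8,0.06],[0,0,0]],
    [[0,0.8,0.06],[0,0,0]],
    [[0,0.8,0.06],[0,0,0]],
    [[0,0.8,0.06],[0,0,0]],
    [[0,0.8,0.05],[0,0,0]],
    [[0,0.7,0],[0,0,0]],
  ],
)

```text
time_s: 52.45
tool_pos: [0.4562, 0.1693, 0.1974]
tool_rot: [-34.9, 90.0, -21.4]
force: [-0.1, 0.0, 0.2]
grip_width: 0.0655
```

Emit:
drive_tool(
  increments=[
    [[0,0,0],[-0.0715,0,0]],
    [[0,0,0],[-0.0715,0,0]],
    [[0,0,0],[-0.0715,0,0]],
    [[0,0,0],[0,0,0]],
    [[0,0,0],[0,0,0]],
  ],
)

```text
time_s: 52.95
tool_pos: [0.4565, 0.1675, 0.197]
tool_rot: [-139.2, 90.0, -100.1]
force: [-0.4, 0.0, -0.0]
grip_width: 0.065
```

Run:
```python
from h import *
st()
snap('wrist','w24')
```

```text
t 52.95 pos [0.4565 0.1675 0.197 ] jawhead 39.11 tilt [-0.0001 -0.0004] w 0.065 F [-0.4  0.  -0. ] q [ 21.4   0.1 -44.2 104.7   0.1  75.2  16.3]
```

View pics/w24.png

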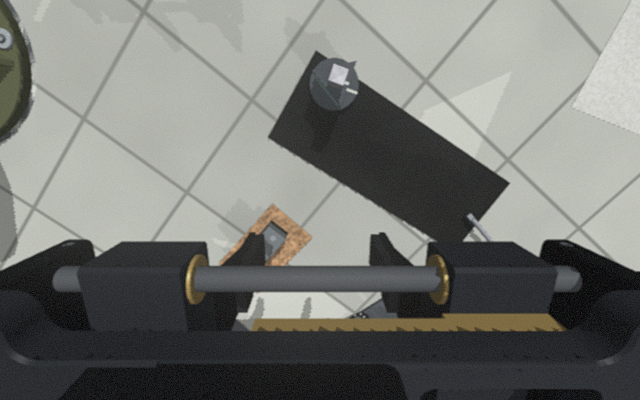

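Run:
```python
from h import *
c=load('w24');crop('w24',300,45,370,120,9,'w24c')
print(ray(c,339.5,74,.085)[:2],ray(c,334,84,.008)[:2])
```

```text
[0.3979 0.2747] [0.3971 0.2744]
```

View pics/w24c.png

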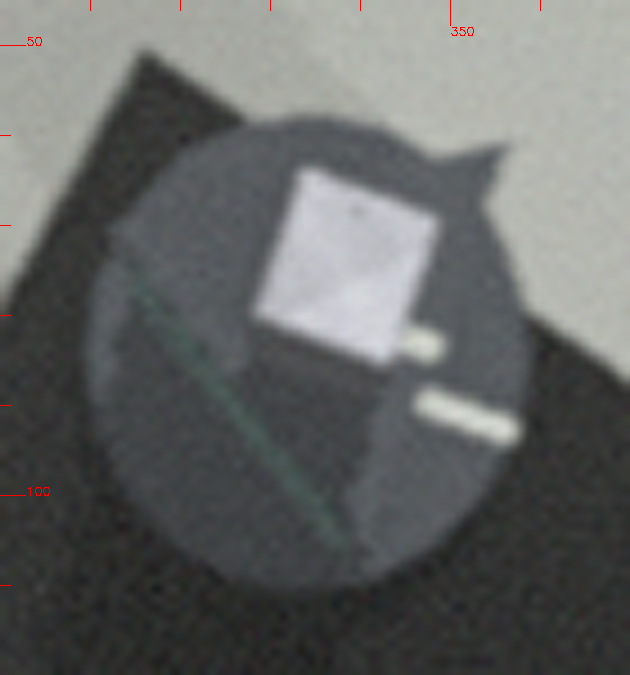

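Run:
```python
from h import *
c=load('w24')
def p(x,y,z): return ray(c,300+x/9,45+y/9,z)[:2]
def hd(a,b): return np.degrees(np.arctan2(*(b-a)[::-1]))
K=[p(*k,.085) for k in[(305,168),(438,222),(387,362),(255,313)]]
print(np.mean(K,0),[hd(K[i],K[(i+1)%4]) for i in range(4)],'mark',hd(p(428,402,.011),p(510,430,.011)))
plan([.398,.2745,.11],112)
```

```text
[0.3975 0.2737] [np.float64(18.888142101111523), np.float64(-71.05485656051158), np.float64(-159.79696010596376), np.float64(109.18345547738956)] mark 21.565562671832545
t 53.0 pos [0.4565 0.1675 0.197 ] jawhead 39.15 tilt [-0.0002 -0.0004] w 0.065 F [-0.2  0.5 -0.3] q [ 21.4   0.1 -44.2 104.7   0.1  75.2  16.3]
turn total [-0.6071 -0.0002 -0.    ] dh 72.8
shift total [2.174 0.354 3.029]
```

Emit:
drive_tool(
  increments=[
    [[0,0,0],[-0.0715,0,0]],
    [[0,0,0],[-0.0715,0,0]],
    [[0,0,0],[-0.0715,0,0]],
    [[0,0,0],[-0.0715,0,0]],
    [[0,0,0],[-0.0715,0,0]],
    [[0,0,0],[-0.0715,0,0]],
    [[0,0,0],[-0.0715,0,0]],
    [[0,0,0],[-0.0715,0,0]],
    [[0,0,0],[-0.018,0,0]],
    [[0,0,0],[0,0,0]],
  ],
)

```text
time_s: 54.0
tool_pos: [0.4565, 0.1674, 0.1968]
tool_rot: [114.7, 90.0, -135.3]
force: [0.4, -0.3, 0.4]
grip_width: 0.0651
```

Run:
```python
from h import *
plan([.398,.2742,.11],110)
```

```text
t 54.0 pos [0.4565 0.1674 0.1968] jawhead 110.03 tilt [-0.0004 -0.0004] w 0.0651 F [ 0.4 -0.3  0.4] q [ 21.5   0.1 -44.3 104.7   0.1  75.2  87.2]
turn total [ 0.0003 -0.0001 -0.0003] dh -0.0
shift total [2.17  0.461 3.009]
```

Emit:
drive_tool(
  increments=[
    [[0,0.09,0.6],[0,0,0]],
    [[0,0.09,0.6],[0,0,0]],
    [[0,0.09,0.6],[0,0,0]],
    [[0,0.09,0.6],[0,0,0]],
    [[0.3,0.1,0.6],[0,0,0]],
    [[0.6,0,0],[0,0,0]],
    [[0.6,0,0],[0,0,0]],
    [[0.6,0,0],[0,0,0]],
    [[0,0,0],[0,0,0]],
    [[0,0,0],[0,0,0]],
  ],
)

```text
time_s: 55.0
tool_pos: [0.3977, 0.2738, 0.1131]
tool_rot: [77.3, 89.9, -172.6]
force: [0.6, 0.1, 0.2]
grip_width: 0.0652
```

Run:
```python
from h import *
plan([.398,.2742,.057],110)
snap('side','d25');crop('d25',250,200,390,330,5,'d25c')
```

```text
t 55.0 pos [0.3977 0.2738 0.1131] jawhead 110.1 tilt [-0.0011 -0.0001] w 0.0652 F [0.6 0.1 0.2] q [ 12.9   5.4 -52.3 111.2   4.7  65.6  69. ]
turn total [ 0.0009  0.0001 -0.0005] dh -0.1
shift total [ 1.402 -0.011  0.006]
```

View pics/d25c.png

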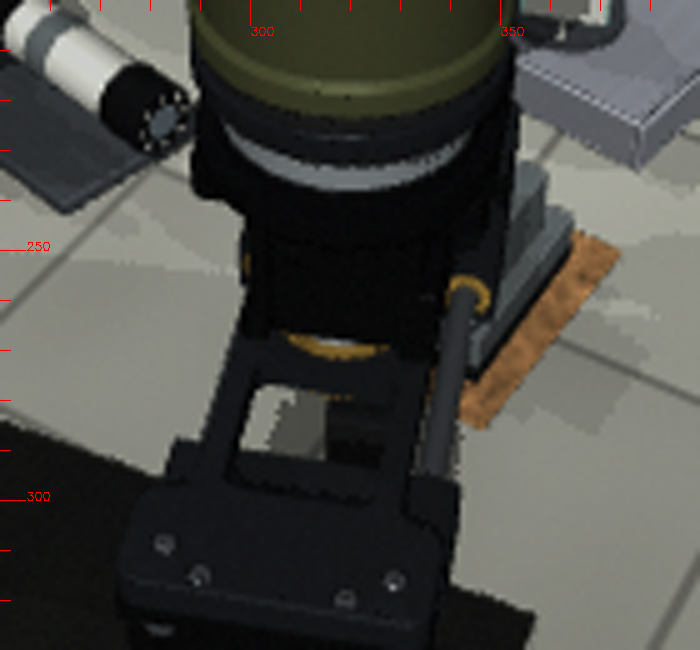

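The side view is blocked by the gripper. Descend and close.

Emit:
drive_tool(
  increments=[
    [[0.3,0,0],[0,0,0]],
    [[0.4,0,0],[0,0,0]],
    [[0.4,0,0],[0,0,0]],
    [[0.25,0,0],[0,0,0]],
    [[0,0,0],[0,0,0]],
    [[0,0,0],[0,0,0]],
  ],
)

```text
time_s: 55.65
tool_pos: [0.3979, 0.274, 0.0591]
tool_rot: [69.4, 90.0, 179.6]
force: [0.1, -0.4, 0.3]
grip_width: 0.0656
```

Run:
```python
from h import *
plan([.398,.2742,.057],110)
```

```text
t 55.65 pos [0.3979 0.274  0.0591] jawhead 110.19 tilt [-0.0002  0.    ] w 0.0656 F [ 0.1 -0.4  0.3] q [ 10.9  10.3 -51.7 114.4   9.3  59.5  65.1]
turn total [ 0.0016  0.     -0.0001] dh -0.2
shift total [ 0.053 -0.003  0.005]
```

Emit:
drive_tool(
  increments=[
    [[0.05,0,0],[0,0,0]],
    [[0,0,0],[0,0,0]],
    [[0,0,0],[0,0,0]],
    [[0,0,0],[0,0,0]],
    [[0,0,0],[0,0,0]],
    [[0,0,0],[0,0,0]],
    [[0,0,0],[0,0,0]],
    [[0,0,0],[0,0,0]],
    [[0,0,0],[0,0,0]],
    [[0,0,0],[0,0,0]],
  ],
  hand=-1,
)

```text
time_s: 56.65
tool_pos: [0.3977, 0.2735, 0.0567]
tool_rot: [119.7, 90.0, -130.1]
force: [0.6, -0.7, 0.1]
grip_width: 0.0152
```

Emit:
drive_tool(
  increments=[
    [[0,0,0],[0,0,0]],
    [[-0.3,0,0],[0,0,0]],
    [[-0.5,0,0],[0,0,0]],
    [[-0.6,0,0],[0,0,0]],
    [[-0.6,0,0],[0,0,0]],
    [[-0.4,0,0],[0,0,0]],
    [[0,0,0],[0,0,0]],
  ],
)

```text
time_s: 57.35
tool_pos: [0.399, 0.2749, 0.1552]
tool_rot: [-93.7, 89.8, 16.5]
force: [0.8, -0.1, -3.2]
grip_width: 0.0153
```

Run:
```python
from h import *
plan([.5,.16,.155],78)
snap('scene','s26');crop('s26',250,40,390,160,5,'s26c')
```

```text
t 57.35 pos [0.399  0.2749 0.1552] jawhead 110.21 tilt [0.0038 0.0011] w 0.0153 F [ 0.8 -0.1 -3.2] q [ 14.3   2.3 -52.5 108.3   2.   70.2  71.4]
turn total [0.2684 0.0004 0.0019] dh -32.2
shift total [ 0.006 -3.068 -2.284]
```

View pics/s26c.png

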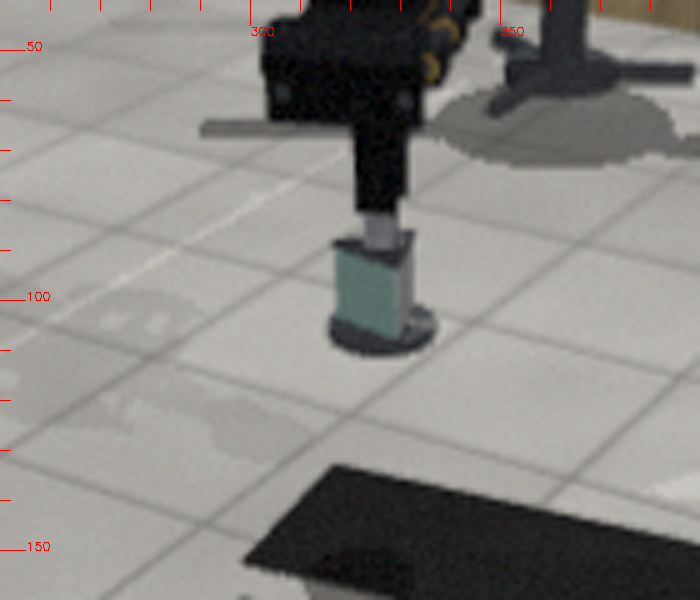

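Emit:
drive_tool(
  increments=[
    [[0,0,0],[0.067,0,0]],
    [[0,0,0],[0.067,0,0]],
    [[0,0,0],[0.067,0,0]],
    [[0,0,0],[0.067,0,0]],
    [[0,0,0],[0,0,0]],
    [[0,0,0],[0,0,0]],
  ],
)

```text
time_s: 58.0
tool_pos: [0.397, 0.2734, 0.1518]
tool_rot: [125.6, 89.9, -156.2]
force: [-0.3, 0.1, -3.3]
grip_width: 0.0153
```

Run:
```python
from h import *
plan([.569,.0605,.155],78)
```

```text
t 58.0 pos [0.397  0.2734 0.1518] jawhead 78.24 tilt [-0.0023 -0.001 ] w 0.0153 F [-0.3  0.1 -3.3] q [ 13.3   2.4 -51.4 108.5   2.   70.1  39.5]
turn total [ 0.002  -0.0007 -0.001 ] dh -0.2
shift total [-0.08  -5.312 -4.312]
```

Emit:
drive_tool(
  increments=[
    [[0,-0.4,-0.35],[0.002,0,0]],
    [[0,-0.55,-0.45],[0,0,0]],
    [[0,-0.55,-0.45],[0,0,0]],
    [[0,-0.55,-0.45],[0,0,0]],
    [[0,-0.55,-0.45],[0,0,0]],
    [[0,-0.55,-0.45],[0,0,0]],
    [[0,-0.55,-0.45],[0,0,0]],
    [[0,-0.55,-0.45],[0,0,0]],
    [[0,-0.55,-0.45],[0,0,0]],
    [[0,-0.5,-0.36],[0,0,0]],
  ],
)

```text
time_s: 59.0
tool_pos: [0.569, 0.0586, 0.1519]
tool_rot: [127.7, 89.9, -154.4]
force: [0.0, 0.4, -2.4]
grip_width: 0.0153
```

Emit:
drive_tool(
  increments=[
    [[0,0,0],[0,0,0]],
    [[0,0,0],[0,0,0]],
  ],
)

```text
time_s: 59.2
tool_pos: [0.5682, 0.0602, 0.1518]
tool_rot: [88.6, 89.9, 166.4]
force: [0.5, 1.1, -2.2]
grip_width: 0.0153
```

Run:
```python
from h import *
plan([.569,.0605,.0695],78)
```

```text
t 59.2 pos [0.5682 0.0602 0.1518] jawhead 77.83 tilt [-0.0025  0.0006] w 0.0153 F [ 0.5  1.1 -2.2] q [ 25.5  14.4 -39.4  97.2   9.5  71.9  61.8]
turn total [-0.0014  0.     -0.0012] dh 0.2
shift total [ 2.058 -0.018  0.012]
```

Emit:
drive_tool(
  increments=[
    [[0.4,0,0],[0,0,0]],
    [[0.5,0,0],[0,0,0]],
    [[0.5,0,0],[0,0,0]],
    [[0.4,0,0],[0,0,0]],
    [[0.2,0,0],[0,0,0]],
    [[0.06,0,0],[0,0,0]],
    [[0,0,0],[0,0,0]],
    [[0,0,0],[0,0,0]],
  ],
)

```text
time_s: 60.0
tool_pos: [0.5693, 0.0606, 0.0712]
tool_rot: [-95.3, 89.9, -17.4]
force: [0.0, -0.2, -3.6]
grip_width: 0.0152
```

Run:
```python
from h import *
plan([.569,.0605,.0695],78)
snap('scene','s27');crop('s27',300,120,440,240,5,'s27c')
snap('side','d27');crop('d27',220,160,350,270,6,'d27c')
```

```text
t 60.0 pos [0.5693 0.0606 0.0712] jawhead 77.8 tilt [ 0.0011 -0.0003] w 0.0152 F [ 0.  -0.2 -3.6] q [ 24.   18.9 -38.3 102.2  13.   63.3  59.1]
turn total [-0.0016 -0.0001  0.0005] dh 0.2
shift total [ 0.043  0.006 -0.005]
```

View pics/s27c.png

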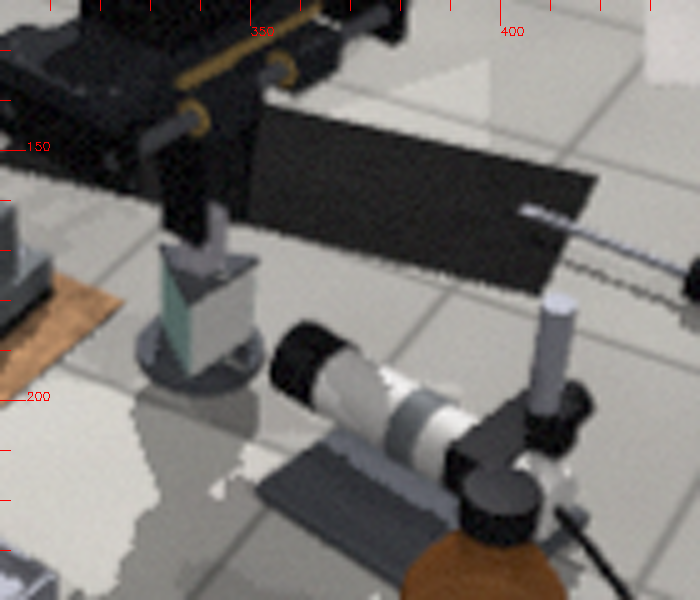

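View pics/d27c.png

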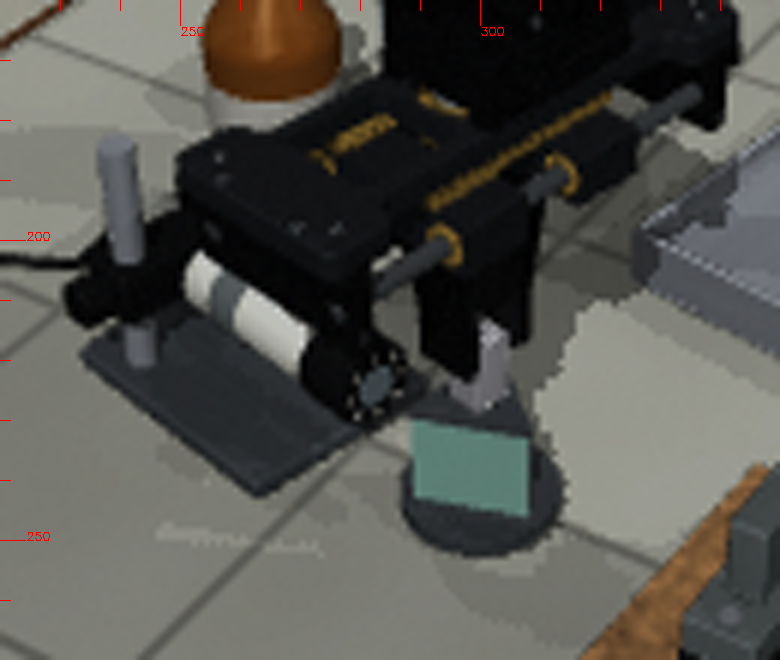

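The pose matches p1's first hold, with the ground face toward the lens. Hold, then turn 120°.

Emit:
drive_tool(
  increments=[
    [[0,0,0],[0,0,0]],
    [[0,0,0],[0,0,0]],
    [[0,0,0],[0,0,0]],
    [[0,0,0],[0,0,0]],
    [[0,0,0],[0,0,0]],
    [[0,0,0],[0,0,0]],
    [[0,0,0],[0,0,0]],
    [[0,0,0],[0,0,0]],
    [[0,0,0],[0,0,0]],
    [[0,0,0],[0,0,0]],
  ],
)

```text
time_s: 61.1
tool_pos: [0.5685, 0.0604, 0.0703]
tool_rot: [138.7, 90.0, -143.5]
force: [-0.4, 0.5, -2.6]
grip_width: 0.0154
```

Emit:
drive_tool(
  increments=[
    [[0,0,0],[0,0,0]],
    [[0,0,0],[0,0,0]],
    [[0,0,0],[0,0,0]],
    [[0,0,0],[0,0,0]],
    [[0,0,0],[0,0,0]],
    [[0,0,0],[0,0,0]],
    [[0,0,0],[0,0,0]],
    [[0,0,0],[0,0,0]],
    [[0,0,0],[0,0,0]],
    [[0,0,0],[0,0,0]],
  ],
)

```text
time_s: 62.1
tool_pos: [0.5685, 0.0604, 0.0703]
tool_rot: [139.6, 90.0, -142.6]
force: [0.2, 0.6, -3.2]
grip_width: 0.0153
```

Run:
```python
from h import *
st()
snap('wrist','w28')
snap('scene','s28');crop('s28',300,120,440,240,5,'s28c')
```

```text
t 62.1 pos [0.5685 0.0604 0.0703] jawhead 77.79 tilt [-0.0006 -0.0004] w 0.0153 F [ 0.2  0.6 -3.2] q [ 24.   18.9 -38.3 102.3  13.   63.3  59.1]
```

View pics/s28c.png

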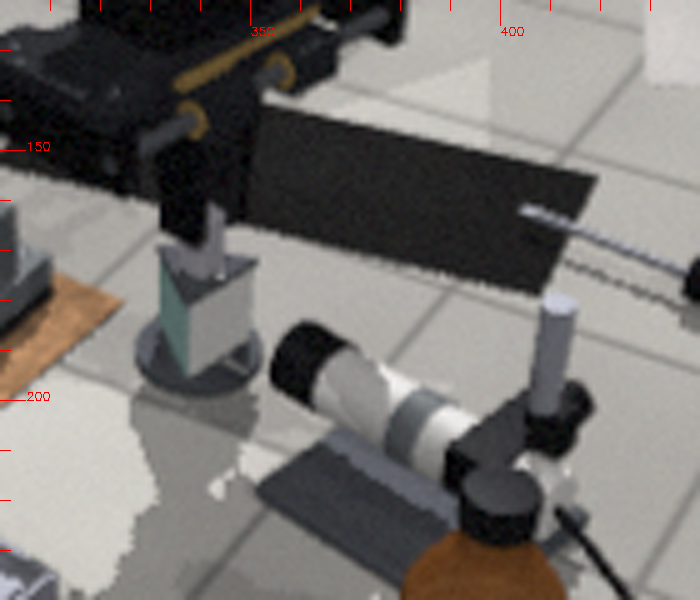

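Emit:
drive_tool(
  increments=[
    [[0,0,0],[0.0714,0,0]],
    [[0,0,0],[0.0714,0,0]],
    [[0,0,0],[0.0714,0,0]],
    [[0,0,0],[0.0714,0,0]],
    [[0,0,0],[0.0714,0,0]],
    [[0,0,0],[0.0714,0,0]],
    [[0,0,0],[0.0714,0,0]],
    [[0,0,0],[0.0714,0,0]],
    [[0,0,0],[0.0714,0,0]],
    [[0,0,0],[0.0714,0,0]],
  ],
)

```text
time_s: 63.2
tool_pos: [0.5685, 0.0605, 0.0703]
tool_rot: [-143.4, 90.0, -151.6]
force: [0.0, 0.4, -3.0]
grip_width: 0.0153
```

Emit:
drive_tool(
  increments=[
    [[0,0,0],[0.0714,0,0]],
    [[0,0,0],[0.0714,0,0]],
    [[0,0,0],[0.0714,0,0]],
    [[0,0,0],[0.0714,0,0]],
    [[0,0,0],[0,0,0]],
    [[0,0,0],[0,0,0]],
  ],
)

```text
time_s: 63.8
tool_pos: [0.5685, 0.0606, 0.0703]
tool_rot: [-103.6, 90.0, -145.6]
force: [-0.4, 0.4, -4.0]
grip_width: 0.0153
```

Emit:
drive_tool(
  increments=[
    [[0,0,0],[0,0,0]],
    [[0,0,0],[0,0,0]],
    [[0,0,0],[0,0,0]],
    [[0,0,0],[0,0,0]],
    [[0,0,0],[0,0,0]],
    [[0,0,0],[0,0,0]],
    [[0,0,0],[0,0,0]],
    [[0,0,0],[0,0,0]],
    [[0,0,0],[0,0,0]],
    [[0,0,0],[0,0,0]],
  ],
)

```text
time_s: 64.8
tool_pos: [0.5685, 0.0604, 0.0703]
tool_rot: [-97.1, 90.0, -139.2]
force: [-0.1, -0.1, -2.4]
grip_width: 0.0155
```

Emit:
drive_tool(
  increments=[
    [[0,0,0],[0,0,0]],
    [[0,0,0],[0,0,0]],
    [[0,0,0],[0,0,0]],
    [[0,0,0],[0,0,0]],
    [[0,0,0],[0,0,0]],
    [[0,0,0],[0,0,0]],
    [[0,0,0],[0,0,0]],
    [[0,0,0],[0,0,0]],
    [[0,0,0],[0,0,0]],
    [[0,0,0],[0,0,0]],
  ],
)

```text
time_s: 65.8
tool_pos: [0.5685, 0.0604, 0.0703]
tool_rot: [-97.4, 90.0, -139.5]
force: [-1.2, -0.7, -2.0]
grip_width: 0.0154
```

Run:
```python
from h import *
st()
snap('scene','s29');crop('s29',300,120,440,240,5,'s29c')
```

```text
t 65.8 pos [0.5685 0.0604 0.0703] jawhead -42.16 tilt [-0.0005 -0.0004] w 0.0154 F [-1.2 -0.7 -2. ] q [  9.3  16.1 -20.8 102.8   6.4  62.3 -55.9]
```

View pics/s29c.png

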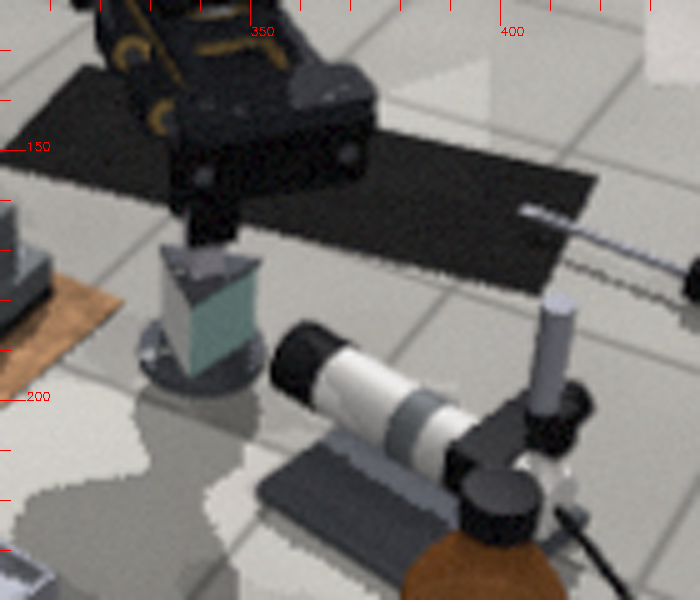

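Second face held. Set p3 down and regrasp at +90°, as before.

Emit:
drive_tool(
  increments=[
    [[0.15,0,0],[0,0,0]],
    [[0.14,0,0],[0,0,0]],
    [[0.08,0,0],[0,0,0]],
    [[0.04,0,0],[0,0,0]],
    [[0.01,0,0],[0,0,0]],
    [[0,0,0],[0,0,0]],
    [[0,0,0],[0,0,0]],
  ],
)

```text
time_s: 66.55
tool_pos: [0.5684, 0.0605, 0.0539]
tool_rot: [-100.9, 90.0, -143.0]
force: [-2.9, 0.3, 4.4]
grip_width: 0.0151
```

Run:
```python
from h import *
st()
```

```text
t 66.55 pos [0.5684 0.0605 0.0539] jawhead -42.15 tilt [-0.0006 -0.0005] w 0.0151 F [-2.9  0.3  4.4] q [  9.2  17.1 -20.7 103.6   6.9  60.6 -56.2]
```

Emit:
drive_tool(
  increments=[
    [[0,0,0],[0,0,0]],
    [[0,0,0],[0,0,0]],
    [[0,0,0],[0,0,0]],
    [[0,0,0],[0,0,0]],
    [[0,0,0],[0,0,0]],
    [[-0.15,0,0],[0,0,0]],
    [[0,0,0],[0,0,0]],
  ],
  hand=0.4,
)

```text
time_s: 67.25
tool_pos: [0.5693, 0.0605, 0.0605]
tool_rot: [29.5, 89.9, -12.6]
force: [0.1, 0.2, 0.0]
grip_width: 0.0589
```

Emit:
drive_tool(
  increments=[
    [[0,0,0],[-0.0715,0,0]],
    [[0,0,0],[-0.0715,0,0]],
    [[0,0,0],[-0.0715,0,0]],
    [[0,0,0],[-0.0715,0,0]],
    [[0,0,0],[-0.0715,0,0]],
    [[0,0,0],[-0.0715,0,0]],
    [[0,0,0],[-0.0715,0,0]],
    [[0,0,0],[-0.0715,0,0]],
    [[0,0,0],[-0.0715,0,0]],
    [[0,0,0],[-0.0715,0,0]],
  ],
)

```text
time_s: 68.25
tool_pos: [0.5687, 0.0604, 0.0598]
tool_rot: [-139.8, 90.0, -95.8]
force: [1.1, 0.6, 0.3]
grip_width: 0.0609
```

Emit:
drive_tool(
  increments=[
    [[0.1,0,0],[-0.035,0,0]],
    [[0,0,0],[0,0,0]],
    [[0,0,0],[0,0,0]],
  ],
)

```text
time_s: 68.55
tool_pos: [0.5686, 0.0603, 0.0556]
tool_rot: [169.4, 90.0, -142.9]
force: [-0.6, -0.1, -0.0]
grip_width: 0.0605
```

Run:
```python
from h import *
plan([.5685,.0605,.0545],47.8)
snap('scene','s30');crop('s30',300,120,440,240,5,'s30c')
```

```text
t 68.55 pos [0.5686 0.0603 0.0556] jawhead 47.72 tilt [-0.0005 -0.0004] w 0.0605 F [-0.6 -0.1 -0. ] q [ 20.2  19.  -33.7 103.1  11.9  61.5  29.9]
turn total [-0.0006 -0.0003 -0.0001] dh 0.1
shift total [0.028 0.004 0.002]
```

View pics/s30c.png

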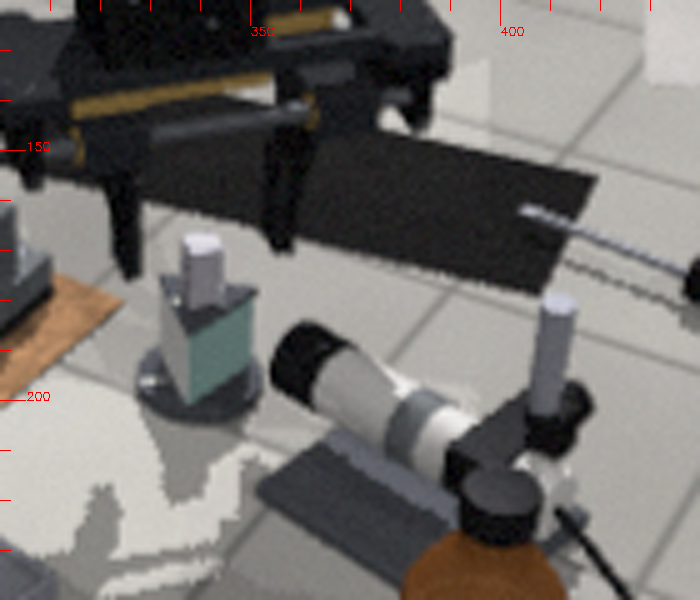

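Emit:
drive_tool(
  increments=[
    [[0.025,0,0],[0,0,0]],
    [[0,0,0],[0,0,0]],
    [[0,0,0],[0,0,0]],
    [[0,0,0],[0,0,0]],
    [[0,0,0],[0,0,0]],
    [[0,0,0],[0,0,0]],
    [[0,0,0],[0,0,0]],
    [[0,0,0],[0,0,0]],
    [[0,0,0],[0,0,0]],
    [[0,0,0],[0,0,0]],
  ],
  hand=-1,
)

```text
time_s: 69.6
tool_pos: [0.5686, 0.0605, 0.0545]
tool_rot: [167.0, 90.0, -145.2]
force: [1.4, 0.3, -0.8]
grip_width: 0.0152
```

Emit:
drive_tool(
  increments=[
    [[0,0,0],[0,0,0]],
    [[-0.2,0,0],[0,0,0]],
    [[-0.18,0,0],[0,0,0]],
    [[0,0,0],[0,0,0]],
    [[0,0,0],[0.0714,0,0]],
    [[0,0,0],[0.0714,0,0]],
    [[0,0,0],[0.0714,0,0]],
    [[0,0,0],[0.0714,0,0]],
    [[0,0,0],[0.0714,0,0]],
    [[0,0,0],[0.0714,0,0]],
  ],
)

```text
time_s: 70.6
tool_pos: [0.5683, 0.0603, 0.0696]
tool_rot: [-144.3, 89.9, -148.2]
force: [0.6, 0.1, -4.3]
grip_width: 0.0155
```

Emit:
drive_tool(
  increments=[
    [[0,0,0],[0.0714,0,0]],
    [[0,0,0],[0.0714,0,0]],
    [[0,0,0],[0.0714,0,0]],
    [[0,0,0],[0.0714,0,0]],
    [[0,0,0],[0.0714,0,0]],
    [[0,0,0],[0.0714,0,0]],
    [[0,0,0],[0.0714,0,0]],
    [[0,0,0],[0.0714,0,0]],
    [[0,0,0],[0,0,0]],
    [[0,0,0],[0,0,0]],
  ],
)

```text
time_s: 71.6
tool_pos: [0.5684, 0.0605, 0.0697]
tool_rot: [-75.3, 89.9, -147.2]
force: [0.3, -0.1, -2.7]
grip_width: 0.0151
```

Run:
```python
from h import *
plan([.569,.0605,.0695],-72)
snap('scene','s31');crop('s31',300,120,440,240,5,'s31c')
```

```text
t 71.6 pos [0.5684 0.0605 0.0697] jawhead -71.89 tilt [-0.0008 -0.0005] w 0.0151 F [ 0.3 -0.1 -2.7] q [  6.2  15.8 -17.2 102.9   5.2  62.1 -84.7]
turn total [0.0009 0.0001 0.0004] dh -0.1
shift total [0.004 0.015 0.006]
```

View pics/s31c.png

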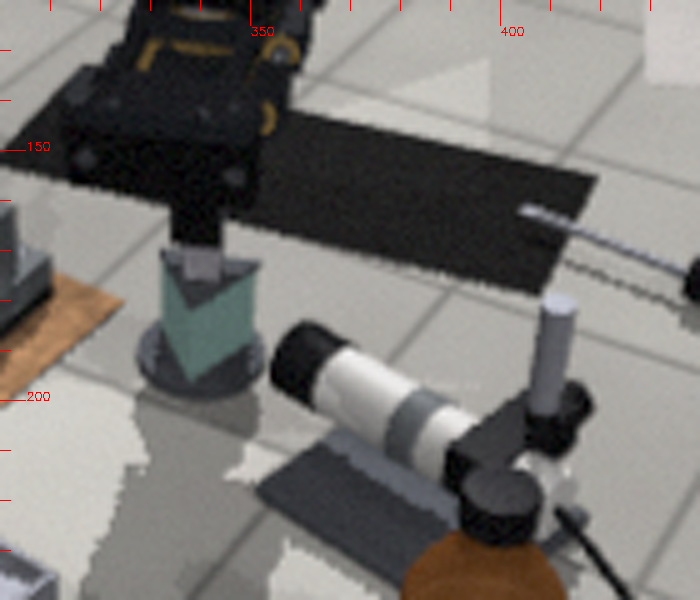

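Emit:
drive_tool(
  increments=[
    [[0,0,0],[0,0,0]],
    [[0,0,0],[0,0,0]],
    [[0,0,0],[0,0,0]],
    [[0,0,0],[0,0,0]],
    [[0,0,0],[0,0,0]],
    [[0,0,0],[0,0,0]],
    [[0,0,0],[0,0,0]],
    [[0,0,0],[0,0,0]],
    [[0,0,0],[0,0,0]],
    [[0,0,0],[0,0,0]],
  ],
)

```text
time_s: 72.65
tool_pos: [0.5685, 0.0605, 0.0697]
tool_rot: [-73.9, 90.0, -146.0]
force: [0.1, 0.7, -3.1]
grip_width: 0.0157
```

Emit:
drive_tool(
  increments=[
    [[0,0,0],[0,0,0]],
    [[0,0,0],[0,0,0]],
    [[0,0,0],[0,0,0]],
    [[0,0,0],[0,0,0]],
    [[0,0,0],[0,0,0]],
    [[0,0,0],[0,0,0]],
    [[0,0,0],[0,0,0]],
    [[0,0,0],[0,0,0]],
    [[0,0,0],[0,0,0]],
    [[0,0,0],[0,0,0]],
  ],
)

```text
time_s: 73.65
tool_pos: [0.5685, 0.0604, 0.0697]
tool_rot: [-72.0, 90.0, -144.1]
force: [0.2, 0.1, -2.8]
grip_width: 0.015
```

Run:
```python
from h import *
st()
snap('side','d32');crop('d32',220,160,350,270,6,'d32c')
```

```text
t 73.65 pos [0.5685 0.0604 0.0697] jawhead -72.11 tilt [-0.0006 -0.0005] w 0.015 F [ 0.2  0.1 -2.8] q [  6.2  15.8 -17.2 102.9   5.2  62.1 -84.9]
```

View pics/d32c.png

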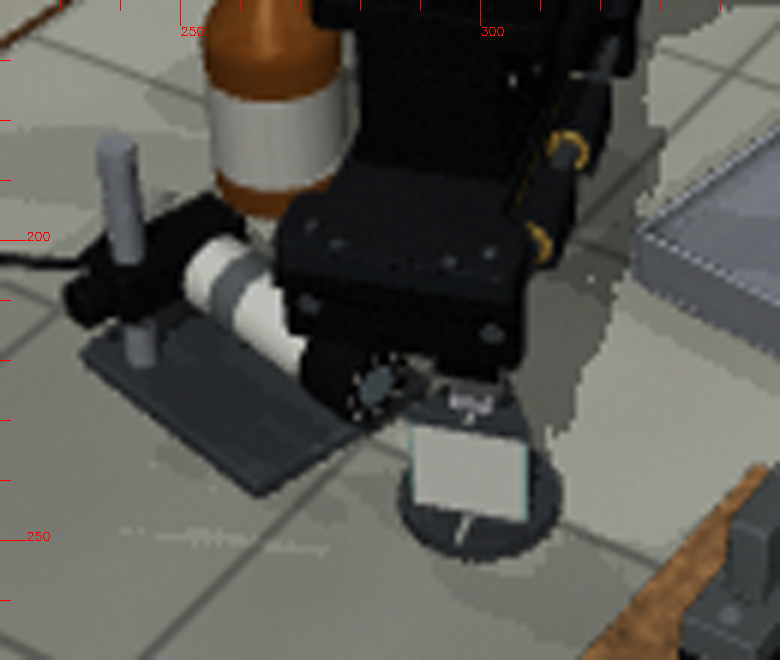

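p3's third face is done. I route around p1 to its place on the tray.

Emit:
drive_tool(
  increments=[
    [[-0.4,0,0],[0,0,0]],
    [[-0.6,0,0],[0,0,0]],
    [[-0.6,0,0],[0,0,0]],
    [[-0.5,0,0],[0,0,0]],
    [[0,0,0],[0,0,0]],
  ],
)

```text
time_s: 74.2
tool_pos: [0.571, 0.0609, 0.1571]
tool_rot: [73.5, 89.7, 1.3]
force: [0.4, -0.0, -2.6]
grip_width: 0.0151
```

Run:
```python
from h import *
plan([.6,-.16,.155],-72)
```

```text
t 74.2 pos [0.571  0.0609 0.1571] jawhead -72.11 tilt [0.006  0.0001] w 0.0151 F [ 0.4 -0.  -2.6] q [  6.7  11.3 -17.5  97.5   3.6  71.3 -83.7]
turn total [-0.0009  0.0008 -0.0028] dh 0.1
shift total [ 0.051 -1.016  5.476]
```

Emit:
drive_tool(
  increments=[
    [[0,-0.1,0.5],[0,0,0]],
    [[0,-0.1,0.6],[0,0,0]],
    [[0,-0.1,0.6],[0,0,0]],
    [[0,-0.1,0.6],[0,0,0]],
    [[0,-0.1,0.6],[0,0,0]],
    [[0,-0.1,0.6],[0,0,0]],
    [[0,-0.1,0.6],[0,0,0]],
    [[0,-0.1,0.6],[0,0,0]],
    [[0,-0.1,0.6],[0,0,0]],
    [[0,-0.1,0.2],[0,0,0]],
  ],
)

```text
time_s: 75.2
tool_pos: [0.5972, -0.1647, 0.152]
tool_rot: [-74.6, 89.8, -147.0]
force: [0.2, -0.3, -3.3]
grip_width: 0.0152
```

Run:
```python
from h import *
plan([.4946,-.2439,.155],-72)
```

```text
t 75.2 pos [ 0.5972 -0.1647  0.152 ] jawhead -72.33 tilt [-0.0027 -0.0018] w 0.0152 F [ 0.2 -0.3 -3.3] q [ 20.5  16.7  -9.3  91.2   2.9  72.4 -61.6]
turn total [-0.0027  0.0004  0.0015] dh 0.3
shift total [-0.076 -3.051  1.09 ]
```

Emit:
drive_tool(
  increments=[
    [[0,-0.4,0.14],[0,0,0]],
    [[0,-0.5,0.18],[0,0,0]],
    [[0,-0.5,0.18],[0,0,0]],
    [[0,-0.5,0.18],[0,0,0]],
    [[0,-0.5,0.18],[0,0,0]],
    [[0,-0.4,0.15],[0,0,0]],
    [[0,-0.25,0.08],[0,0,0]],
    [[0,0,0],[0,0,0]],
    [[0,0,0],[0,0,0]],
  ],
)

```text
time_s: 76.1
tool_pos: [0.496, -0.2393, 0.154]
tool_rot: [101.8, 90.0, 29.7]
force: [0.9, 0.5, -3.4]
grip_width: 0.0152
```

Run:
```python
from h import *
plan([.4946,-.2439,.0795],-72)
snap('scene','s33');crop('s33',150,80,350,310,3,'s33c')
```

```text
t 76.1 pos [ 0.496  -0.2393  0.154 ] jawhead -72.06 tilt [0.0003 0.0002] w 0.0152 F [ 0.9  0.5 -3.4] q [ 28.4   8.3  -5.9 101.    0.9  70.7 -49.8]
turn total [-0.0005 -0.     -0.0002] dh 0.1
shift total [ 1.862 -0.068  0.1  ]
```

View pics/s33c.png

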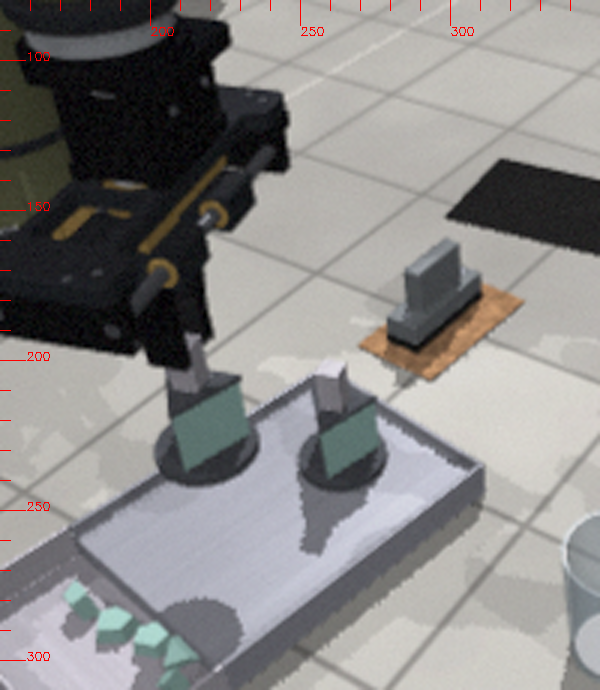

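Emit:
drive_tool(
  increments=[
    [[0.4,-0.06,0.09],[0,0,0]],
    [[0.5,0,0],[0,0,0]],
    [[0.4,0,0],[0,0,0]],
    [[0.3,0,0],[0,0,0]],
    [[0.2,0,0],[0,0,0]],
    [[0.06,0,0],[0,0,0]],
    [[0,0,0],[0,0,0]],
    [[0,0,0],[0,0,0]],
  ],
)

```text
time_s: 76.95
tool_pos: [0.4949, -0.2446, 0.0803]
tool_rot: [20.4, 89.9, -51.7]
force: [0.3, -0.7, -2.9]
grip_width: 0.0151
```

Run:
```python
from h import *
plan([.4946,-.2439,.0745],-72)
```

```text
t 76.95 pos [ 0.4949 -0.2446  0.0803] jawhead -72.1 tilt [ 0.0008 -0.001 ] w 0.0151 F [ 0.3 -0.7 -2.9] q [ 28.6  12.1  -5.7 105.6   1.4  62.4 -49.7]
turn total [-0.0009  0.0006 -0.0002] dh 0.1
shift total [ 0.144 -0.001 -0.018]
```

Emit:
drive_tool(
  increments=[
    [[0.06,0,0],[0,0,0]],
    [[0.05,0,0],[0,0,0]],
    [[0.03,0,0],[0,0,0]],
    [[0.02,0,0],[0,0,0]],
    [[0,0,0],[0,0,0]],
    [[0,0,0],[0,0,0]],
  ],
)

```text
time_s: 77.55
tool_pos: [0.4944, -0.2447, 0.0745]
tool_rot: [-9.5, 89.9, -81.6]
force: [-3.1, 0.2, 4.2]
grip_width: 0.0153
```

Run:
```python
from h import *
st()
```

```text
t 77.55 pos [ 0.4944 -0.2447  0.0745] jawhead -72.12 tilt [ 0.0001 -0.001 ] w 0.0153 F [-3.1  0.2  4.2] q [ 28.6  12.4  -5.7 105.9   1.4  61.8 -49.7]
```

Emit:
drive_tool(
  increments=[
    [[0,0,0],[0,0,0]],
    [[0,0,0],[0,0,0]],
    [[0,0,0],[0,0,0]],
    [[0,0,0],[0,0,0]],
    [[0,0,0],[0,0,0]],
    [[-0.2,0,0],[0,0,0]],
    [[-0.5,0,0],[0,0,0]],
    [[-0.6,0,0],[0,0,0]],
    [[-0.6,0,0],[0,0,0]],
    [[-0.6,0,0],[0,0,0]],
  ],
  hand=0.3,
)

```text
time_s: 78.55
tool_pos: [0.4943, -0.2443, 0.1747]
tool_rot: [-18.1, 90.0, -90.2]
force: [1.0, -0.1, -0.2]
grip_width: 0.0563
```

Emit:
drive_tool(
  increments=[
    [[-0.6,0,0],[0,0,0]],
    [[-0.5,0,0],[0,0,0]],
    [[-0.3,0,0],[0,0,0]],
    [[0,0,0],[0,0,0]],
    [[0,0,0],[0,0,0]],
    [[0,0,0],[0,0,0]],
  ],
)

```text
time_s: 79.15
tool_pos: [0.4936, -0.244, 0.2277]
tool_rot: [-120.1, 89.8, 167.8]
force: [0.9, 0.3, 0.3]
grip_width: 0.0566
```

Run:
```python
from h import *
st()
snap('scene','s34');crop('s34',120,100,350,345,3,'s34c');snap('wrist','w34')
s=load('s34')
ay=np.array([.160,.987]);ax=np.array([.987,-.160]);T=np.array([.5018,-.1994])
for n,p in(('p1',[.5105,-.1446]),('p3',[.4945,-.2446])): q=np.array(p)-T;print(n,q@ax,q@ay,proj(s,[*p,.102]),proj(s,[*p,.02]))
```

```text
t 79.15 pos [ 0.4936 -0.244   0.2277] jawhead -72.11 tilt [-0.0027  0.0006] w 0.0566 F [0.9 0.3 0.3] q [ 28.7   6.   -5.6  95.    0.6  79.2 -49.1]
p1 -0.00018110000000006785 0.055479599999999976 (np.float64(259.3879691699994), np.float64(202.04425928568082)) (np.float64(263.9748827257714), np.float64(233.15072894840964))
p3 2.6899999999974525e-05 -0.04578040000000002 (np.float64(215.4579374376841), np.float64(229.9553875823084)) (np.float64(223.58390144983676), np.float64(261.60253567547363))
```

View pics/s34c.png

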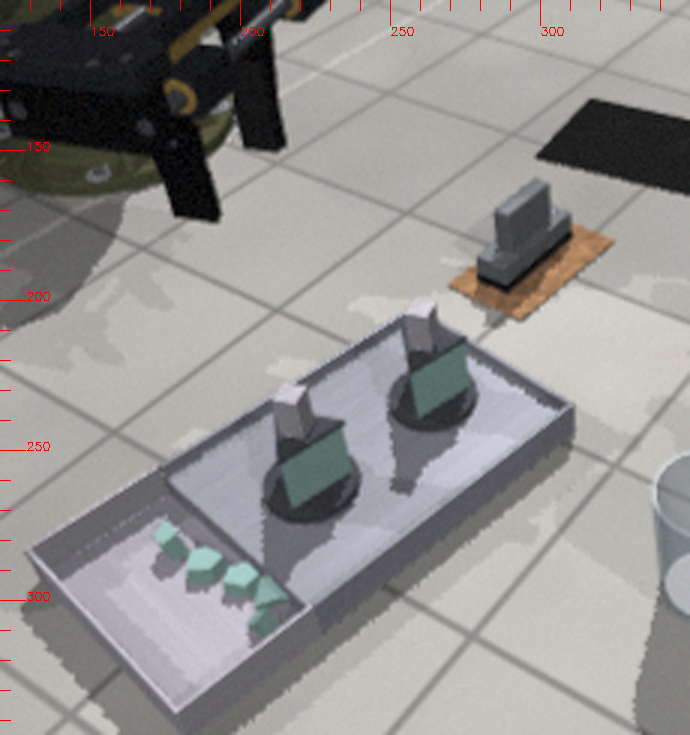

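View pics/w34.png

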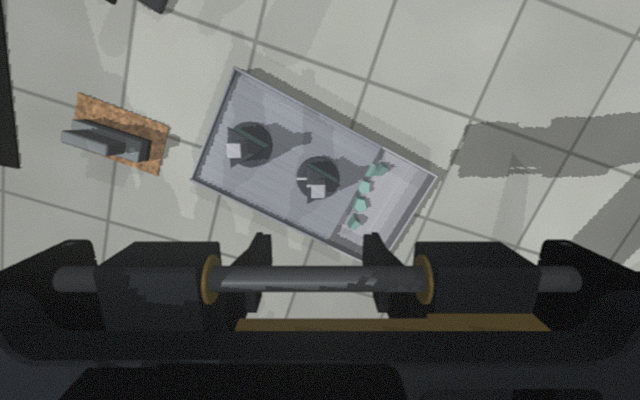

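Final views s34/w34: both prisms are upright on the deck at (260,225) and (222,255), the five chips are in the pan around (185,290), the scraper is on its pad at (295,180), and the gripper is clear. Handing in.

Run:
```python
from h import *
st(); print(env.sign_off())
```

```text
t 79.25 pos [ 0.4936 -0.244   0.2278] jawhead -72.11 tilt [-0.0026  0.0006] w 0.0564 F [ 0.1  0.7 -1. ] q [ 28.7   6.   -5.6  95.    0.6  79.2 -49.1]
the job is handed in; nothing more can be done
None
```

I carried out every step of the task and handed the job in at 79 s of the 210 s allowed. `env.sign_off()` reports no verdict, so whether each judged step counted is not confirmed.

- **Chips and scraper:** Five chips were on the tray. I swept them into the catch pan in two lanes and stood the scraper back on its pad.
- **Prisms:** Only prisms 1 and 3 were there. Prism 3 had been knocked to about (0.398, 0.274), so I measured it again before picking it up.
- **Microscope checks:** I held each prism's ground, second and third faces at the focus for at least 2 s each. Between the second and third faces I set the prism down on the bench and regrasped it, because the last joint could not turn the full 240°. The faces sat within about 3 mm of the estimated focus.

**Last checks:**
- Both prisms stand upright on the deck, at about (0, +55) mm and (0, −46) mm in the tray frame.
- All five chips are inside the pan. One leans against the wall under the deck edge, and I judged it below the height limit from the pictures only.
- The scraper stands on its pad and the gripper is clear of everything.

**Disagreements:**
- The cameras agreed with each other only to about 3–6 mm.
- The fingertips in the pictures ended about 14 mm above the reported TCP; the grasps held anyway.

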